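# Pack the optical modules and latch the transport case

## Task

Pack the optical modules that lie on the bench into the transport case: those with blue tabs into the blue tray, those with yellow tabs into the yellow tray. When all are in, shut the lid, swing the latch's wire bail over so that its bar lies behind the keeper on the lid, then push the red lever down until it snaps flat and clamps the lid. Leave the tape, the cable tester and the screwdriver where they are.

Things in the scene. Friction and masses are not known exactly. Their poses are not given: they have to be found in the camera images.
- case: Grey transport case, fixed. Origin: centre of the underside of its box part, 100 (own x) by 282 (y) by 88 mm high, open on top. Own x points to the lid's hinge, z up. On its -x side a solid front slopes down at 35 degrees from (x -50, z 88) to (x -156, z 13) mm; the draw latch sits in the middle (y 0) of this slope.
- lid (a joint): Lid's hinge (rad): 0 shut, 2.2 to 2.45 (open, leaning back) at the start, stop 2.55. Stiff: the lid stays where left; 4 N at its front edge moves it. Hinge line: x 56, z 90 mm in the case's frame, along own y; opening raises the front edge and takes it over to own +x. Panel 106 mm deep, 282 wide, its top 7 mm above the hinge line; in front a 40 mm flap lies on the slope when shut.
- lid_top (a point): Point on the lid's outer (upper) face, 75 mm from the hinge line, in the middle of its width: a good place to push it.
- keeper_seat (a point): On the lid's front flap: where the middle of the latch bar lies when drawn tight behind the keeper, a steel lip 30 mm wide and 14 mm high that stands just down-slope of this point and leans up-slope. Axes: the lid's (the case's when shut).
- latch_pivot (a point): Middle of the lever's pivot pin, 16 mm off the sloping front (square to it); the pin is parallel to the case's own y. The wire bail is pinned to the lever 16 mm from here, so swinging the lever from 2 rad to 0 draws the bail about 20 mm down the slope.
- latch_lever (a joint): Angle of the red lever about latch_pivot (rad): 0 closed, flat along the slope, pointing down it; grows as its tip swings up and over towards the lid; 1.8 to 2.15 (standing up) at the start, stop 2.35. Friction holds it while the latch is slack; with the bar behind the keeper the last 0.9 rad takes about 4 N at the tip, until it passes the centre near 0.4 rad and snaps to 0.
- lever_tip (a point): Tip of the red lever, 50 mm from latch_pivot. The lever is 26 mm wide and 4 mm thick.
- latch_bar (a point): Middle of the steel cross bar at the free end of the wire bail: 8 mm thick, 44 mm long, along the case's own y, 61 mm from the bail's pins on the lever. At the start the bail hangs forward. It turns freely: pinched at the bar and swung up over the lever to the lid's side, it falls by itself behind the keeper if the lid is shut and the lever stands up.
- bail_pin (a point): Middle of the line between the bail's two pins on the lever: the bail and its bar turn about this point, in the plane square to the case's own y.
- latch_spring (a joint): How far the sprung bail is drawn out (m): 0 slack, about 0.003 to 0.004 when the latch is clamped.
- tray_blue: Blue liner tray fixed in the case, open on top. Origin: centre of its underside, 30 mm above the bench; outside 88 (own x) by 134 (own y) by 30 mm high, walls and floor 3 mm. Axes parallel to the case's. It is in the left or the right half of the case.
- tray_yellow: Yellow liner tray, as the blue one, in the other half of the case.
- mod_blue0_mid (a point): Optical plug-in module: metal bar with a blue pull tab at its own -x end and a blue band on top, 72 (own x) by 16 (own y) by 14 mm high, about 40 g. Point: its centre, half-way up; z up. None if there is no such module this time.
- mod_yellow0_mid (a point): Optical plug-in module: metal bar with a yellow pull tab at its own -x end and a yellow band on top, 72 (own x) by 16 (own y) by 14 mm high, about 40 g. Point: its centre, half-way up; z up. None if there is no such module this time.
- mod_blue1_mid (a point): Optical plug-in module: metal bar with a blue pull tab at its own -x end and a blue band on top, 72 (own x) by 16 (own y) by 14 mm high, about 40 g. Point: its centre, half-way up; z up. None if there is no such module this time.
- mod_yellow1_mid (a point): Optical plug-in module: metal bar with a yellow pull tab at its own -x end and a yellow band on top, 72 (own x) by 16 (own y) by 14 mm high, about 40 g. Point: its centre, half-way up; z up. None if there is no such module this time.
- mod_blue2_mid (a point): Optical plug-in module: metal bar with a blue pull tab at its own -x end and a blue band on top, 72 (own x) by 16 (own y) by 14 mm high, about 40 g. Point: its centre, half-way up; z up. None if there is no such module this time.
- mod_yellow2_mid (a point): Optical plug-in module: metal bar with a yellow pull tab at its own -x end and a yellow band on top, 72 (own x) by 16 (own y) by 14 mm high, about 40 g. Point: its centre, half-way up; z up. None if there is no such module this time.
- tape_roll_mark (a point): Roll of black tape, 90 mm across, 25 mm high, lying flat; not part of the job. Point: at its middle, near its top face.
- cable_tester_mark (a point): Orange cable tester 120 by 65 by 28 mm; not part of the job. Point: at its middle, near its top face.
- screwdriver_mark (a point): Screwdriver with green handle, lying down; not part of the job. Point: at its middle, near its top face.
Things that resemble listed ones, but are neither listed nor needed, are in the scene too. What is shaped like the part that bears mod_yellow2_mid but pink is not meant.

How it is judged (in metres and radians):
On the way, in this order (a step that is already met when the one before it is completed fails the run):
1. every module lies in the tray of its colour (x of mod_blue0_mid in the frame of tray_blue between -0.044 and 0.044 m and y of mod_blue0_mid in the frame of tray_blue between -0.067 and 0.067 m and z of mod_blue0_mid in the frame of tray_blue between 0 and 0.035 m and x of mod_yellow0_mid in the frame of tray_yellow between -0.044 and 0.044 m and y of mod_yellow0_mid in the frame of tray_yellow between -0.067 and 0.067 m and z of mod_yellow0_mid in the frame of tray_yellow between 0 and 0.035 m and x of mod_blue1_mid in the frame of tray_blue between -0.044 and 0.044 m and y of mod_blue1_mid in the frame of tray_blue between -0.067 and 0.067 m and z of mod_blue1_mid in the frame of tray_blue between 0 and 0.035 m and x of mod_yellow1_mid in the frame of tray_yellow between -0.044 and 0.044 m and y of mod_yellow1_mid in the frame of tray_yellow between -0.067 and 0.067 m and z of mod_yellow1_mid in the frame of tray_yellow between 0 and 0.035 m and x of mod_blue2_mid in the frame of tray_blue between -0.044 and 0.044 m and y of mod_blue2_mid in the frame of tray_blue between -0.067 and 0.067 m and z of mod_blue2_mid in the frame of tray_blue between 0 and 0.035 m and x of mod_yellow2_mid in the frame of tray_yellow between -0.044 and 0.044 m and y of mod_yellow2_mid in the frame of tray_yellow between -0.067 and 0.067 m and z of mod_yellow2_mid in the frame of tray_yellow between 0 and 0.035 m), for 0.2 s.
2. the lid is shut (value of joint lid below 0.04 rad), for 0.2 s.
3. the bail's bar lies behind the keeper, the lever still up (distance between latch_bar and keeper_seat below 0.022 m and x of latch_bar in the frame of keeper_seat above -0.004 m and value of joint lid below 0.04 rad and value of joint latch_lever above 0.9 rad), for 0.2 s.
4. the lever is snapped flat with the bail drawn tight (value of joint latch_lever below 0.12 rad and value of joint latch_spring above 0.0012 m and distance between latch_bar and keeper_seat below 0.009 m and x of latch_bar in the frame of keeper_seat above -0.004 m), for 0.2 s.
At the end, for the whole second after the job is handed in: Each module present is in its colour's tray (centre inside the outline, at most 35 mm above its underside); lid shut within 0.04 rad; bar within 9 mm of its seat behind the keeper, spring drawn out over 1.2 mm; lever flat within 0.12 rad (all of step 1 and all of step 4 and value of joint lid below 0.04 rad); the robot touches nothing.
It fails at once if the tape, the cable tester or the screwdriver is moved by more than 5 cm (distance of any of tape_roll_mark, cable_tester_mark, screwdriver_mark from where it was at the start of the episode above 0.05 m).
Of mod_blue0, mod_yellow0, mod_blue1, mod_yellow1, mod_blue2, mod_yellow2 only 4 to 6 are there at a start; the rules pass over those that are not, and their reading is None.
At some moment in a run one of mod_blue0, mod_yellow0, mod_blue1, mod_yellow1, mod_blue2, mod_yellow2 may be knocked a few centimetres aside while the robot is not near it.
Once in a run the grip may slacken for a moment while it holds something.
It also fails if it takes over 210 s, if anything falls off the work surface, if the arm or the gripper's body presses on something with over 40 N, if the wrist force passes 120 N, or if a joint passes its speed limit or range.

## Robot

A 7-joint arm with a two-finger parallel gripper is mounted at the origin on the work surface. World frame = base frame: x ahead of the robot, y to its left, z up, the work surface at z = 0. Lengths are in mm, angles in degrees, forces in N, time in s.
With the tool pointing down it reaches from about 400 to 850 mm from the base axis. Payload 4.4 kg.
Tool frame: the origin (TCP) lies on the centre line of the jaws, within the pads' length; the fingertips stand 11 mm ahead of it and the grasp point (between the pads) lies 8 mm behind it; y points along the fingers, x is the direction in which the jaws open and shut, and the axes are right-handed (so a half turn about y gives the same grasp; the last joint's range is limited). The gripper opens to 94 mm and grips with 3 to 60 N. Pads are 16 mm wide; open, the fingers measure 119 mm over their backs; the gripper's body (75 mm by 177 mm) begins 78 mm behind the grasp point.
Start: joints at [69.397, 36.005, 2.206, 86.941, -1.547, 57.084, -1.146], TCP at [188.263, -622.154, 216.478] pointing down, gripper open.
Joint ranges: [-175.42, 175.42], [-21.48, 121.26], [-71.46, 75.88], [10.55, 141.38], [-63.04, 243.04], [13.31, 113.54], [-168.57, 168.57]. Speed limits (degrees/s): [147.25, 147.25, 180, 180, 180, 180, 180].

## Interface

Orientations are given as a 3x3 rotation matrix whose columns are the frame's x, y, z axes.
In Python, from cell import bot, cams, ticket gives the robot as it stands. The module is installed in compiled form; this text tells all that it offers.
- The arm moves only by the shell command python3 -m handwheel 'ROWS' [FORCE]. ROWS is JSON, a list of rows, each an object of numbers: "claw": the opening, from 0 (shut) to 1 (fully open); "dx", "dy", "dz": the shift along the tool's x, y, z normalised to -1 to 1, where 1 is 0.2 m; "wx", "wy", "wz": the turn, a rotation vector about the tool's x, y, z normalised to -1 to 1, where 1 is 2 rad. In form: [{"claw": .., "dx": .., "dy": .., "dz": .., "wx": .., "wy": .., "wz": ..}, ...]. A call has 1 to 5 rows; each row is the pose to reach, as a shift and turn from the pose commanded when the call began, along the tool's axes at that moment; what a row does not reach only later rows make up. A row lasts 1/10 s, in which the tool goes at most 50 mm and 8.59 degrees, less where a joint would pass 70% of its speed; a pose out of reach is approached as far as the arm can. A call with a number of a shift or a turn outside -1 to 1 is refused whole. A call with a gripper value outside its range is refused whole. The fingers move at their own pace and stop on an object; FORCE is the grip in N (left out, the last holds). Time passes only in rows, so rows that repeat a pose let the fingers close. It gives the time, the measured TCP pose, the force and the opening at its end, in the units of the state.
- bot.get_obs(): the state, without advancing time (a new reading comes with each control period).
- cams.read_camera(name): name is "side" or "top"; returns a dict with "color" (400x640x3 uint8, blue, green, red), "range_z" (400x640 float32, mm along the optical axis (not along the pixel's ray), 0 where there is no reading), "fovy" (degrees; the focal length in pixels is half the picture's height over the tangent of half this angle, whatever the lens; pixels are square), "cx", "cy" (the principal point, pixels), "pose" (4x4, takes a point from camera to world coordinates). Camera axes: x right, y up, looking along -z (the intrinsics and any distortion apply to the point x, -y, -z); pixel columns grow to the right and rows downward; lengths in mm; the calibration is good to about 2 mm. A picture is of the moment at which its call begins.
- ticket.job_done(): hands the job in, once; it reports no verdict.
The state is a dict: "t": time; "qpos": joint angles; "dq": joint speeds; "joint_torque": joint torques, N m; "tcp_pos": TCP position; "eef_rot": TCP orientation; "contact_force": force on the tool from outside, world axes, zero at the start; "torque": the same for the moment, N m; "width": opening from 0.0 (shut) to 1.0 (fully open).
Only numpy, scipy, OpenCV 4.12 (cv2) and the standard library are available. Lean on these libraries where they do the work, as an engineer would, in place of code of your own. Each camera call takes 0.05 s, during which the arm holds its last target.

## Working session

There is one attempt and no reset: what is moved stays moved. The work goes in short steps, Python scripts to look and compute and a shell command to move; the robot and the scene stay as the last step left them, time stands still between calls to the robot, and variables do not carry over. Pictures are saved under pics/ and viewed, and the job is handed in when it is done.

```bash
ls; mkdir -p pics
python3 - <<'E'
from cell import bot,cams
import cv2,numpy as np
o=bot.get_obs();print(o)
for n in("top","side"):
    c=cams.read_camera(n);print(n,c["fovy"],c["cx"],c["cy"],c["pose"],[k for k in c])
    cv2.imwrite(f"pics/{n}0.png",c["color"])
    np.savez(f"{n}0.npz",**{k:c[k] for k in c})
E
```

```text
pics
{'t': 0.0, 'qpos': array([69.39531753, 36.0578111 ,  2.20366895, 86.99260898, -1.54481662,
       57.08154173, -1.14659816]), 'dq': array([-0.07378613,  0.01188058, -0.00726449,  0.03048912, -0.09686445,
        0.01696708, -0.05343054]), 'joint_torque': array([-8.47501269e-05, -5.49727857e+01,  1.14366598e+00, -1.86637831e+01,
       -5.23326709e-02,  2.35268811e-02,  1.06217881e-04]), 'tcp_pos': array([ 188.07931936, -621.56517138,  215.58586467]), 'eef_rot': array([[ 2.89604344e-01, -5.78011843e-04,  9.57146274e-01],
       [-9.57144786e-01,  1.68868556e-03,  2.89604914e-01],
       [-1.78371416e-03, -9.99998407e-01, -6.41903469e-05]]), 'contact_force': array([ 0.00664475, -0.15112542,  0.04061472]), 'torque': array([-0.01963134,  0.02204289,  0.0491851 ]), 'width': 0.9992012279369067}
top 55.40473474533419 324.4658256676723 196.98568314651516 [[-1.10215155e-02  9.87984244e-01 -1.54161151e-01  4.40145111e+02]
 [-9.99822059e-01 -8.52807114e-03  1.68262520e-02 -1.13012739e+02]
 [ 1.53093746e-02  1.54319170e-01  9.87902433e-01  9.26813923e+02]
 [ 0.00000000e+00  0.00000000e+00  0.00000000e+00  1.00000000e+00]] ['color', 'range_z', 'fovy', 'cx', 'cy', 'pose']
side 44.32773362688949 320.5263495619949 204.76118235547065 [[ 9.95953419e-01  4.81366617e-02 -7.58923563e-02  4.71406078e+02]
 [-8.95837723e-02  5.99202628e-01 -7.95569581e-01 -1.03407463e+03]
 [ 7.17883555e-03  7.99148968e-01  6.01090170e-01  7.50438867e+02]
 [ 0.00000000e+00  0.00000000e+00  0.00000000e+00  1.00000000e+00]] ['color', 'range_z', 'fovy', 'cx', 'cy', 'pose']
```

View pics/top0.png

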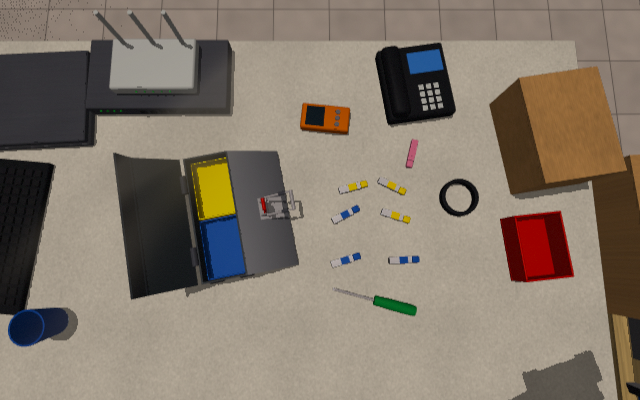

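View pics/side0.png

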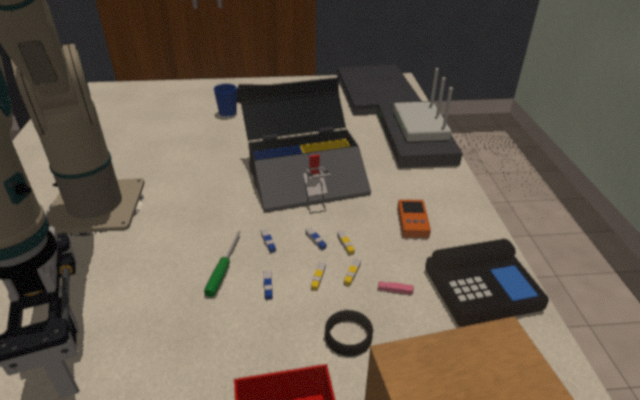

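The top view shows six modules: blue at (346,213), (346,260) and (404,260), yellow at (352,186), (392,186) and (396,215). There is a pink decoy at (412,153), and the case centre is near (215,220). The side view agrees.

Things that could be mistaken for what I want: the pink bar (412,153) for a module, the red box (538,245) for a tray, and the blue cup (40,325) for something blue. Next I'll measure and make close crops.

```bash
cat > h.py <<'E'
import numpy as np,cv2
from cell import bot,cams
def grab(n): return cams.read_camera(n)
def load(f): return dict(np.load(f))
def F(c): return c["color"].shape[0]/2/np.tan(np.radians(float(c["fovy"]))/2)
def pts(c):
    z=c["range_z"];h,w=z.shape;f=F(c);u,v=np.meshgrid(np.arange(w)+0.,np.arange(h)+0.)
    P=np.stack([(u-c["cx"])*z/f,-(v-c["cy"])*z/f,-z,np.ones_like(z)],-1)
    W=(P@c["pose"].T)[...,:3]; W[z<=0]=np.nan; return W
def proj(c,p):
    q=np.linalg.inv(c["pose"])@np.append(p,1.);f=F(c);return c["cx"]+f*q[0]/-q[2],c["cy"]-f*q[1]/-q[2]
def crop(c,u0,v0,u1,v1,s,fn): cv2.imwrite(fn,cv2.resize(c["color"][v0:v1,u0:u1],None,fx=s,fy=s,interpolation=cv2.INTER_CUBIC))
def mods(c,W,show=True):
    # modules: height map blobs 8..20mm
    hsv=cv2.cvtColor(c["color"],cv2.COLOR_BGR2HSV)
    out=[]
    for name,lo,hi in(("blue",(105,120,60),(130,255,255)),("yellow",(20,120,80),(35,255,255)),("pink",(150,60,80),(178,255,255))):
        m=cv2.inRange(hsv,lo,hi);out.append((name,m))
    return out
E
python3 - <<'E'
from h import *
c=load("top0.npz");W=pts(c)
for v,u in[(300,300),(370,100),(240,440),(60,300),(150,470),(330,500),(380,600)]:print((u,v),W[v,u].round(1))
z=W[...,2]
m=((z>7)&(z<20)).astype(np.uint8)
m[:, :325]=0
n,l,s,ce=cv2.connectedComponentsWithStats(m,connectivity=8)
for i in range(1,n):
    if 60<s[i,4]<1500: 
        p=W[l==i]; col=c["color"][l==i].mean(0)
        r=cv2.minAreaRect(p[:,:2].astype(np.float32))
        print(s[i],ce[i].round(0),np.round(r[0],1),np.round(r[1],1),round(r[2],1),"z",np.median(p[:,2]).round(1),col.round())
crop(c,325,130,445,290,4,"pics/mods.png")
crop(c,100,130,310,310,3.5,"pics/case.png")
E
```

```text
(300, 300) [339.2 -68.3   0.4]
(100, 370) [190.2 386.8   1.2]
(440, 240) [ 4.765e+02 -4.086e+02 -1.000e-01]
(300, 60) [944.6 -69.2   3.9]
(470, 150) [ 701.8 -497.9   -0. ]
(500, 330) [ 265.  -537.3    1.8]
(600, 380) [ 149.5 -764.2   -3. ]
[381  90  71  34 135] [411. 115.] [ 788.6 -349.2] [186.3  77.2] 69.2 z 14.8 [11. 11. 11.]
[490 102  26  92 255] [502. 148.] [ 705.6 -572.6] [237.9   9.5] 10.2 z 13.5 [26. 48. 68.]
[406 139  13  28 192] [412. 152.] [ 693. -347.] [16.9 71.2] 73.6 z 13.9 [105.  85. 168.]
[377 176  29  19 208] [391. 185.] [ 611.7 -293.3] [71.7 16.6] 63.4 z 13.5 [ 77. 149. 168.]
[338 180  30  13 199] [353. 186.] [ 610. -198.] [16.5 71.7] 14.7 z 13.7 [ 81. 155. 173.]
[455 182  20  28  66] [469. 193.] [ 588.6 -475.5] [71. 34.] 20.6 z 14.4 [10. 10. 10.]
[331 204  29  19 202] [345. 213.] [ 542.6 -178.2] [16.5 71.6] 27.2 z 13.8 [140. 113. 101.]
[381 208  30  15 209] [395. 215.] [ 537.8 -299.5] [71.8 16.9] 71.2 z 13.6 [ 79. 152. 171.]
[543 215  16  59 208] [551. 245.] [ 464.2 -666.2] [139.6  13.8] 6.2 z 13.1 [ 1.  3. 77.]
[501 218  15  62 170] [508. 248.] [ 455.1 -566.4] [146.6   3.9] 5.9 z 13.2 [ 3.  4. 75.]
[331 252  30  15 207] [345. 259.] [ 433.5 -176.6] [16.  72.2] 16.7 z 13.7 [140. 113. 100.]
[389 255  31   8 202] [404. 259.] [ 432.3 -315.8] [16. 72.] 2.0 z 13.8 [135. 108.  94.]
[332 287  81  19 183] [367. 296.] [ 341.5 -235.6] [189.2  21.8] 79.2 z 15.5 [ 97. 111. 106.]
```

Run:
```python
from h import *
c=load("side0.npz");W=pts(c)
for v,u in[(300,150),(330,250),(240,380),(340,290),(100,200)]:print((u,v),W[v,u].round(1))
crop(c,220,60,400,220,4,"pics/case_s.png")
```

```text
(150, 300) [ 195.2 -331.7    0.4]
(250, 330) [ 3.974e+02 -4.236e+02 -1.000e-01]
(380, 240) [ 691.2 -189.6    1.8]
(290, 340) [ 4.721e+02 -4.530e+02 -2.000e-01]
(200, 100) [1.967e+02 6.061e+02 4.000e-01]
```

View pics/mods.png

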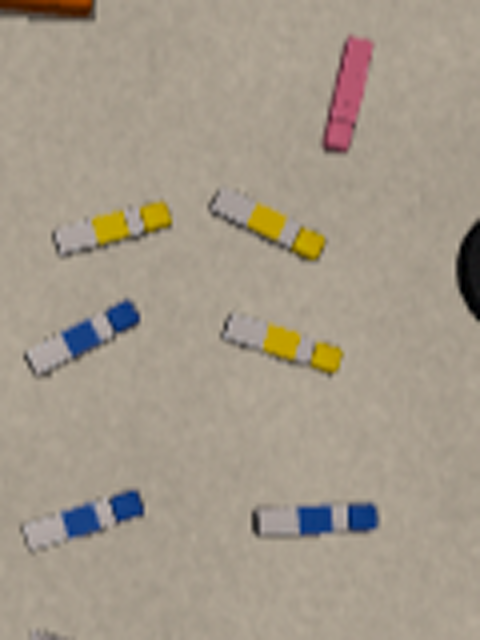

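View pics/case.png

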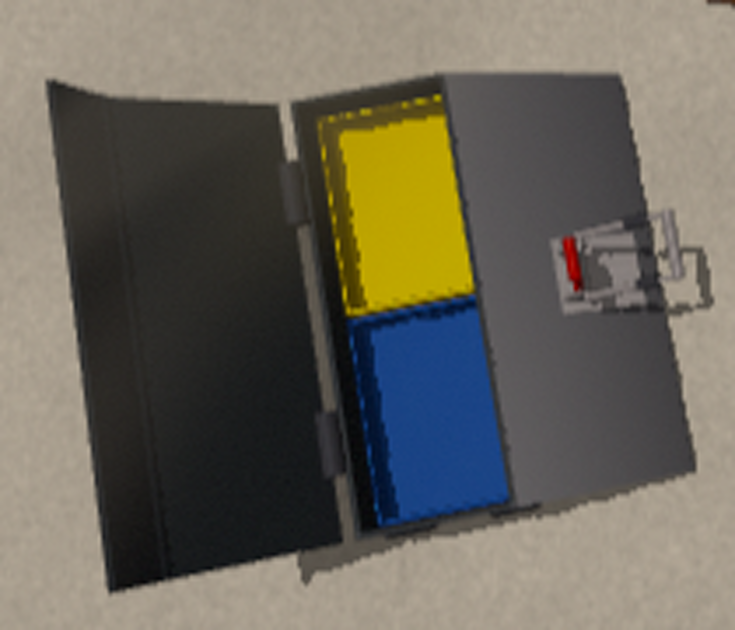

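View pics/case_s.png

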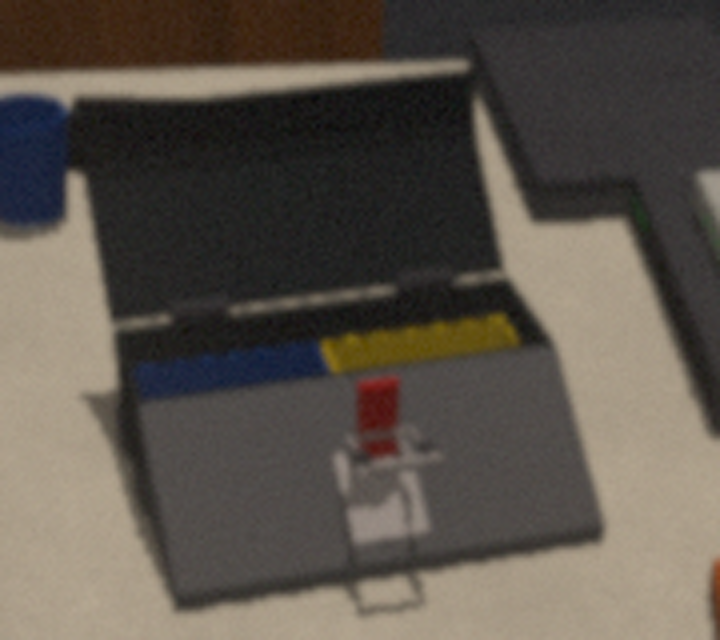

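Six modules are confirmed, each with its tab at the world −y end; the pink bar is excluded. Now I'll fit the case pose and the latch points.

Run:
```python
from h import *
from scipy.optimize import least_squares
for n,poly in(("top",[(232,153),(275,153),(297,262),(248,277)]),("side",[(256,160),(348,146),(368,192),(266,208)])):
    c=load(n+"0.npz");W=pts(c)
    m=np.zeros(W.shape[:2],np.uint8);cv2.fillPoly(m,[np.array(poly)],1);P=W[(m>0)&np.isfinite(W[...,2])]
    P=P[(P[:,2]>8)&(P[:,2]<95)]
    # robust plane
    A=np.c_[P[:,:2],np.ones(len(P))]
    w=np.ones(len(P))
    for _ in range(30):
        k=np.linalg.lstsq(A*w[:,None],P[:,2]*w,rcond=None)[0];r=A@k-P[:,2];w=1/np.sqrt(1+(r/1.5)**2)
    g=k[:2];print(n,"slope",np.degrees(np.arctan(np.hypot(*g))),"dir deg",np.degrees(np.arctan2(g[1],g[0])),np.median(abs(r)))
    # intersection z=88 line: g.p+k2=88 
    d=g/np.hypot(*g); s=(88-k[2])/np.hypot(*g); print(" rim: d.p=",s," => center along d:",s+50)
    ok=abs(r)<2; e=np.array([d[1],-d[0]]); 
    e=np.array([-d[1],d[0]]); q=P[ok][:,:2]@e; a=P[ok][:,:2]@d-(s+50)
    # lateral extents all slope points without poly
    full=W.reshape(-1,3);full=full[np.isfinite(full[:,2])]
    rr=full[:,:2]@g+k[2]-full[:,2]; aa=full[:,:2]@d-(s+50); f=(abs(rr)<2)&(aa>-145)&(aa<-60)
    L=full[f][:,:2]@e; med=np.median(L);L=L[abs(L-med)<170]
    print(" lat pct",np.percentile(L,[0,.2,.5,1,50,99,99.5,99.8,100]).round(1))
    lat=(np.percentile(L,.3)+np.percentile(L,99.7))/2
    print(" centre",(d*(s+50)+e*lat).round(1),"yaw",np.degrees(np.arctan2(d[1],d[0])))
```

```text
top slope 34.910540265400975 dir deg 100.75383220945922 1.2474721014293095
 rim: d.p= -35.249914236693854  => center along d: 14.750085763306146
 lat pct [-686.9 -686.7 -686.3 -684.1 -538.4 -407.3 -406.2 -405.6 -404.8]
 centre [533.9 116.4] yaw 100.75383220945922
side slope 34.684638791937545 dir deg 100.82344021305283 2.0580745176112316
 rim: d.p= -34.05245846311694  => center along d: 15.947541536883058
 lat pct [-686.2 -685.3 -684.3 -682.6 -524.2 -405.6 -404.5 -403.9 -403.8]
 centre [532.  117.9] yaw 100.82344021305283
```

```bash
cat >> h.py <<'E'
C0=np.array([533.,117.]);YAW=np.radians(100.8)
D=np.array([np.cos(YAW),np.sin(YAW)]);EY=np.array([-np.sin(YAW),np.cos(YAW)])
def w2c(P): P=np.atleast_2d(P);q=P[:,:2]-C0;return np.c_[q@D,q@EY,P[:,2]]
def c2w(p): p=np.asarray(p,float);return np.append(C0+p[0]*D+p[1]*EY,p[2])
E
python3 - <<'E'
from h import *
c=load("side0.npz");crop(c,0,200,140,400,3,"pics/grip.png")
for n in("top","side"):
    c=load(n+"0.npz");W=pts(c);hsv=cv2.cvtColor(c["color"],cv2.COLOR_BGR2HSV)
    Q=w2c(W.reshape(-1,3)).reshape(W.shape);ins=(abs(Q[...,1])<160)&(Q[...,0]>-200)&(Q[...,0]<250)
    for nm,lo,hi in(("blue",(105,120,40),(130,255,255)),("yellow",(20,120,60),(35,255,255)),("red",(0,150,80),(8,255,255)),("red2",(172,150,80),(180,255,255))):
        m=(cv2.inRange(hsv,lo,hi)>0)&ins&(Q[...,2]>20)&(Q[...,2]<180)
        if m.sum()>5:
            q=Q[m];print(n,nm,m.sum(),"x",np.percentile(q[:,0],[1,50,99]).round(),"y",np.percentile(q[:,1],[1,50,99]).round(),"z",np.percentile(q[:,2],[1,50,99]).round())
    # lid panel
    m=ins&(Q[...,0]>62)&(Q[...,0]<125)&(Q[...,2]>95)&(abs(Q[...,1])<120);q=Q[m]
    if len(q)>50:
        k=np.polyfit(q[:,0],q[:,2],1);print(n,"lid slope deg",np.degrees(np.arctan(k[0])),"z at x=56",np.polyval(k,56),"top of lid",np.percentile(Q[ins&(Q[...,0]>60)][:,2],99),np.percentile(Q[ins&(Q[...,2]>95)][:,0],99))
    # latch points above slope
    off=(Q[...,2]-88-(Q[...,0]+50)*np.tan(np.radians(35)))*np.cos(np.radians(35))
    m=(Q[...,0]<-52)&(Q[...,0]>-190)&(abs(Q[...,1])<45)&(Q[...,2]>8)&((off>5)|(Q[...,0]<-160))
    v,u=np.where(m)
    for uu,vv in list(zip(u,v))[::max(1,len(u)//60)]: print((uu,vv),Q[vv,uu].round(0),off[vv,uu].round(0),c["color"][vv,uu])
E
```

```text
top blue 2278 x [-36.   7.  42.] y [  4.  69. 136.] z [29. 33. 62.]
top yellow 2154 x [-36.   7.  43.] y [-134.  -71.   -2.] z [29. 34. 63.]
top red 45 x [-117. -114. -107.] y [-11.   3.  13.] z [ 67. 119. 121.]
top lid slope deg 43.8870396333883 z at x=56 89.38353331084335 top of lid 205.6917735780018 142.248867676105
(np.int64(290), np.int64(189)) [-176.  -22.  103.] 84.0 [134 147 156]
(np.int64(289), np.int64(190)) [-173.  -20.  100.] 80.0 [120 125 134]
(np.int64(281), np.int64(191)) [-155.  -22.   98.] 69.0 [58 56 57]
(np.int64(286), np.int64(191)) [-166.  -21.   93.] 71.0 [120 127 136]
(np.int64(291), np.int64(191)) [-177.  -17.  103.] 85.0 [107 108 116]
(np.int64(281), np.int64(192)) [-155.  -21.   92.] 63.0 [53 48 50]
(np.int64(289), np.int64(192)) [-172.  -15.  102.] 82.0 [108 110 117]
(np.int64(275), np.int64(193)) [-141.  -22.   89.] 53.0 [92 93 97]
(np.int64(280), np.int64(193)) [-152.  -19.   95.] 64.0 [52 48 50]
(np.int64(285), np.int64(193)) [-163.  -17.   91.] 67.0 [60 62 66]
(np.int64(270), np.int64(194)) [-129.  -23.   85.] 43.0 [81 80 83]
(np.int64(275), np.int64(19
[... 7436 characters left out ...]
9.0 [ 91  97 104]
(np.int64(306), np.int64(176)) [-107.   20.   57.] 7.0 [119 125 136]
(np.int64(314), np.int64(176)) [-176.   18.  101.] 82.0 [ 94 102 111]
(np.int64(320), np.int64(176)) [-175.    3.   98.] 80.0 [ 90  96 103]
(np.int64(326), np.int64(176)) [-178.  -11.   97.] 81.0 [77 79 86]
(np.int64(314), np.int64(177)) [-179.   19.  100.] 84.0 [82 91 98]
(np.int64(320), np.int64(177)) [-174.    3.   94.] 76.0 [ 91  98 104]
(np.int64(303), np.int64(180)) [-114.   30.   51.] 7.0 [72 75 80]
(np.int64(312), np.int64(182)) [-121.    8.   45.] 6.0 [80 85 92]
(np.int64(321), np.int64(187)) [-134.  -12.   35.] 5.0 [ 99 105 114]
(np.int64(322), np.int64(192)) [-145.  -11.   27.] 5.0 [108 113 123]
```

View pics/grip.png

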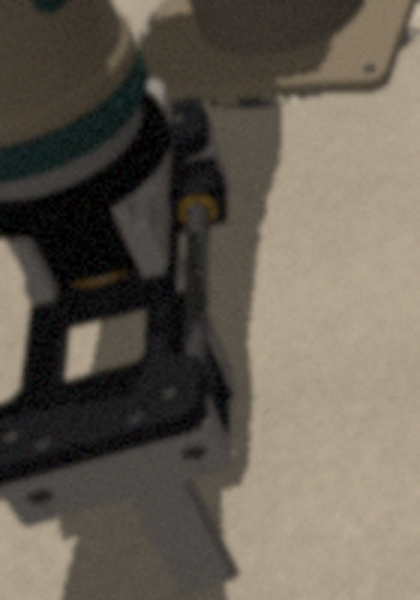

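Run:
```python
from h import *
o=bot.get_obs();R=o["eef_rot"];t=o["tcp_pos"]
for n in("top","side"):
    c=load(n+"0.npz");W=pts(c);P=W.reshape(-1,3);P=P[np.isfinite(P[:,2])]
    L=(P-t)@R
    for a,b in((-5,12),(-80,-20),(-110,-85),(-140,-110),(-200,-150)):
        m=(L[:,1]>a)&(L[:,1]<b)&(abs(L[:,0])<130)&(abs(L[:,2])<130);q=L[m]
        if len(q)>5: print(n,(a,b),len(q),"x",np.percentile(q[:,0],[1,99]).round(),"z",np.percentile(q[:,2],[1,99]).round())
```

```text
top (-5, 12) 88 x [46. 58.] z [-9. 10.]
side (-5, 12) 116 x [-59.  59.] z [-8. 10.]
side (-80, -20) 657 x [-57.  60.] z [-9. 10.]
side (-110, -85) 1628 x [-75.  81.] z [-32.  34.]
side (-140, -110) 4187 x [-82.  88.] z [-26.  34.]
side (-200, -150) 1733 x [-35.  37.] z [-18.  37.]
```

```bash
cat > go.py <<'E'
import sys,numpy as np
from h import bot
from scipy.spatial.transform import Rotation as Ro
def Rd(psi): c,s=np.cos(psi),np.sin(psi);return np.array([[c,0,-s],[s,0,c],[0,-1,0]])
def plan(x,y,z,yaw,R1=None):
    o=bot.get_obs();R=o["eef_rot"];d=np.array([x,y,z])-o["tcp_pos"]
    R1=Rd(np.radians(yaw)) if R1 is None else R1
    s=R.T@d/200;w=Ro.from_matrix(R.T@R1).as_rotvec()/2
    print("t %.1f tcp %s F %s w %.3f q %s"%(o["t"],o["tcp_pos"].round(1),o["contact_force"].round(1),o["width"],o["qpos"].round(0)))
    print("d",s.round(3),"w",w.round(3),"rows>=",max(np.linalg.norm(d)/50,np.degrees(np.linalg.norm(w)*2)/8.59).round(1))
if __name__=="__main__": plan(*map(float,sys.argv[1:5]))
E
python3 - <<'E'
from h import *
for n in("top","side"):
    c=load(n+"0.npz");W=pts(c);z=W[...,2]
    m=((z>7)&(z<20)&(W[...,0]>400)&(W[...,0]<640)&(W[...,1]<-120)&(W[...,1]>-370)).astype(np.uint8)
    k,l,s,ce=cv2.connectedComponentsWithStats(m,connectivity=8)
    for i in range(1,k):
        if s[i,4]>60:
            p=W[l==i];p=p[p[:,2]>11];r=cv2.minAreaRect(p[:,:2].astype(np.float32));b=cv2.boxPoints(r)
            e1=b[1]-b[0];e2=b[2]-b[1];e=e1 if np.linalg.norm(e1)>np.linalg.norm(e2) else e2
            if e[1]<0:e=-e
            print(n,np.round(r[0],1),np.round(r[1],0),"long axis",np.degrees(np.arctan2(e[1],e[0])).round(1),"jaw yaw",np.degrees(np.arctan2(e[1],e[0])).round(1)-90,ce[i].round(0))
E
python3 go.py 432.5 -316 150 1
```

```text
top [ 611.4 -293.7] [71. 16.] long axis 62.7 jaw yaw -27.3 [391. 185.]
top [ 610.  -197.8] [16. 71.] long axis 104.6 jaw yaw 14.599998 [353. 186.]
top [ 542.6 -178.2] [16. 71.] long axis 116.5 jaw yaw 26.5 [345. 213.]
top [ 537.7 -299.7] [71. 17.] long axis 70.8 jaw yaw -19.199997 [395. 215.]
top [ 433.5 -176.6] [16. 72.] long axis 106.6 jaw yaw 16.599998 [345. 259.]
top [ 432.4 -315.8] [16. 72.] long axis 91.9 jaw yaw 1.9000015 [404. 259.]
side [ 542.5 -177.4] [19. 75.] long axis 118.2 jaw yaw 28.199997 [315. 237.]
side [ 432.9 -176.7] [16. 74.] long axis 106.1 jaw yaw 16.099998 [268. 239.]
side [ 609.  -196.6] [17. 73.] long axis 104.9 jaw yaw 14.900002 [346. 241.]
side [ 610.2 -293.3] [74. 17.] long axis 63.0 jaw yaw -27.0 [352. 271.]
side [ 537.  -298.8] [72. 17.] long axis 72.0 jaw yaw -18.0 [318. 275.]
side [ 431.7 -314.6] [16. 73.] long axis 92.2 jaw yaw 2.199997 [268. 284.]
t 0.1 tcp [ 188.1 -621.6  215.7] F [ 0.4  0.1 -0.6] w 1.000 q [69. 36.  2. 87. -2. 57. -1.]
d [-1.108  0.33   1.612] w [-0.001 -0.647 -0.001] rows>= 8.6
```

```bash
python3 -m handwheel '[{"claw":0.5,"dx":-0.6,"dy":0.1,"dz":0.9,"wx":0,"wy":-0.35,"wz":0},{"claw":0.5,"dx":-0.6,"dy":0.1,"dz":0.9,"wx":0,"wy":-0.35,"wz":0},{"claw":0.5,"dx":-0.6,"dy":0.1,"dz":0.9,"wx":0,"wy":-0.35,"wz":0},{"claw":0.5,"dx":-0.6,"dy":0.1,"dz":0.9,"wx":0,"wy":-0.35,"wz":0},{"claw":0.5,"dx":-0.6,"dy":0.1,"dz":0.9,"wx":0,"wy":-0.35,"wz":0}]' 20; python3 go.py 432.3 -315.5 100 2
```

```text
t: 0.6
tcp_pos: [329.8, -449.6, 196.0]
eef_rot: [[0.845, 0.001, 0.535], [-0.535, 0.004, 0.845], [-0.001, -1.0, 0.004]]
contact_force: [-0.2, -0.1, 0.4]
width: 0.609
t 0.6 tcp [ 329.8 -449.6  196. ] F [-0.2 -0.1  0.4] w 0.609 q [ 57.  30.  -9. 103.   6.  48.  13.]
d [0.075 0.483 0.839] w [-0.002 -0.3    0.   ] rows>= 4.0
```

```bash
python3 -m handwheel '[{"claw":0.5,"dx":0.075,"dy":0.6,"dz":0.839,"wx":0,"wy":-0.3,"wz":0},{"claw":0.5,"dx":0.075,"dy":0.6,"dz":0.839,"wx":0,"wy":-0.3,"wz":0},{"claw":0.5,"dx":0.075,"dy":0.6,"dz":0.839,"wx":0,"wy":-0.3,"wz":0},{"claw":0.5,"dx":0.075,"dy":0.6,"dz":0.839,"wx":0,"wy":-0.3,"wz":0},{"claw":0.5,"dx":0.075,"dy":0.6,"dz":0.839,"wx":0,"wy":-0.3,"wz":0}]' 20; python3 go.py 432.3 -315.5 13 2
```

```text
t: 1.1
tcp_pos: [431.8, -316.0, 73.5]
eef_rot: [[0.999, -0.002, -0.034], [0.034, 0.007, 0.999], [-0.002, -1.0, 0.007]]
contact_force: [-1.0, -0.4, -0.0]
width: 0.5
t 1.1 tcp [ 431.8 -316.    73.5] F [-1.  -0.4 -0. ] w 0.500 q [ 43.  39. -15. 112.  18.  31.  18.]
d [0.003 0.302 0.   ] w [-0.003 -0.001 -0.001] rows>= 1.2
```

```bash
python3 -m handwheel '[{"claw":0.5,"dx":0.003,"dy":0.302,"dz":0,"wx":0,"wy":0,"wz":0},{"claw":0.5,"dx":0.003,"dy":0.302,"dz":0,"wx":0,"wy":0,"wz":0},{"claw":0.5,"dx":0.003,"dy":0.302,"dz":0,"wx":0,"wy":0,"wz":0},{"claw":0.1,"dx":0.003,"dy":0.302,"dz":0,"wx":0,"wy":0,"wz":0},{"claw":0.1,"dx":0.003,"dy":0.302,"dz":0,"wx":0,"wy":0,"wz":0}]' 25; python3 -m handwheel '[{"claw":0.1,"dx":0,"dy":0,"dz":0,"wx":0,"wy":0,"wz":0},{"claw":0.1,"dx":0,"dy":0,"dz":0,"wx":0,"wy":0,"wz":0},{"claw":0.1,"dx":0,"dy":-0.35,"dz":0,"wx":0,"wy":0,"wz":0},{"claw":0.1,"dx":0,"dy":-0.75,"dz":0,"wx":0,"wy":0,"wz":0},{"claw":0.1,"dx":0,"dy":-0.75,"dz":0,"wx":0,"wy":0,"wz":0}]' 25; python3 -c "
from h import *
print('blue slots',[c2w((-1,68+k*38,0)).round(1) for k in(-1,0,1)]);print('yellow',[c2w((-1,-68+k*38,0)).round(1) for k in(-1,0,1)])
c=grab('side');crop(c,200,130,420,310,3.5,'pics/g1.png')"; python3 go.py  428 98 175 10.8
```

```text
t: 1.6
tcp_pos: [431.3, -324.0, 17.8]
eef_rot: [[1.0, 0.002, -0.022], [0.022, -0.002, 1.0], [0.002, -1.0, -0.002]]
contact_force: [-0.8, 0.2, -0.6]
width: 0.367
t: 2.1
tcp_pos: [430.1, -322.4, 167.9]
eef_rot: [[1.0, -0.001, -0.023], [0.023, 0.001, 1.0], [-0.001, -1.0, 0.001]]
contact_force: [0.4, -0.3, -0.3]
width: 0.16
blue slots [array([503.7, 110.4,   0. ]), array([466.4, 103.3,   0. ]), array([429.1,  96.2,   0. ])]
yellow [array([637.3, 135.9,   0. ]), array([600. , 128.8,   0. ]), array([562.7, 121.6,   0. ])]
t 2.1 tcp [ 434.4 -324.9  175.7] F [ 1.5 -0.8  4.8] w 0.160 q [ 46.  31. -19. 107.  14.  44.  21.]
d [ 0.017 -0.012  2.115] w [ 0.004 -0.083  0.005] rows>= 8.5
```

View pics/g1.png

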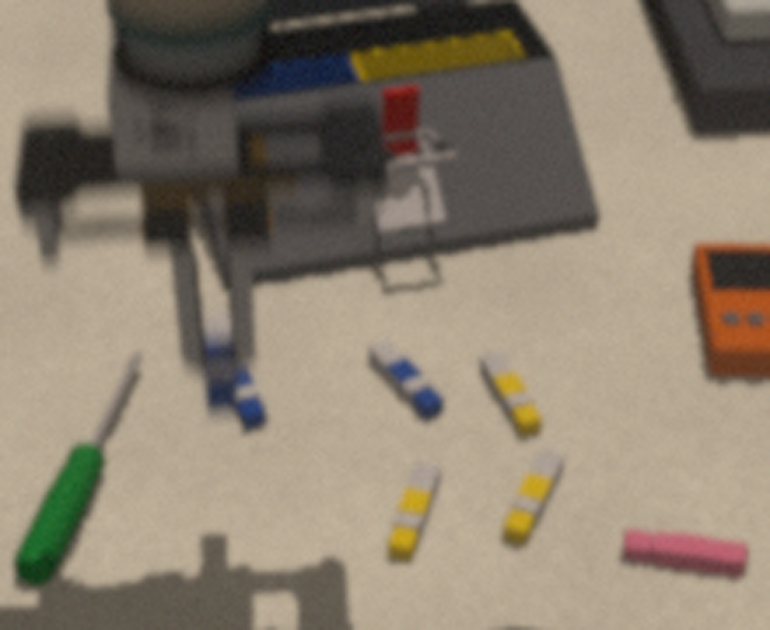

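```bash
python3 -m handwheel '[{"claw":0.1,"dx":0,"dy":0,"dz":0,"wx":0,"wy":0,"wz":0},{"claw":0.1,"dx":0,"dy":0,"dz":0,"wx":0,"wy":0,"wz":0},{"claw":0.1,"dx":0,"dy":0,"dz":0,"wx":0,"wy":0,"wz":0}]' 25;python3 go.py  429 96 175 10.8
```

```text
t: 2.45
tcp_pos: [429.4, -322.2, 164.9]
eef_rot: [[1.0, -0.002, -0.023], [0.023, 0.001, 1.0], [-0.002, -1.0, 0.001]]
contact_force: [0.6, -0.5, -0.6]
width: 0.161
t 2.5 tcp [ 429.4 -322.2  164.9] F [ 0.6 -0.5 -0.6] w 0.161 q [ 46.  32. -18. 108.  14.  43.  21.]
d [ 0.046 -0.047  2.091] w [-0.001 -0.083 -0.001] rows>= 8.4
```

```bash
R='x'; python3 -m handwheel '[{"claw":0.1,"dx":0.02,"dy":-0.05,"dz":1,"wx":0,"wy":-0.04,"wz":0},{"claw":0.1,"dx":0.02,"dy":-0.05,"dz":1,"wx":0,"wy":-0.04,"wz":0},{"claw":0.1,"dx":0.02,"dy":-0.05,"dz":1,"wx":0,"wy":-0.04,"wz":0},{"claw":0.1,"dx":0.02,"dy":-0.05,"dz":1,"wx":0,"wy":-0.04,"wz":0},{"claw":0.1,"dx":0.02,"dy":-0.05,"dz":1,"wx":0,"wy":-0.04,"wz":0}]' 25;python3 -m handwheel '[{"claw":0.1,"dx":0.1,"dy":0,"dz":1,"wx":0,"wy":-0.04,"wz":0},{"claw":0.1,"dx":0.1,"dy":0,"dz":1,"wx":0,"wy":-0.04,"wz":0},{"claw":0.1,"dx":0.1,"dy":0,"dz":1,"wx":0,"wy":-0.04,"wz":0},{"claw":0.1,"dx":0.1,"dy":0,"dz":1,"wx":0,"wy":-0.04,"wz":0},{"claw":0.1,"dx":0.1,"dy":0,"dz":1,"wx":0,"wy":-0.04,"wz":0}]' 25;python3 -m handwheel '[{"claw":0.1,"dx":0,"dy":0,"dz":0,"wx":0,"wy":0,"wz":0},{"claw":0.1,"dx":0,"dy":0,"dz":0,"wx":0,"wy":0,"wz":0},{"claw":0.1,"dx":0,"dy":0,"dz":0,"wx":0,"wy":0,"wz":0}]' 25;python3 go.py  430.3 90 120 10.8
python3 -c "
from h import *
c=grab('top');crop(c,130,130,310,310,3.5,'pics/g2.png')"
```

```text
t: 2.95
tcp_pos: [429.2, -115.3, 175.4]
eef_rot: [[0.993, -0.002, -0.114], [0.114, 0.004, 0.993], [-0.002, -1.0, 0.004]]
contact_force: [0.5, -0.8, -0.0]
width: 0.163
t: 3.45
tcp_pos: [428.9, 85.6, 175.5]
eef_rot: [[0.981, -0.0, -0.193], [0.193, 0.004, 0.981], [0.0, -1.0, 0.004]]
contact_force: [-0.2, 0.1, 0.1]
width: 0.16
t: 3.75
tcp_pos: [429.1, 76.1, 175.6]
eef_rot: [[0.984, -0.001, -0.178], [0.178, -0.001, 0.984], [-0.001, -1.0, -0.001]]
contact_force: [-0.2, 0.8, -0.8]
width: 0.163
t 3.8 tcp [429.1  76.1 175.6] F [-0.2  0.8 -0.8] w 0.163 q [  3.  24. -22. 122.  15.  37. -19.]
d [0.019 0.278 0.068] w [ 0.    -0.005 -0.001] rows>= 1.1
```

View pics/g2.png

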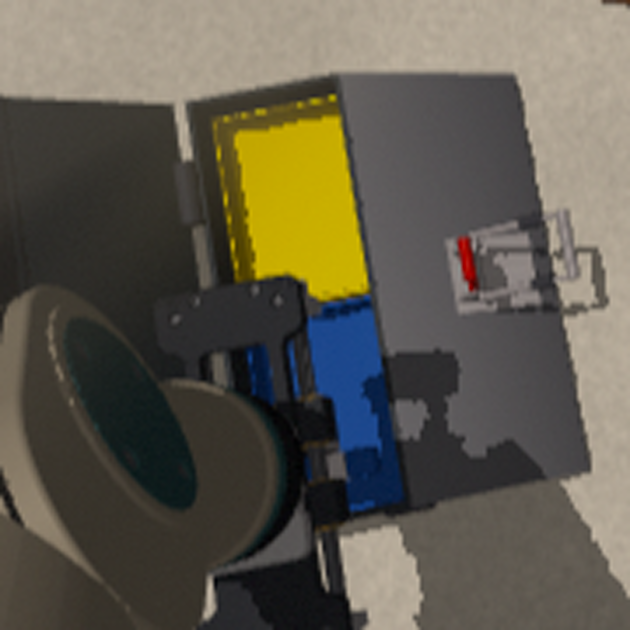

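```bash
python3 -m handwheel '[{"claw":0.1,"dx":0.019,"dy":0.2,"dz":0.068,"wx":0,"wy":-0.005,"wz":0},{"claw":0.1,"dx":0.019,"dy":0.3,"dz":0.068,"wx":0,"wy":-0.005,"wz":0},{"claw":0.1,"dx":0.019,"dy":0.3,"dz":0.068,"wx":0,"wy":-0.005,"wz":0},{"claw":0.1,"dx":0.019,"dy":0.3,"dz":0.068,"wx":0,"wy":-0.005,"wz":0},{"claw":0.1,"dx":0.019,"dy":0.3,"dz":0.068,"wx":0,"wy":-0.005,"wz":0}]' 25;python3 go.py  430.3 90 54 10.8
python3 -c "
from h import *
c=grab('side');crop(c,180,90,400,250,3.5,'pics/g3.png')"
```

```text
t: 4.3
tcp_pos: [431.3, 91.9, 117.0]
eef_rot: [[0.982, 0.002, -0.19], [0.19, 0.0, 0.982], [0.002, -1.0, -0.0]]
contact_force: [-0.1, 0.7, 0.8]
width: 0.16
t 4.3 tcp [431.3  91.9 117. ] F [-0.1  0.7  0.8] w 0.160 q [ -3.  30. -18. 125.  20.  28. -25.]
d [-0.007  0.315 -0.008] w [0.    0.001 0.001] rows>= 1.3
```

View pics/g3.png

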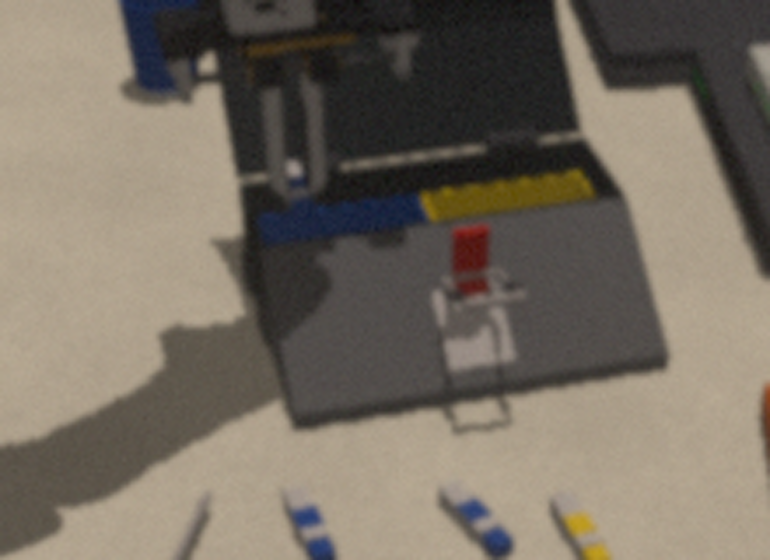

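```bash
python3 -m handwheel '[{"claw":0.1,"dx":-0.007,"dy":0.15,"dz":0,"wx":0,"wy":0,"wz":0},{"claw":0.1,"dx":-0.007,"dy":0.3,"dz":0,"wx":0,"wy":0,"wz":0},{"claw":0.1,"dx":-0.007,"dy":0.31,"dz":0,"wx":0,"wy":0,"wz":0},{"claw":0.1,"dx":-0.007,"dy":0.31,"dz":0,"wx":0,"wy":0,"wz":0}]' 25;python3 -m handwheel '[{"claw":0.24,"dx":0,"dy":0,"dz":0,"wx":0,"wy":0,"wz":0},{"claw":0.24,"dx":0,"dy":0,"dz":0,"wx":0,"wy":0,"wz":0},{"claw":0.24,"dx":0,"dy":-0.3,"dz":0,"wx":0,"wy":0,"wz":0},{"claw":0.24,"dx":0,"dy":-0.6,"dz":0,"wx":0,"wy":0,"wz":0},{"claw":0.24,"dx":0,"dy":-0.6,"dz":0,"wx":0,"wy":0,"wz":0}]' 25; python3 go.py 433 -176.6 175 16.4
```

```text
t: 4.75
tcp_pos: [429.3, 92.1, 54.6]
eef_rot: [[0.981, -0.0, -0.192], [0.192, -0.0, 0.981], [-0.0, -1.0, -0.0]]
contact_force: [0.7, 0.5, -0.1]
width: 0.169
t: 5.25
tcp_pos: [431.0, 92.9, 178.4]
eef_rot: [[0.981, 0.006, -0.192], [0.192, 0.002, 0.981], [0.007, -1.0, 0.0]]
contact_force: [0.7, -0.5, -0.4]
width: 0.241
t 5.2 tcp [431.   92.9 178.4] F [ 0.7 -0.5 -0.4] w 0.241 q [  2.  24. -24. 121.  16.  37. -22.]
d [-0.249  0.015 -1.325] w [-0.    -0.047  0.003] rows>= 5.4
```

```bash
python3 -m handwheel '[{"claw":0.5,"dx":-0.2,"dy":0,"dz":-1,"wx":0,"wy":-0.045,"wz":0},{"claw":0.5,"dx":-0.2,"dy":0,"dz":-1,"wx":0,"wy":-0.045,"wz":0},{"claw":0.5,"dx":-0.2,"dy":0,"dz":-1,"wx":0,"wy":-0.045,"wz":0},{"claw":0.5,"dx":-0.2,"dy":0,"dz":-1,"wx":0,"wy":-0.045,"wz":0},{"claw":0.5,"dx":-0.2,"dy":0,"dz":-1,"wx":0,"wy":-0.045,"wz":0}]' 25
cat > m.py <<'E'
from h import *
import sys
c=grab("top");s=grab("side");W=pts(c)
for n,c in(("top",c),("side",s)):
    W=pts(c);z=W[...,2]
    m=((z>7)&(z<20)&(W[...,0]>380)&(W[...,0]<670)&(W[...,1]<-100)&(W[...,1]>-400)).astype(np.uint8)
    k,l,st,ce=cv2.connectedComponentsWithStats(m,connectivity=8)
    for i in range(1,k):
        if st[i,4]>60:
            p=W[l==i];p=p[p[:,2]>11];r=cv2.minAreaRect(p[:,:2].astype(np.float32));b=cv2.boxPoints(r)
            e1=b[1]-b[0];e2=b[2]-b[1];e=e1 if np.linalg.norm(e1)>np.linalg.norm(e2) else e2
            if e[1]<0:e=-e
            print(n,np.round(r[0],1),np.round(r[1],0),"jaw",(np.degrees(np.arctan2(e[1],e[0]))-90).round(1),ce[i].round(0),c["color"][l==i].mean(0).round())
if len(sys.argv)>1: crop(c,200,110,420,290,3.5,"pics/%s_s.png"%sys.argv[1]);crop(grab("top"),150,130,330,310,3.2,"pics/%s_t.png"%sys.argv[1])
E
python3 m.py a1;python3 go.py 433 -176.6 100 16.4
```

```text
t: 5.75
tcp_pos: [427.4, -119.1, 174.8]
eef_rot: [[0.963, 0.001, -0.268], [0.268, -0.004, 0.963], [-0.0, -1.0, -0.004]]
contact_force: [-0.2, 0.7, -0.9]
width: 0.502
top [ 611.5 -293.5] [70. 16.] jaw -26.8 [391. 185.] [ 81. 156. 176.]
top [ 609.8 -197.6] [16. 72.] jaw 14.6 [352. 186.] [ 84. 162. 182.]
top [ 542.7 -178.1] [17. 72.] jaw 26.1 [345. 213.] [146. 119. 106.]
top [ 537.8 -299.5] [72. 17.] jaw -19.1 [395. 215.] [ 84. 160. 180.]
side [ 541.7 -177.3] [18. 77.] jaw 25.3 [316. 237.] [117. 106. 106.]
side [ 432.9 -175.1] [17. 76.] jaw 17.7 [268. 239.] [90. 79. 79.]
side [ 609.2 -197.5] [18. 76.] jaw 14.2 [346. 241.] [ 88. 141. 161.]
side [ 610.8 -291.9] [72. 17.] jaw -26.9 [352. 270.] [ 89. 146. 168.]
side [ 537.1 -298.9] [76. 17.] jaw -19.0 [318. 275.] [ 90. 147. 169.]
t 5.9 tcp [ 428.4 -111.6  174.8] F [-0.8  0.6 -0.1] w 0.497 q [ 29.  25. -25. 121.  17.  38.   9.]
d [-0.069  0.374 -0.318] w [ 0.    -0.002  0.001] rows>= 2.0
```

View pics/a1_t.png

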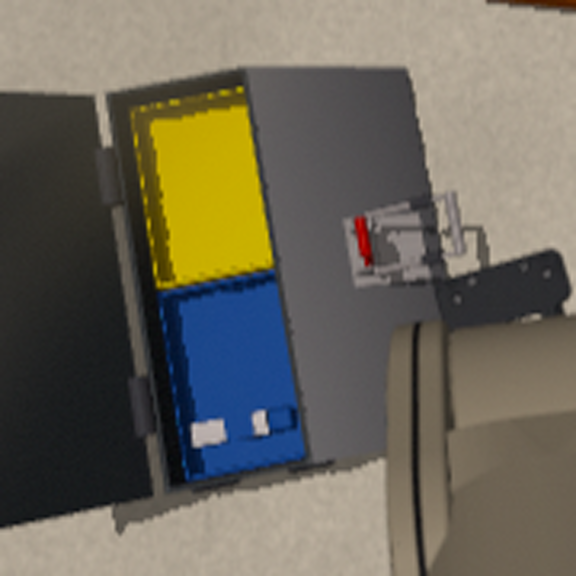

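The first module lies flat in the blue tray at about (240,427) in this crop. Next is the second blue one.

```bash
python3 -m handwheel '[{"claw":0.5,"dx":-0.069,"dy":0.4,"dz":-0.318,"wx":0,"wy":0,"wz":0},{"claw":0.5,"dx":-0.069,"dy":0.4,"dz":-0.318,"wx":0,"wy":0,"wz":0},{"claw":0.5,"dx":-0.069,"dy":0.4,"dz":-0.318,"wx":0,"wy":0,"wz":0},{"claw":0.5,"dx":-0.069,"dy":0.4,"dz":-0.318,"wx":0,"wy":0,"wz":0},{"claw":0.5,"dx":-0.069,"dy":0.4,"dz":-0.318,"wx":0,"wy":0,"wz":0}]' 25
python3 go.py 433.2 -176.3 13 16.4
```

```text
t: 6.4
tcp_pos: [433.9, -174.5, 95.1]
eef_rot: [[0.959, 0.002, -0.283], [0.283, 0.001, 0.959], [0.002, -1.0, 0.0]]
contact_force: [0.2, 0.1, -0.1]
width: 0.502
t 6.4 tcp [ 433.9 -174.5   95.1] F [ 0.2  0.1 -0.1] w 0.502 q [ 32.  34. -20. 122.  24.  28.  11.]
d [-0.007  0.41  -0.008] w [-0.     0.     0.001] rows>= 1.6
```

```bash
python3 -m handwheel '[{"claw":0.5,"dx":-0.007,"dy":0.2,"dz":-0.008,"wx":0,"wy":0,"wz":0},{"claw":0.5,"dx":-0.007,"dy":0.41,"dz":-0.008,"wx":0,"wy":0,"wz":0},{"claw":0.5,"dx":-0.007,"dy":0.41,"dz":-0.008,"wx":0,"wy":0,"wz":0},{"claw":0.5,"dx":-0.007,"dy":0.41,"dz":-0.008,"wx":0,"wy":0,"wz":0},{"claw":0.1,"dx":-0.007,"dy":0.41,"dz":-0.008,"wx":0,"wy":0,"wz":0}]' 25;  python3 -m handwheel '[{"claw":0.1,"dx":0,"dy":0,"dz":0,"wx":0,"wy":0,"wz":0},{"claw":0.1,"dx":0,"dy":0,"dz":0,"wx":0,"wy":0,"wz":0},{"claw":0.1,"dx":0,"dy":0,"dz":0,"wx":0,"wy":0,"wz":0}]' 25; python3 -m handwheel '[{"claw":0.1,"dx":0,"dy":-0.2,"dz":0,"wx":0,"wy":0,"wz":0},{"claw":0.1,"dx":0,"dy":-0.5,"dz":0,"wx":0,"wy":0,"wz":0},{"claw":0.1,"dx":0,"dy":-0.75,"dz":0,"wx":0,"wy":0,"wz":0},{"claw":0.1,"dx":0,"dy":-0.8,"dz":0,"wx":0,"wy":0,"wz":0},{"claw":0.1,"dx":0,"dy":-0.8,"dz":0,"wx":0,"wy":0,"wz":0}]' 25;python3 -c "
from h import *
c=grab('side');crop(c,200,130,420,310,3.5,'pics/g5.png')"; python3 go.py 466.4 103.3 175 10.8
```

```text
t: 6.9
tcp_pos: [433.0, -177.5, 13.3]
eef_rot: [[0.96, 0.002, -0.281], [0.281, 0.0, 0.96], [0.002, -1.0, -0.001]]
contact_force: [0.5, 0.6, -0.1]
width: 0.445
t: 7.2
tcp_pos: [432.0, -178.7, 12.4]
eef_rot: [[0.96, 0.001, -0.279], [0.279, -0.0, 0.96], [0.001, -1.0, -0.0]]
contact_force: [0.3, 0.4, 0.3]
width: 0.197
t: 7.7
tcp_pos: [433.7, -179.6, 175.0]
eef_rot: [[0.96, 0.006, -0.278], [0.278, -0.003, 0.96], [0.005, -1.0, -0.004]]
contact_force: [0.8, 0.5, -1.1]
width: 0.166
t 7.8 tcp [ 432.3 -179.3  173.1] F [-0.8  0.5 -0.4] w 0.166 q [ 38.  27. -27. 117.  19.  40.  16.]
d [ 0.557 -0.011  1.31 ] w [0.001 0.047 0.001] rows>= 5.7
```

View pics/g5.png

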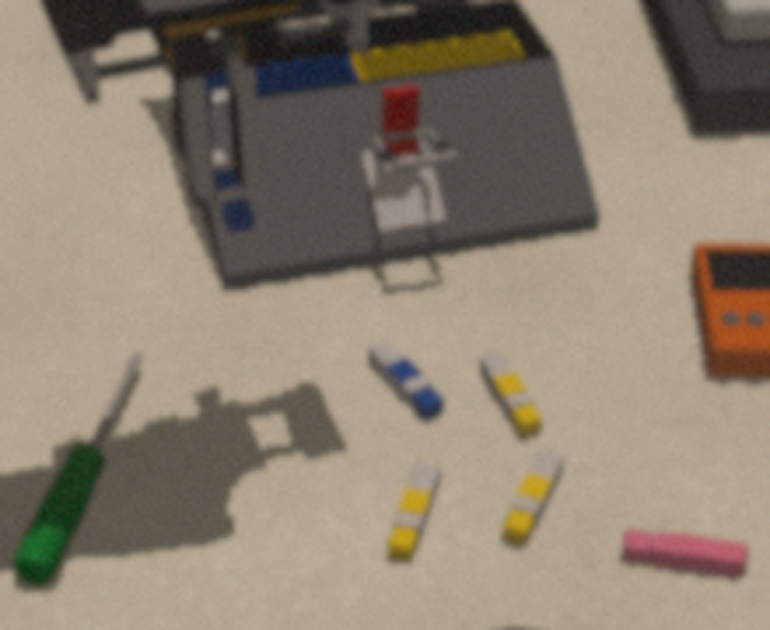

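Held. Moving it to the middle slot.

```bash
python3 -m handwheel '[{"claw":0.1,"dx":0.3,"dy":0,"dz":0.8,"wx":0,"wy":0.047,"wz":0},{"claw":0.1,"dx":0.3,"dy":0,"dz":0.8,"wx":0,"wy":0.047,"wz":0},{"claw":0.1,"dx":0.3,"dy":0,"dz":0.8,"wx":0,"wy":0.047,"wz":0},{"claw":0.1,"dx":0.3,"dy":0,"dz":0.8,"wx":0,"wy":0.047,"wz":0},{"claw":0.1,"dx":0.3,"dy":0,"dz":0.8,"wx":0,"wy":0.047,"wz":0}]' 25; python3 go.py 466.8 101.3 173 10.8
```

```text
t: 8.25
tcp_pos: [443.8, -4.6, 170.7]
eef_rot: [[0.981, -0.003, -0.195], [0.195, 0.002, 0.981], [-0.002, -1.0, 0.002]]
contact_force: [0.7, -0.4, -0.3]
width: 0.172
t 8.2 tcp [443.8  -4.6 170.7] F [ 0.7 -0.4 -0.3] w 0.172 q [ 16.  25. -25. 121.  17.  38. -10.]
d [ 0.216 -0.011  0.497] w [-0.001  0.004 -0.001] rows>= 2.2
```

```bash
python3 -m handwheel '[{"claw":0.1,"dx":0.216,"dy":0,"dz":0.497,"wx":0,"wy":0.004,"wz":0},{"claw":0.1,"dx":0.216,"dy":0,"dz":0.497,"wx":0,"wy":0.004,"wz":0},{"claw":0.1,"dx":0.216,"dy":0,"dz":0.497,"wx":0,"wy":0.004,"wz":0},{"claw":0.1,"dx":0.216,"dy":0.1,"dz":0.497,"wx":0,"wy":0.004,"wz":0},{"claw":0.1,"dx":0.216,"dy":0.1,"dz":0.497,"wx":0,"wy":0.004,"wz":0}]' 25; python3 -m handwheel '[{"claw":0.1,"dx":0,"dy":0,"dz":0,"wx":0,"wy":0,"wz":0},{"claw":0.1,"dx":0,"dy":0,"dz":0,"wx":0,"wy":0,"wz":0}]' 25; python3 go.py 466.8 101.3 50 10.8
```

```text
t: 8.75
tcp_pos: [466.2, 95.4, 149.3]
eef_rot: [[0.984, -0.006, -0.18], [0.18, -0.003, 0.984], [-0.007, -1.0, -0.001]]
contact_force: [-1.3, -0.2, -0.0]
width: 0.164
t: 8.95
tcp_pos: [468.6, 96.2, 152.1]
eef_rot: [[0.984, -0.0, -0.178], [0.178, -0.001, 0.984], [-0.0, -1.0, -0.0]]
contact_force: [-0.4, 0.4, -0.7]
width: 0.166
t 8.9 tcp [468.6  96.2 152.1] F [-0.4  0.4 -0.7] w 0.166 q [  2.  29. -24. 117.  19.  37. -24.]
d [-0.004  0.511  0.027] w [ 0.    -0.005 -0.   ] rows>= 2.0
```

```bash
python3 -m handwheel '[{"claw":0.1,"dx":-0.004,"dy":0.15,"dz":0.027,"wx":0,"wy":-0.005,"wz":0},{"claw":0.1,"dx":-0.004,"dy":0.35,"dz":0.027,"wx":0,"wy":-0.005,"wz":0},{"claw":0.1,"dx":-0.004,"dy":0.51,"dz":0.027,"wx":0,"wy":-0.005,"wz":0},{"claw":0.1,"dx":-0.004,"dy":0.51,"dz":0.027,"wx":0,"wy":-0.005,"wz":0},{"claw":0.1,"dx":-0.004,"dy":0.51,"dz":0.027,"wx":0,"wy":-0.005,"wz":0}]' 25;python3 -m handwheel '[{"claw":0.24,"dx":0,"dy":0,"dz":0,"wx":0,"wy":0,"wz":0},{"claw":0.24,"dx":0,"dy":0,"dz":0,"wx":0,"wy":0,"wz":0},{"claw":0.24,"dx":0,"dy":-0.3,"dz":0,"wx":0,"wy":0,"wz":0},{"claw":0.24,"dx":0,"dy":-0.6,"dz":0,"wx":0,"wy":0,"wz":0},{"claw":0.24,"dx":0,"dy":-0.6,"dz":0,"wx":0,"wy":0,"wz":0}]' 25; python3 go.py 542.6 -178 173 26.3
```

```text
t: 9.45
tcp_pos: [466.8, 102.1, 50.3]
eef_rot: [[0.982, -0.001, -0.189], [0.189, -0.0, 0.982], [-0.001, -1.0, -0.0]]
contact_force: [-0.7, -0.0, -0.7]
width: 0.17
t: 9.95
tcp_pos: [468.7, 103.4, 174.6]
eef_rot: [[0.982, 0.006, -0.19], [0.19, 0.002, 0.982], [0.007, -1.0, 0.001]]
contact_force: [1.0, -0.7, 0.2]
width: 0.239
t 9.9 tcp [468.7 103.4 174.6] F [ 1.  -0.7  0.2] w 0.239 q [  3.  27. -26. 116.  18.  40. -24.]
d [ 0.096  0.008 -1.452] w [ 0.    -0.134  0.003] rows>= 5.8
```

```bash
python3 -m handwheel '[{"claw":0.5,"dx":0.07,"dy":0,"dz":-1,"wx":0,"wy":-0.134,"wz":0},{"claw":0.5,"dx":0.07,"dy":0,"dz":-1,"wx":0,"wy":-0.134,"wz":0},{"claw":0.5,"dx":0.07,"dy":0,"dz":-1,"wx":0,"wy":-0.134,"wz":0},{"claw":0.5,"dx":0.07,"dy":0,"dz":-1,"wx":0,"wy":-0.134,"wz":0},{"claw":0.5,"dx":0.07,"dy":0,"dz":-1,"wx":0,"wy":-0.134,"wz":0}]' 25;python3 m.py a2; python3 go.py 542.6 -178 90 26.3
```

```text
t: 10.45
tcp_pos: [519.3, -100.1, 170.5]
eef_rot: [[0.902, 0.002, -0.432], [0.432, -0.005, 0.902], [-0.001, -1.0, -0.005]]
contact_force: [-0.7, 0.3, -0.3]
width: 0.503
top [ 611.3 -293.6] [71. 16.] jaw -27.6 [391. 185.] [ 83. 160. 181.]
top [ 615.1 -219.5] [15. 27.] jaw 12.9 [361. 184.] [ 67. 158. 180.]
top [ 537.8 -299.7] [71. 17.] jaw -19.2 [395. 215.] [ 84. 162. 183.]
side [ 542.2 -177.6] [19. 73.] jaw 25.8 [315. 237.] [109.  97.  96.]
side [ 609.4 -198. ] [17. 78.] jaw 15.3 [345. 241.] [ 87. 140. 160.]
side [ 610.3 -293.5] [74. 17.] jaw -26.9 [352. 271.] [ 89. 146. 168.]
side [ 536.7 -300. ] [73. 16.] jaw -18.2 [318. 275.] [ 88. 146. 168.]
t 10.6 tcp [518.3 -90.8 170.7] F [0.4 1.2 0.5] w 0.498 q [ 27.  32. -30. 109.  22.  45.  11.]
d [-0.084  0.403 -0.445] w [-0. -0.  0.] rows>= 2.4
```

View pics/a2_t.png

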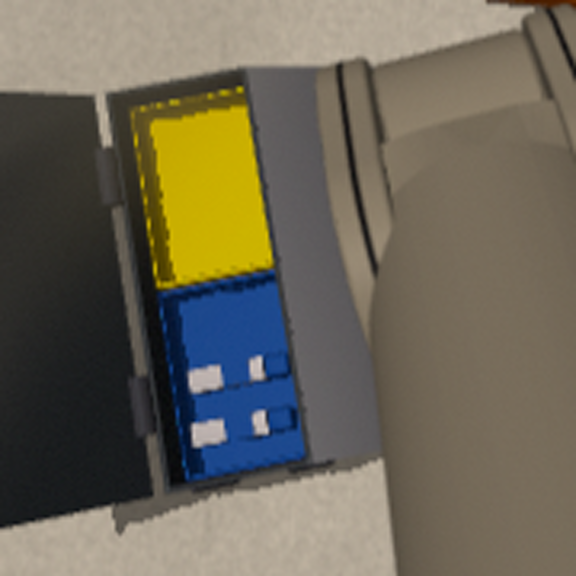

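Two blue modules are in. Going for the third blue.

```bash
python3 -m handwheel '[{"claw":0.5,"dx":-0.084,"dy":0,"dz":-0.445,"wx":0,"wy":0,"wz":0},{"claw":0.5,"dx":-0.084,"dy":0.1,"dz":-0.445,"wx":0,"wy":0,"wz":0},{"claw":0.5,"dx":-0.084,"dy":0.4,"dz":-0.445,"wx":0,"wy":0,"wz":0},{"claw":0.5,"dx":-0.084,"dy":0.4,"dz":-0.445,"wx":0,"wy":0,"wz":0},{"claw":0.5,"dx":-0.084,"dy":0.4,"dz":-0.445,"wx":0,"wy":0,"wz":0}]' 25; python3 -m handwheel '[{"claw":0.5,"dx":0,"dy":0,"dz":0,"wx":0,"wy":0,"wz":0}]' 25; python3 go.py 542.4 -178 13 26.2
```

```text
t: 11.1
tcp_pos: [541.6, -175.2, 89.2]
eef_rot: [[0.895, -0.004, -0.447], [0.447, 0.002, 0.895], [-0.002, -1.0, 0.004]]
contact_force: [-1.1, -0.1, 0.2]
width: 0.503
t: 11.2
tcp_pos: [544.0, -175.9, 91.7]
eef_rot: [[0.895, 0.002, -0.446], [0.446, 0.001, 0.895], [0.002, -1.0, -0.0]]
contact_force: [0.3, 0.1, 0.9]
width: 0.497
t 11.2 tcp [ 544.  -175.9   91.7] F [0.3 0.1 0.9] w 0.497 q [ 32.  41. -26. 106.  27.  39.  16.]
d [-0.013  0.394 -0.006] w [0.    0.003 0.001] rows>= 1.6
```

```bash
python3 -m handwheel '[{"claw":0.5,"dx":-0.013,"dy":0.2,"dz":-0.006,"wx":0,"wy":0,"wz":0},{"claw":0.5,"dx":-0.013,"dy":0.394,"dz":-0.006,"wx":0,"wy":0,"wz":0},{"claw":0.5,"dx":-0.013,"dy":0.394,"dz":-0.006,"wx":0,"wy":0,"wz":0},{"claw":0.1,"dx":-0.013,"dy":0.394,"dz":-0.006,"wx":0,"wy":0,"wz":0},{"claw":0.1,"dx":-0.013,"dy":0.394,"dz":-0.006,"wx":0,"wy":0,"wz":0}]' 25;  python3 -m handwheel '[{"claw":0.1,"dx":0,"dy":0,"dz":0,"wx":0,"wy":0,"wz":0},{"claw":0.1,"dx":0,"dy":0,"dz":0,"wx":0,"wy":0,"wz":0},{"claw":0.1,"dx":0,"dy":0,"dz":0,"wx":0,"wy":0,"wz":0}]' 25; python3 -m handwheel '[{"claw":0.1,"dx":0,"dy":-0.2,"dz":0,"wx":0,"wy":0,"wz":0},{"claw":0.1,"dx":0,"dy":-0.5,"dz":0,"wx":0,"wy":0,"wz":0},{"claw":0.1,"dx":0,"dy":-0.75,"dz":0,"wx":0,"wy":0,"wz":0},{"claw":0.1,"dx":0,"dy":-0.85,"dz":0,"wx":0,"wy":0,"wz":0},{"claw":0.1,"dx":0,"dy":-0.85,"dz":0,"wx":0,"wy":0,"wz":0}]' 25;python3 -c "
from h import *
c=grab('side');crop(c,200,130,420,310,3.5,'pics/g6.png')"; python3 go.py 504 109 180 10.8
```

```text
t: 11.7
tcp_pos: [542.3, -179.9, 13.0]
eef_rot: [[0.896, 0.002, -0.444], [0.444, -0.0, 0.896], [0.002, -1.0, -0.001]]
contact_force: [-0.1, 0.1, 0.4]
width: 0.363
t: 12.0
tcp_pos: [541.5, -180.5, 11.9]
eef_rot: [[0.897, 0.001, -0.443], [0.443, -0.0, 0.897], [0.001, -1.0, -0.0]]
contact_force: [-0.5, 0.7, 4.8]
width: 0.166
t: 12.5
tcp_pos: [543.9, -181.0, 185.9]
eef_rot: [[0.897, 0.008, -0.443], [0.443, -0.002, 0.897], [0.006, -1.0, -0.006]]
contact_force: [-0.3, 0.3, -1.3]
width: 0.171
t 12.6 tcp [ 542.2 -181.   183.3] F [-0.   0.2 -0.6] w 0.169 q [ 35.  34. -31. 102.  22.  50.  21.]
d [0.471 0.013 1.385] w [0.001 0.135 0.002] rows>= 5.9
```

View pics/g6.png

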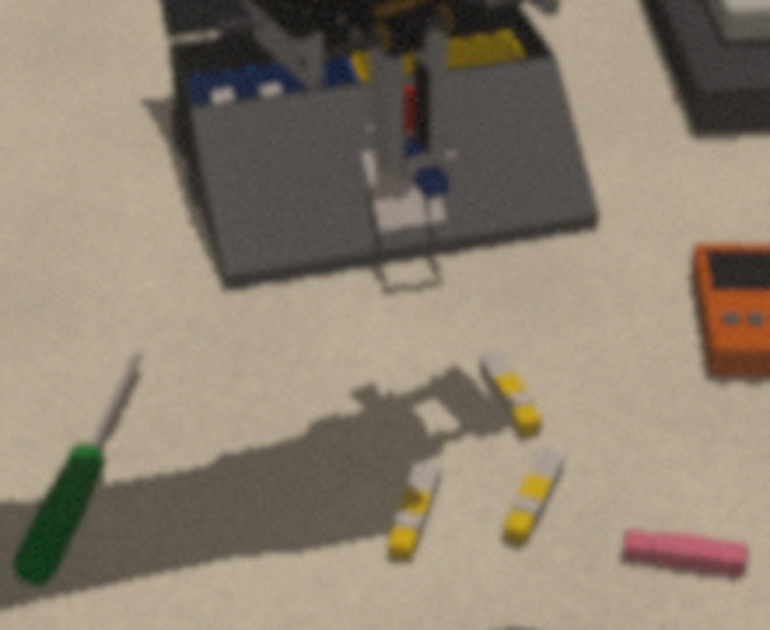

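```bash
python3 -m handwheel '[{"claw":0.1,"dx":0.28,"dy":0,"dz":0.83,"wx":0,"wy":0.135,"wz":0},{"claw":0.1,"dx":0.28,"dy":0,"dz":0.83,"wx":0,"wy":0.135,"wz":0},{"claw":0.1,"dx":0.28,"dy":0,"dz":0.83,"wx":0,"wy":0.135,"wz":0},{"claw":0.1,"dx":0.28,"dy":0,"dz":0.83,"wx":0,"wy":0.135,"wz":0},{"claw":0.1,"dx":0.28,"dy":0,"dz":0.83,"wx":0,"wy":0.135,"wz":0}]' 25; python3 go.py 504.2 108 173 10.8
```

```text
t: 13.05
tcp_pos: [515.9, -2.0, 180.0]
eef_rot: [[0.981, -0.003, -0.196], [0.196, 0.002, 0.981], [-0.003, -1.0, 0.003]]
contact_force: [-0.6, 0.7, 0.1]
width: 0.168
t 13.1 tcp [515.9  -2.  180. ] F [-0.6  0.7  0.1] w 0.168 q [ 16.  30. -27. 110.  19.  45. -10.]
d [0.05  0.037 0.551] w [-0.001  0.004 -0.001] rows>= 2.2
```

```bash
python3 -m handwheel '[{"claw":0.1,"dx":0.05,"dy":0,"dz":0.551,"wx":0,"wy":0.004,"wz":0},{"claw":0.1,"dx":0.05,"dy":0,"dz":0.551,"wx":0,"wy":0.004,"wz":0},{"claw":0.1,"dx":0.05,"dy":0,"dz":0.551,"wx":0,"wy":0.004,"wz":0},{"claw":0.1,"dx":0.05,"dy":0.15,"dz":0.551,"wx":0,"wy":0.004,"wz":0},{"claw":0.1,"dx":0.05,"dy":0.15,"dz":0.551,"wx":0,"wy":0.004,"wz":0}]' 25; python3 -m handwheel '[{"claw":0.1,"dx":0,"dy":0,"dz":0,"wx":0,"wy":0,"wz":0},{"claw":0.1,"dx":0,"dy":0,"dz":0,"wx":0,"wy":0,"wz":0}]' 25; python3 go.py 504.2 108 50 10.8
```

```text
t: 13.55
tcp_pos: [504.1, 101.1, 147.8]
eef_rot: [[0.984, -0.008, -0.18], [0.18, -0.003, 0.984], [-0.008, -1.0, -0.002]]
contact_force: [-1.4, -0.4, -0.6]
width: 0.168
t: 13.75
tcp_pos: [507.3, 102.1, 151.6]
eef_rot: [[0.984, 0.0, -0.178], [0.178, -0.0, 0.984], [0.0, -1.0, -0.0]]
contact_force: [0.5, -0.6, -1.3]
width: 0.169
t 13.8 tcp [507.3 102.1 151.6] F [ 0.5 -0.6 -1.3] w 0.169 q [  3.  32. -25. 111.  20.  41. -24.]
d [-0.01   0.508  0.032] w [ 0.    -0.005  0.   ] rows>= 2.0
```

```bash
python3 -m handwheel '[{"claw":0.1,"dx":-0.01,"dy":0.15,"dz":0.032,"wx":0,"wy":-0.005,"wz":0},{"claw":0.1,"dx":-0.01,"dy":0.35,"dz":0.032,"wx":0,"wy":-0.005,"wz":0},{"claw":0.1,"dx":-0.01,"dy":0.51,"dz":0.032,"wx":0,"wy":-0.005,"wz":0},{"claw":0.1,"dx":-0.01,"dy":0.51,"dz":0.032,"wx":0,"wy":-0.005,"wz":0},{"claw":0.1,"dx":-0.01,"dy":0.51,"dz":0.032,"wx":0,"wy":-0.005,"wz":0}]' 25;python3 -m handwheel '[{"claw":0.24,"dx":0,"dy":0,"dz":0,"wx":0,"wy":0,"wz":0},{"claw":0.24,"dx":0,"dy":0,"dz":0,"wx":0,"wy":0,"wz":0},{"claw":0.24,"dx":0,"dy":-0.3,"dz":0,"wx":0,"wy":0,"wz":0},{"claw":0.24,"dx":0,"dy":-0.6,"dz":0,"wx":0,"wy":0,"wz":0},{"claw":0.24,"dx":0,"dy":-0.6,"dz":0,"wx":0,"wy":0,"wz":0}]' 25; python3 go.py 609.6 -197.7 173 14.7
```

```text
t: 14.25
tcp_pos: [504.2, 108.9, 50.0]
eef_rot: [[0.982, 0.0, -0.189], [0.189, -0.0, 0.982], [0.0, -1.0, -0.0]]
contact_force: [-0.0, 0.7, 0.1]
width: 0.168
t: 14.75
tcp_pos: [506.1, 110.2, 174.4]
eef_rot: [[0.982, 0.008, -0.19], [0.19, 0.002, 0.982], [0.008, -1.0, 0.001]]
contact_force: [0.1, 1.9, 0.2]
width: 0.241
t 14.8 tcp [506.1 110.2 174.4] F [0.1 1.9 0.2] w 0.241 q [  3.  30. -27. 110.  20.  43. -24.]
d [ 0.216  0.008 -1.61 ] w [-0.    -0.033  0.004] rows>= 6.5
```

```bash
python3 -m handwheel '[{"claw":0.5,"dx":0.14,"dy":0,"dz":-1,"wx":0,"wy":-0.033,"wz":0},{"claw":0.5,"dx":0.14,"dy":0,"dz":-1,"wx":0,"wy":-0.033,"wz":0},{"claw":0.5,"dx":0.14,"dy":0,"dz":-1,"wx":0,"wy":-0.033,"wz":0},{"claw":0.5,"dx":0.14,"dy":0,"dz":-1,"wx":0,"wy":-0.033,"wz":0},{"claw":0.5,"dx":0.14,"dy":0,"dz":-1,"wx":0,"wy":-0.033,"wz":0}]' 25;python3 m.py a3; python3 go.py 609.6 -197.7 90 14.7
```

```text
t: 15.25
tcp_pos: [570.7, -91.5, 170.1]
eef_rot: [[0.97, 0.003, -0.243], [0.243, -0.005, 0.97], [0.001, -1.0, -0.006]]
contact_force: [-0.8, -0.2, -0.8]
width: 0.501
top [ 611.1 -293.4] [71. 17.] jaw -27.1 [391. 185.] [ 85. 166. 187.]
top [ 537.8 -299.9] [71. 17.] jaw -19.1 [395. 215.] [ 86. 168. 189.]
side [ 609.1 -196.9] [18. 75.] jaw 15.3 [346. 241.] [ 87. 140. 161.]
side [ 610.7 -292.8] [74. 17.] jaw -27.1 [352. 271.] [ 88. 146. 168.]
side [ 536.9 -298.8] [73. 17.] jaw -18.5 [318. 275.] [ 89. 147. 169.]
t 15.4 tcp [569.1 -81.5 170.1] F [-0.2  0.9  0.5] w 0.503 q [ 23.  35. -28. 102.  21.  48.   0.]
d [ 0.048  0.401 -0.613] w [-0.    -0.     0.001] rows>= 2.9
```

View pics/a3_t.png

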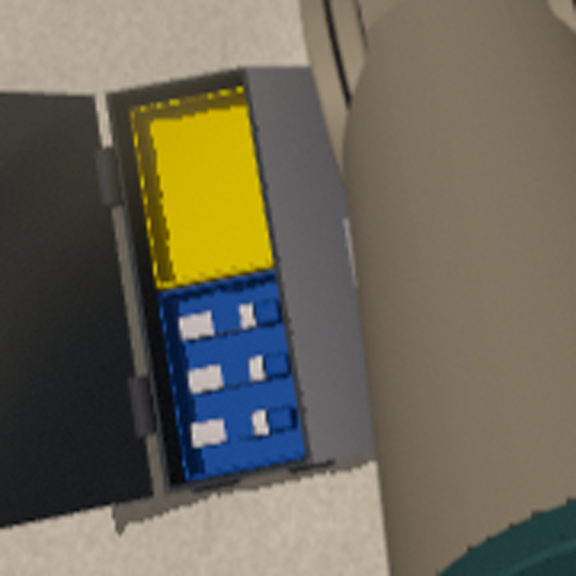

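All three blue modules are in. Next, the yellow one at (609.6,−197.5). I'll aim 2 mm ahead to offset the drift seen on earlier grasps.

```bash
python3 -m handwheel '[{"claw":0.5,"dx":0.048,"dy":0,"dz":-0.6,"wx":0,"wy":0,"wz":0},{"claw":0.5,"dx":0.048,"dy":0,"dz":-0.6,"wx":0,"wy":0,"wz":0},{"claw":0.5,"dx":0.048,"dy":0.3,"dz":-0.6,"wx":0,"wy":0,"wz":0},{"claw":0.5,"dx":0.048,"dy":0.4,"dz":-0.6,"wx":0,"wy":0,"wz":0},{"claw":0.5,"dx":0.048,"dy":0.4,"dz":-0.6,"wx":0,"wy":0,"wz":0}]' 25; python3 -m handwheel '[{"claw":0.5,"dx":0,"dy":0,"dz":0,"wx":0,"wy":0,"wz":0},{"claw":0.5,"dx":0,"dy":0,"dz":0,"wx":0,"wy":0,"wz":0}]' 25; python3 go.py 609.5 -196 13 14.8
```

```text
t: 15.9
tcp_pos: [605.6, -193.7, 85.5]
eef_rot: [[0.967, -0.008, -0.256], [0.256, 0.003, 0.967], [-0.007, -1.0, 0.005]]
contact_force: [-1.6, -0.0, -0.3]
width: 0.501
t: 16.1
tcp_pos: [610.7, -193.4, 91.8]
eef_rot: [[0.966, 0.004, -0.257], [0.257, 0.0, 0.966], [0.004, -1.0, -0.001]]
contact_force: [0.4, 0.4, 0.6]
width: 0.499
t 16.1 tcp [ 610.7 -193.4   91.8] F [0.4 0.4 0.6] w 0.499 q [ 30.  46. -25.  94.  25.  46.   8.]
d [-0.011  0.394 -0.01 ] w [0.    0.001 0.002] rows>= 1.6
```

```bash
python3 -m handwheel '[{"claw":0.5,"dx":-0.011,"dy":0.2,"dz":-0.01,"wx":0,"wy":0,"wz":0},{"claw":0.5,"dx":-0.011,"dy":0.394,"dz":-0.01,"wx":0,"wy":0,"wz":0},{"claw":0.5,"dx":-0.011,"dy":0.394,"dz":-0.01,"wx":0,"wy":0,"wz":0},{"claw":0.1,"dx":-0.011,"dy":0.394,"dz":-0.01,"wx":0,"wy":0,"wz":0},{"claw":0.1,"dx":-0.011,"dy":0.394,"dz":-0.01,"wx":0,"wy":0,"wz":0}]' 25;  python3 -m handwheel '[{"claw":0.1,"dx":0,"dy":0,"dz":0,"wx":0,"wy":0,"wz":0},{"claw":0.1,"dx":0,"dy":0,"dz":0,"wx":0,"wy":0,"wz":0},{"claw":0.1,"dx":0,"dy":0,"dz":0,"wx":0,"wy":0,"wz":0}]' 25; python3 -m handwheel '[{"claw":0.1,"dx":0,"dy":-0.2,"dz":0,"wx":0,"wy":0,"wz":0},{"claw":0.1,"dx":0,"dy":-0.5,"dz":0,"wx":0,"wy":0,"wz":0},{"claw":0.1,"dx":0,"dy":-0.75,"dz":0,"wx":0,"wy":0,"wz":0},{"claw":0.1,"dx":0,"dy":-0.85,"dz":0,"wx":0,"wy":0,"wz":0},{"claw":0.1,"dx":0,"dy":-0.85,"dz":0,"wx":0,"wy":0,"wz":0}]' 25; python3 -m handwheel '[{"claw":0.1,"dx":0,"dy":0,"dz":0,"wx":0,"wy":0,"wz":0},{"claw":0.1,"dx":0,"dy":0,"dz":0,"wx":0,"wy":0,"wz":0}]' 25;python3 -c "
from h import *
c=grab('side');crop(c,200,130,420,310,3.5,'pics/g7.png')"; python3 go.py 637 135 180 10.8
```

```text
t: 16.6
tcp_pos: [608.6, -197.4, 12.3]
eef_rot: [[0.967, 0.003, -0.255], [0.255, -0.0, 0.967], [0.002, -1.0, -0.001]]
contact_force: [-0.1, -0.1, 0.4]
width: 0.363
t: 16.9
tcp_pos: [607.8, -198.0, 11.3]
eef_rot: [[0.967, 0.001, -0.254], [0.254, -0.0, 0.967], [0.001, -1.0, -0.001]]
contact_force: [-0.8, 0.8, 6.3]
width: 0.169
t: 17.4
tcp_pos: [610.5, -198.4, 185.6]
eef_rot: [[0.967, 0.009, -0.254], [0.254, -0.002, 0.967], [0.008, -1.0, -0.004]]
contact_force: [-0.5, 0.3, -1.2]
width: 0.167
t: 17.6
tcp_pos: [606.0, -198.1, 178.7]
eef_rot: [[0.967, -0.003, -0.254], [0.254, 0.001, 0.967], [-0.003, -1.0, 0.001]]
contact_force: [-0.6, 0.1, 0.0]
width: 0.169
t 17.6 tcp [ 606.  -197.9  178.5] F [ 0.2  0.2 -0.2] w 0.170 q [ 32.  40. -28.  91.  22.  55.  12.]
d [ 0.573 -0.007  1.571] w [-0.001  0.034 -0.002] rows>= 6.7
```

View pics/g7.png

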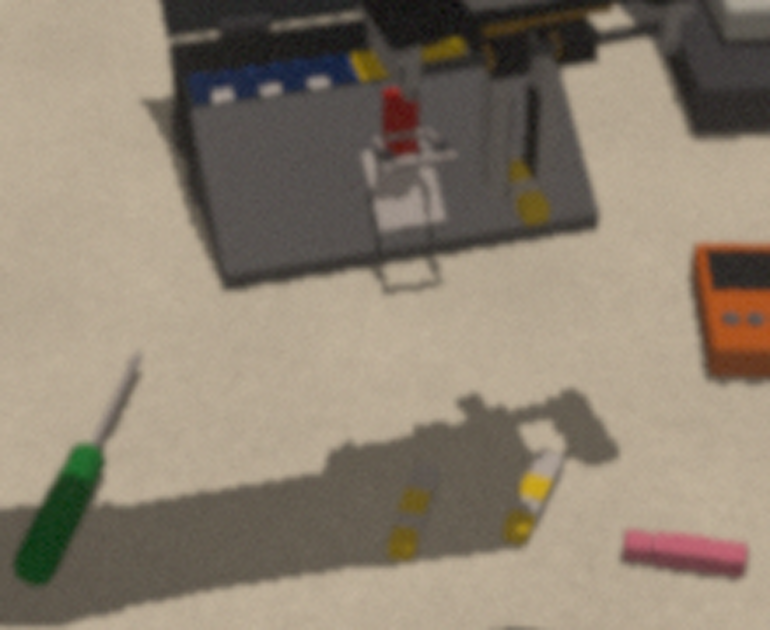

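```bash
python3 -m handwheel '[{"claw":0.1,"dx":0.35,"dy":0,"dz":0.9,"wx":0,"wy":0.034,"wz":0},{"claw":0.1,"dx":0.35,"dy":0,"dz":0.9,"wx":0,"wy":0.034,"wz":0},{"claw":0.1,"dx":0.35,"dy":0,"dz":0.9,"wx":0,"wy":0.034,"wz":0},{"claw":0.1,"dx":0.35,"dy":0,"dz":0.9,"wx":0,"wy":0.034,"wz":0},{"claw":0.1,"dx":0.35,"dy":0,"dz":0.9,"wx":0,"wy":0.034,"wz":0}]' 25; python3 go.py 637.3 135.9 175 10.8
```

```text
t: 18.15
tcp_pos: [628.7, 4.0, 179.4]
eef_rot: [[0.98, -0.002, -0.199], [0.199, 0.006, 0.98], [-0.0, -1.0, 0.007]]
contact_force: [-0.1, 0.6, -0.6]
width: 0.167
t 18.1 tcp [628.7   4.  179.4] F [-0.1  0.6 -0.6] w 0.167 q [ 13.  39. -27.  92.  20.  54.  -9.]
d [0.174 0.026 0.637] w [-0.003  0.006 -0.   ] rows>= 2.6
```

```bash
python3 -m handwheel '[{"claw":0.1,"dx":0.174,"dy":0,"dz":0.637,"wx":0,"wy":0.006,"wz":0},{"claw":0.1,"dx":0.174,"dy":0,"dz":0.637,"wx":0,"wy":0.006,"wz":0},{"claw":0.1,"dx":0.174,"dy":0,"dz":0.637,"wx":0,"wy":0.006,"wz":0},{"claw":0.1,"dx":0.174,"dy":0.15,"dz":0.637,"wx":0,"wy":0.006,"wz":0},{"claw":0.1,"dx":0.174,"dy":0.15,"dz":0.637,"wx":0,"wy":0.006,"wz":0}]' 25; python3 -m handwheel '[{"claw":0.1,"dx":0,"dy":0,"dz":0,"wx":0,"wy":0,"wz":0},{"claw":0.1,"dx":0,"dy":0,"dz":0,"wx":0,"wy":0,"wz":0},{"claw":0.1,"dx":0,"dy":0,"dz":0,"wx":0,"wy":0,"wz":0}]' 25; python3 go.py 637.3 135.9 50 10.8
```

```text
t: 18.65
tcp_pos: [636.1, 125.2, 145.7]
eef_rot: [[0.984, -0.009, -0.179], [0.179, -0.003, 0.984], [-0.009, -1.0, -0.001]]
contact_force: [-1.0, -1.1, -0.5]
width: 0.166
t: 18.95
tcp_pos: [640.3, 124.4, 151.4]
eef_rot: [[0.985, 0.001, -0.174], [0.174, -0.0, 0.985], [0.001, -1.0, -0.0]]
contact_force: [0.1, -0.4, 0.2]
width: 0.167
t 18.9 tcp [640.3 124.4 151.4] F [ 0.1 -0.4  0.2] w 0.167 q [  1.  42. -25.  90.  21.  53. -21.]
d [-0.005  0.507  0.059] w [ 0.    -0.007  0.001] rows>= 2.0
```

```bash
python3 -m handwheel '[{"claw":0.1,"dx":-0.005,"dy":0.15,"dz":0.059,"wx":0,"wy":-0.007,"wz":0},{"claw":0.1,"dx":-0.005,"dy":0.35,"dz":0.059,"wx":0,"wy":-0.007,"wz":0},{"claw":0.1,"dx":-0.005,"dy":0.51,"dz":0.059,"wx":0,"wy":-0.007,"wz":0},{"claw":0.1,"dx":-0.005,"dy":0.51,"dz":0.059,"wx":0,"wy":-0.007,"wz":0},{"claw":0.1,"dx":-0.005,"dy":0.51,"dz":0.059,"wx":0,"wy":-0.007,"wz":0}]' 25;python3 -m handwheel '[{"claw":0.24,"dx":0,"dy":0,"dz":0,"wx":0,"wy":0,"wz":0},{"claw":0.24,"dx":0,"dy":0,"dz":0,"wx":0,"wy":0,"wz":0},{"claw":0.24,"dx":0,"dy":-0.3,"dz":0,"wx":0,"wy":0,"wz":0},{"claw":0.24,"dx":0,"dy":-0.6,"dz":0,"wx":0,"wy":0,"wz":0},{"claw":0.24,"dx":0,"dy":-0.6,"dz":0,"wx":0,"wy":0,"wz":0}]' 25; python3 go.py 611 -293 175 -27.1
```

```text
t: 19.45
tcp_pos: [636.8, 136.5, 48.8]
eef_rot: [[0.982, 0.0, -0.189], [0.189, -0.0, 0.982], [0.0, -1.0, -0.0]]
contact_force: [0.8, 1.2, -0.0]
width: 0.166
t: 19.95
tcp_pos: [639.0, 138.2, 174.3]
eef_rot: [[0.982, 0.008, -0.19], [0.19, 0.003, 0.982], [0.008, -1.0, 0.001]]
contact_force: [-0.2, 0.0, 1.0]
width: 0.24
t 19.9 tcp [639.  138.2 174.3] F [-0.2  0.   1. ] w 0.240 q [  0.  41. -26.  89.  21.  55. -21.]
d [-0.546 -0.01  -2.09 ] w [-0.002  0.332  0.004] rows>= 8.6
```

```bash
python3 -m handwheel '[{"claw":0.5,"dx":-0.26,"dy":0,"dz":-1,"wx":0,"wy":0.17,"wz":0},{"claw":0.5,"dx":-0.26,"dy":0,"dz":-1,"wx":0,"wy":0.17,"wz":0},{"claw":0.5,"dx":-0.26,"dy":0,"dz":-1,"wx":0,"wy":0.17,"wz":0},{"claw":0.5,"dx":-0.26,"dy":0,"dz":-1,"wx":0,"wy":0.17,"wz":0},{"claw":0.5,"dx":-0.26,"dy":0,"dz":-1,"wx":0,"wy":0.17,"wz":0}]' 25;python3 m.py a4; python3 go.py 611 -293 175 -27.1
```

```text
t: 20.45
tcp_pos: [622.4, -79.4, 169.0]
eef_rot: [[0.987, -0.0, 0.159], [-0.159, -0.006, 0.987], [0.001, -1.0, -0.006]]
contact_force: [-0.2, -1.0, 0.1]
width: 0.502
top [ 611.2 -293. ] [72. 17.] jaw -27.5 [392. 185.] [ 84. 166. 188.]
top [ 537.9 -299.7] [72. 17.] jaw -18.9 [395. 215.] [ 89. 169. 190.]
side [ 610.6 -292.7] [72. 17.] jaw -25.8 [352. 271.] [ 89. 147. 169.]
side [ 537.1 -299.1] [71. 16.] jaw -17.9 [318. 275.] [ 89. 148. 170.]
t 20.6 tcp [623.6 -69.2 169.1] F [0.5 1.  0.3] w 0.500 q [ 17.  38. -22.  93.  17.  52. -20.]
d [ 0.105 -0.03  -1.116] w [-0.001  0.161  0.   ] rows>= 4.5
```

View pics/a4_t.png

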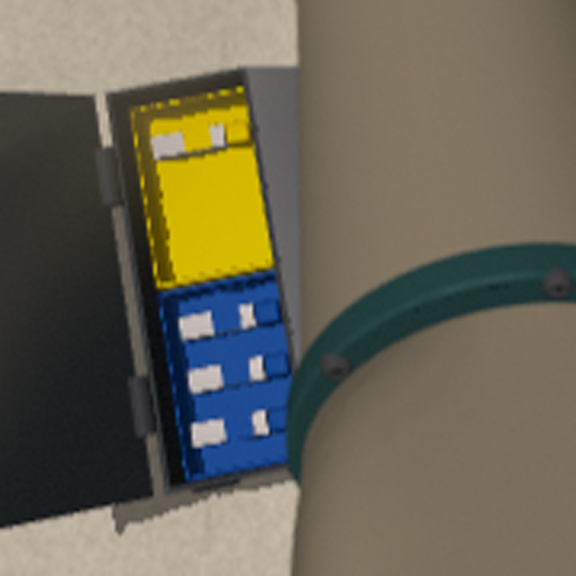

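Four are placed. Now the yellow one at (611,−293).

```bash
python3 -m handwheel '[{"claw":0.5,"dx":0.09,"dy":0.1,"dz":-1,"wx":0,"wy":0.161,"wz":0},{"claw":0.5,"dx":0.09,"dy":0.2,"dz":-1,"wx":0,"wy":0.161,"wz":0},{"claw":0.5,"dx":0.09,"dy":0.3,"dz":-1,"wx":0,"wy":0.161,"wz":0},{"claw":0.5,"dx":0.09,"dy":0.4,"dz":-1,"wx":0,"wy":0.161,"wz":0},{"claw":0.5,"dx":0.09,"dy":0.4,"dz":-1,"wx":0,"wy":0.161,"wz":0}]' 25;python3 -m handwheel '[{"claw":0.5,"dx":0,"dy":0,"dz":0,"wx":0,"wy":0,"wz":0},{"claw":0.5,"dx":0,"dy":0,"dz":0,"wx":0,"wy":0,"wz":0},{"claw":0.5,"dx":0,"dy":0,"dz":0,"wx":0,"wy":0,"wz":0}]'; python3 go.py 611 -292.5 60 -27.1
```

```text
t: 21.1
tcp_pos: [609.9, -271.8, 86.1]
eef_rot: [[0.89, -0.003, 0.455], [-0.455, -0.0, 0.89], [-0.003, -1.0, -0.002]]
contact_force: [-0.5, -0.3, 0.4]
width: 0.499
t: 21.4
tcp_pos: [613.8, -265.6, 90.2]
eef_rot: [[0.893, 0.003, 0.45], [-0.45, 0.002, 0.893], [0.002, -1.0, 0.003]]
contact_force: [1.4, -0.1, -0.2]
width: 0.502
t 21.4 tcp [ 613.8 -265.6   90.2] F [ 1.4 -0.1 -0.2] w 0.502 q [ 30.  46. -16.  90.  16.  46. -19.]
d [ 0.048  0.151 -0.127] w [-0.002  0.003  0.001] rows>= 0.8
```

```bash
python3 -m handwheel '[{"claw":0.5,"dx":0.048,"dy":0.15,"dz":-0.124,"wx":0,"wy":0,"wz":0},{"claw":0.5,"dx":0.048,"dy":0.15,"dz":-0.124,"wx":0,"wy":0,"wz":0},{"claw":0.5,"dx":0.048,"dy":0.15,"dz":-0.124,"wx":0,"wy":0,"wz":0},{"claw":0.5,"dx":0.048,"dy":0.15,"dz":-0.124,"wx":0,"wy":0,"wz":0}]'; python3 go.py 611 -291.5 13 -27.1
```

```text
t: 21.8
tcp_pos: [610.5, -293.9, 60.2]
eef_rot: [[0.892, 0.003, 0.452], [-0.452, 0.001, 0.892], [0.002, -1.0, 0.002]]
contact_force: [0.5, 0.3, -0.9]
width: 0.5
t 21.8 tcp [ 610.5 -293.9   60.2] F [ 0.5  0.3 -0.9] w 0.500 q [ 32.  49. -15.  89.  17.  44. -17.]
d [-0.004  0.236  0.011] w [-0.001  0.002  0.001] rows>= 0.9
```

```bash
python3 -m handwheel '[{"claw":0.5,"dx":-0.004,"dy":0.12,"dz":0.011,"wx":0,"wy":0,"wz":0},{"claw":0.5,"dx":-0.004,"dy":0.236,"dz":0.011,"wx":0,"wy":0,"wz":0},{"claw":0.5,"dx":-0.004,"dy":0.236,"dz":0.011,"wx":0,"wy":0,"wz":0},{"claw":0.1,"dx":-0.004,"dy":0.236,"dz":0.011,"wx":0,"wy":0,"wz":0},{"claw":0.1,"dx":-0.004,"dy":0.236,"dz":0.011,"wx":0,"wy":0,"wz":0}]' 25;  python3 -m handwheel '[{"claw":0.1,"dx":0,"dy":0,"dz":0,"wx":0,"wy":0,"wz":0},{"claw":0.1,"dx":0,"dy":0,"dz":0,"wx":0,"wy":0,"wz":0},{"claw":0.1,"dx":0,"dy":0,"dz":0,"wx":0,"wy":0,"wz":0}]' 25; python3 -m handwheel '[{"claw":0.1,"dx":0,"dy":-0.2,"dz":0,"wx":0,"wy":0,"wz":0},{"claw":0.1,"dx":0,"dy":-0.5,"dz":0,"wx":0,"wy":0,"wz":0},{"claw":0.1,"dx":0,"dy":-0.75,"dz":0,"wx":0,"wy":0,"wz":0},{"claw":0.1,"dx":0,"dy":-0.85,"dz":0,"wx":0,"wy":0,"wz":0},{"claw":0.1,"dx":0,"dy":-0.85,"dz":0,"wx":0,"wy":0,"wz":0}]' 25; python3 -m handwheel '[{"claw":0.1,"dx":0,"dy":0,"dz":0,"wx":0,"wy":0,"wz":0},{"claw":0.1,"dx":0,"dy":0,"dz":0,"wx":0,"wy":0,"wz":0}]' 25;python3 -c "
from h import *
c=grab('side');crop(c,200,130,420,310,3.5,'pics/g8.png')"; python3 go.py 600 129 180 10.8
```

```text
t: 22.3
tcp_pos: [609.9, -293.0, 12.3]
eef_rot: [[0.892, 0.001, 0.453], [-0.453, 0.0, 0.892], [0.001, -1.0, 0.001]]
contact_force: [0.4, -0.2, -0.8]
width: 0.362
t: 22.6
tcp_pos: [609.3, -293.8, 11.7]
eef_rot: [[0.891, 0.001, 0.454], [-0.454, -0.0, 0.891], [0.0, -1.0, 0.0]]
contact_force: [0.5, 0.3, 0.3]
width: 0.165
t: 23.1
tcp_pos: [612.2, -295.0, 187.0]
eef_rot: [[0.891, 0.009, 0.454], [-0.454, -0.004, 0.891], [0.01, -1.0, 0.001]]
contact_force: [-0.1, -0.9, 0.0]
width: 0.169
t: 23.3
tcp_pos: [607.7, -293.5, 179.4]
eef_rot: [[0.891, -0.003, 0.454], [-0.454, 0.001, 0.891], [-0.003, -1.0, -0.0]]
contact_force: [0.0, -0.7, -0.6]
width: 0.164
t 23.4 tcp [ 607.7 -293.5  179.1] F [-0.2  0.9 -0.8] w 0.167 q [ 33.  41. -18.  84.  14.  57. -15.]
d [-9.930e-01 -1.000e-03  1.865e+00] w [-0.    -0.33  -0.002] rows>= 8.5
```

View pics/g8.png

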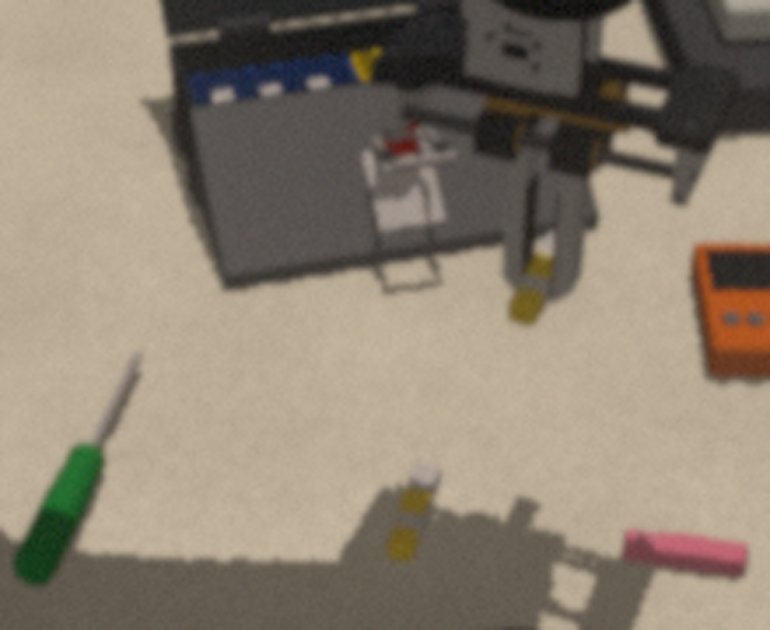

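```bash
python3 -m handwheel '[{"claw":0.1,"dx":-0.5,"dy":0,"dz":0.95,"wx":0,"wy":-0.165,"wz":0},{"claw":0.1,"dx":-0.5,"dy":0,"dz":0.95,"wx":0,"wy":-0.165,"wz":0},{"claw":0.1,"dx":-0.5,"dy":0,"dz":0.95,"wx":0,"wy":-0.165,"wz":0},{"claw":0.1,"dx":-0.5,"dy":0,"dz":0.95,"wx":0,"wy":-0.165,"wz":0},{"claw":0.1,"dx":-0.5,"dy":0,"dz":0.95,"wx":0,"wy":-0.165,"wz":0}]' 25; python3 go.py 600 128 175 10.8
```

```text
t: 23.85
tcp_pos: [605.2, -71.0, 180.1]
eef_rot: [[0.991, -0.002, 0.132], [-0.132, 0.005, 0.991], [-0.003, -1.0, 0.005]]
contact_force: [0.1, -0.0, -0.6]
width: 0.168
t 23.9 tcp [605.2 -71.  180.1] F [ 0.1 -0.  -0.6] w 0.168 q [ 18.  36. -23.  95.  17.  52. -19.]
d [-0.157  0.031  0.983] w [-0.003 -0.16  -0.001] rows>= 4.0
```

```bash
python3 -m handwheel '[{"claw":0.1,"dx":-0.157,"dy":0,"dz":0.983,"wx":0,"wy":-0.16,"wz":0},{"claw":0.1,"dx":-0.157,"dy":0,"dz":0.983,"wx":0,"wy":-0.16,"wz":0},{"claw":0.1,"dx":-0.157,"dy":0,"dz":0.983,"wx":0,"wy":-0.16,"wz":0},{"claw":0.1,"dx":-0.157,"dy":0,"dz":0.983,"wx":0,"wy":-0.16,"wz":0},{"claw":0.1,"dx":-0.157,"dy":0.1,"dz":0.983,"wx":0,"wy":-0.16,"wz":0}]' 25; python3 -m handwheel '[{"claw":0.1,"dx":0,"dy":0,"dz":0,"wx":0,"wy":0,"wz":0},{"claw":0.1,"dx":0,"dy":0,"dz":0,"wx":0,"wy":0,"wz":0},{"claw":0.1,"dx":0,"dy":0,"dz":0,"wx":0,"wy":0,"wz":0}]' 25; python3 go.py 600 128 50 10.8
```

```text
t: 24.35
tcp_pos: [602.8, 130.9, 162.6]
eef_rot: [[0.982, 0.003, -0.189], [0.189, 0.008, 0.982], [0.005, -1.0, 0.007]]
contact_force: [-0.4, 0.4, -0.6]
width: 0.169
t: 24.65
tcp_pos: [603.2, 117.7, 161.2]
eef_rot: [[0.985, -0.0, -0.175], [0.175, -0.001, 0.985], [-0.0, -1.0, -0.001]]
contact_force: [0.4, -0.2, -0.6]
width: 0.162
t 24.6 tcp [603.2 117.7 161.2] F [ 0.4 -0.2 -0.6] w 0.162 q [  2.  39. -26.  96.  21.  51. -22.]
d [-0.007  0.556  0.054] w [ 0.    -0.006 -0.   ] rows>= 2.2
```

```bash
python3 -m handwheel '[{"claw":0.1,"dx":-0.007,"dy":0.15,"dz":0.054,"wx":0,"wy":-0.006,"wz":0},{"claw":0.1,"dx":-0.007,"dy":0.38,"dz":0.054,"wx":0,"wy":-0.006,"wz":0},{"claw":0.1,"dx":-0.007,"dy":0.555,"dz":0.054,"wx":0,"wy":-0.006,"wz":0},{"claw":0.1,"dx":-0.007,"dy":0.555,"dz":0.054,"wx":0,"wy":-0.006,"wz":0},{"claw":0.1,"dx":-0.007,"dy":0.555,"dz":0.054,"wx":0,"wy":-0.006,"wz":0}]' 25;python3 -m handwheel '[{"claw":0.24,"dx":0,"dy":0,"dz":0,"wx":0,"wy":0,"wz":0},{"claw":0.24,"dx":0,"dy":0,"dz":0,"wx":0,"wy":0,"wz":0},{"claw":0.24,"dx":0,"dy":-0.3,"dz":0,"wx":0,"wy":0,"wz":0},{"claw":0.24,"dx":0,"dy":-0.6,"dz":0,"wx":0,"wy":0,"wz":0},{"claw":0.24,"dx":0,"dy":-0.6,"dz":0,"wx":0,"wy":0,"wz":0}]' 25; python3 go.py 537.5 -299.5 175 -18.7
```

```text
t: 25.15
tcp_pos: [599.9, 129.3, 51.0]
eef_rot: [[0.982, 0.0, -0.188], [0.188, -0.0, 0.982], [-0.0, -1.0, -0.0]]
contact_force: [0.4, 0.4, 0.7]
width: 0.165
t: 25.65
tcp_pos: [602.1, 131.5, 176.4]
eef_rot: [[0.982, 0.008, -0.19], [0.19, 0.003, 0.982], [0.009, -1.0, 0.001]]
contact_force: [0.3, 0.4, -0.2]
width: 0.242
t 25.6 tcp [602.1 131.5 176.4] F [ 0.3  0.4 -0.2] w 0.242 q [  2.  38. -27.  95.  21.  52. -23.]
d [-7.260e-01 -1.000e-03 -2.055e+00] w [-0.002  0.259  0.004] rows>= 8.7
```

```bash
python3 -m handwheel '[{"claw":0.5,"dx":-0.36,"dy":0,"dz":-1,"wx":0,"wy":0.14,"wz":0},{"claw":0.5,"dx":-0.36,"dy":0,"dz":-1,"wx":0,"wy":0.14,"wz":0},{"claw":0.5,"dx":-0.36,"dy":0,"dz":-1,"wx":0,"wy":0.14,"wz":0},{"claw":0.5,"dx":-0.36,"dy":0,"dz":-1,"wx":0,"wy":0.14,"wz":0},{"claw":0.5,"dx":-0.36,"dy":0,"dz":-1,"wx":0,"wy":0.14,"wz":0}]' 25;python3 m.py a5; python3 go.py 537.5 -299.5 175 -18.7
```

```text
t: 26.15
tcp_pos: [565.4, -87.8, 171.4]
eef_rot: [[0.995, 0.0, 0.098], [-0.098, -0.005, 0.995], [0.001, -1.0, -0.005]]
contact_force: [-0.3, 0.1, -0.3]
width: 0.5
top [ 537.8 -299.7] [72. 17.] jaw -18.8 [395. 215.] [ 85. 167. 188.]
side [ 536.6 -299.6] [74. 17.] jaw -18.6 [318. 275.] [ 89. 147. 168.]
t 26.3 tcp [567.1 -79.9 171.4] F [ 1.1 -0.1  1.5] w 0.504 q [ 21.  34. -24. 102.  18.  47. -17.]
d [-0.048 -0.019 -1.107] w [-0.     0.118  0.001] rows>= 4.4
```

View pics/a5_t.png

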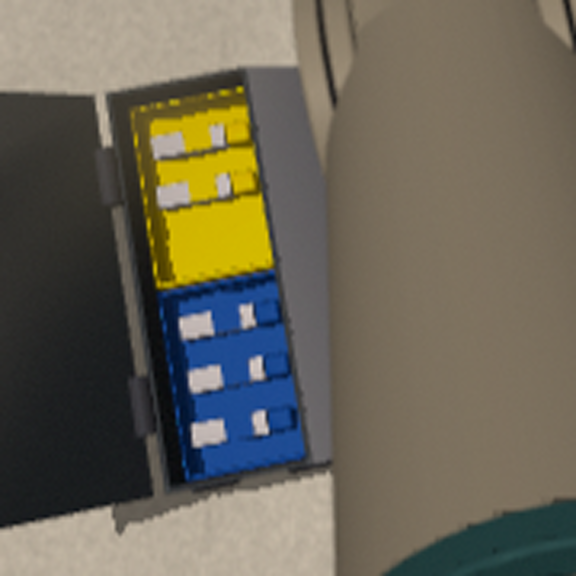

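Five are in; one yellow is left at (537.3,−299.6).

```bash
python3 -m handwheel '[{"claw":0.5,"dx":-0.05,"dy":0,"dz":-1,"wx":0,"wy":0.118,"wz":0},{"claw":0.5,"dx":-0.05,"dy":0,"dz":-1,"wx":0,"wy":0.118,"wz":0},{"claw":0.5,"dx":-0.05,"dy":0.3,"dz":-1,"wx":0,"wy":0.118,"wz":0},{"claw":0.5,"dx":-0.05,"dy":0.5,"dz":-1,"wx":0,"wy":0.118,"wz":0},{"claw":0.5,"dx":-0.05,"dy":0.5,"dz":-1,"wx":0,"wy":0.118,"wz":0}]' 25;python3 -m handwheel '[{"claw":0.5,"dx":0,"dy":0,"dz":0,"wx":0,"wy":0,"wz":0},{"claw":0.5,"dx":0,"dy":0,"dz":0,"wx":0,"wy":0,"wz":0},{"claw":0.5,"dx":0,"dy":0,"dz":0,"wx":0,"wy":0,"wz":0}]'; python3 go.py 537.3 -299 60 -18.7
```

```text
t: 26.8
tcp_pos: [540.6, -277.3, 69.9]
eef_rot: [[0.948, 0.003, 0.317], [-0.317, 0.0, 0.948], [0.002, -1.0, 0.001]]
contact_force: [0.3, -0.6, -0.3]
width: 0.502
t: 27.1
tcp_pos: [541.7, -275.0, 71.9]
eef_rot: [[0.949, 0.004, 0.315], [-0.315, 0.001, 0.949], [0.003, -1.0, 0.002]]
contact_force: [0.5, -0.3, 0.8]
width: 0.504
t 27.1 tcp [ 541.7 -275.    71.9] F [ 0.5 -0.3  0.8] w 0.504 q [ 35.  44. -18. 101.  20.  38. -12.]
d [ 0.017  0.059 -0.121] w [-0.001  0.003  0.001] rows>= 0.5
```

```bash
python3 -m handwheel '[{"claw":0.5,"dx":0.017,"dy":0.06,"dz":-0.118,"wx":0,"wy":0,"wz":0},{"claw":0.5,"dx":0.017,"dy":0.06,"dz":-0.118,"wx":0,"wy":0,"wz":0},{"claw":0.5,"dx":0.017,"dy":0.06,"dz":-0.118,"wx":0,"wy":0,"wz":0},{"claw":0.5,"dx":0.017,"dy":0.06,"dz":-0.118,"wx":0,"wy":0,"wz":0}]'; python3 go.py 537.3 -298.5 13 -18.7
```

```text
t: 27.5
tcp_pos: [536.0, -299.7, 59.5]
eef_rot: [[0.948, 0.002, 0.317], [-0.317, 0.0, 0.948], [0.002, -1.0, 0.001]]
contact_force: [0.8, 1.3, 0.7]
width: 0.499
t 27.5 tcp [ 536.  -299.7   59.5] F [0.8 1.3 0.7] w 0.499 q [ 37.  45. -17. 100.  20.  38. -10.]
d [0.004 0.232 0.007] w [-0.001  0.002  0.001] rows>= 0.9
```

```bash
python3 -m handwheel '[{"claw":0.5,"dx":0.004,"dy":0.12,"dz":0.007,"wx":0,"wy":0,"wz":0},{"claw":0.5,"dx":0.004,"dy":0.232,"dz":0.007,"wx":0,"wy":0,"wz":0},{"claw":0.5,"dx":0.004,"dy":0.232,"dz":0.007,"wx":0,"wy":0,"wz":0},{"claw":0.1,"dx":0.004,"dy":0.232,"dz":0.007,"wx":0,"wy":0,"wz":0},{"claw":0.1,"dx":0.004,"dy":0.232,"dz":0.007,"wx":0,"wy":0,"wz":0}]' 25;  python3 -m handwheel '[{"claw":0.1,"dx":0,"dy":0,"dz":0,"wx":0,"wy":0,"wz":0},{"claw":0.1,"dx":0,"dy":0,"dz":0,"wx":0,"wy":0,"wz":0},{"claw":0.1,"dx":0,"dy":0,"dz":0,"wx":0,"wy":0,"wz":0}]' 25; python3 -m handwheel '[{"claw":0.1,"dx":0,"dy":-0.2,"dz":0,"wx":0,"wy":0,"wz":0},{"claw":0.1,"dx":0,"dy":-0.5,"dz":0,"wx":0,"wy":0,"wz":0},{"claw":0.1,"dx":0,"dy":-0.75,"dz":0,"wx":0,"wy":0,"wz":0},{"claw":0.1,"dx":0,"dy":-0.85,"dz":0,"wx":0,"wy":0,"wz":0},{"claw":0.1,"dx":0,"dy":-0.85,"dz":0,"wx":0,"wy":0,"wz":0}]' 25; python3 -m handwheel '[{"claw":0.1,"dx":0,"dy":0,"dz":0,"wx":0,"wy":0,"wz":0},{"claw":0.1,"dx":0,"dy":0,"dz":0,"wx":0,"wy":0,"wz":0}]' 25;python3 -c "
from h import *
c=grab('side');crop(c,200,130,420,310,3.5,'pics/g9.png')"; python3 go.py 562.7 121.6 180 10.8
```

```text
t: 28.0
tcp_pos: [536.4, -299.7, 12.5]
eef_rot: [[0.948, 0.001, 0.318], [-0.318, 0.0, 0.948], [0.001, -1.0, 0.0]]
contact_force: [0.5, -0.4, 0.5]
width: 0.366
t: 28.3
tcp_pos: [536.0, -300.4, 12.1]
eef_rot: [[0.948, 0.0, 0.319], [-0.319, -0.0, 0.948], [0.0, -1.0, 0.0]]
contact_force: [0.7, 0.6, 0.3]
width: 0.166
t: 28.8
tcp_pos: [538.8, -301.7, 187.0]
eef_rot: [[0.947, 0.008, 0.32], [-0.32, -0.004, 0.947], [0.009, -1.0, -0.001]]
contact_force: [0.7, -0.8, -0.1]
width: 0.164
t: 29.0
tcp_pos: [534.6, -300.1, 180.3]
eef_rot: [[0.948, -0.003, 0.319], [-0.319, 0.001, 0.948], [-0.003, -1.0, 0.0]]
contact_force: [-0.5, -0.3, -0.2]
width: 0.172
t 29.1 tcp [ 534.6 -300.   180. ] F [ 0.1  0.8 -0.4] w 0.170 q [ 40.  37. -21.  95.  16.  52.  -6.]
d [-0.54   0.003  2.043] w [-0.001 -0.257 -0.002] rows>= 8.5
```

View pics/g9.png

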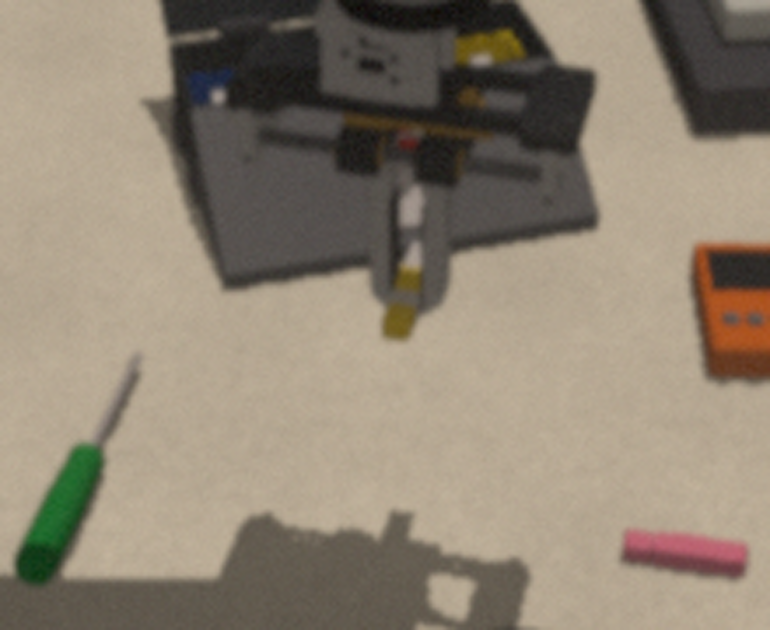

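```bash
python3 -m handwheel '[{"claw":0.1,"dx":-0.27,"dy":0,"dz":1,"wx":0,"wy":-0.13,"wz":0},{"claw":0.1,"dx":-0.27,"dy":0,"dz":1,"wx":0,"wy":-0.13,"wz":0},{"claw":0.1,"dx":-0.27,"dy":0,"dz":1,"wx":0,"wy":-0.13,"wz":0},{"claw":0.1,"dx":-0.27,"dy":0,"dz":1,"wx":0,"wy":-0.13,"wz":0},{"claw":0.1,"dx":-0.27,"dy":0,"dz":1,"wx":0,"wy":-0.13,"wz":0}]' 25; python3 go.py 562.7 121 175 10.8
```

```text
t: 29.55
tcp_pos: [548.2, -85.1, 181.0]
eef_rot: [[0.999, -0.002, 0.055], [-0.054, 0.005, 0.999], [-0.002, -1.0, 0.005]]
contact_force: [-0.1, -0.2, -0.3]
width: 0.166
t 29.6 tcp [548.2 -85.1 181. ] F [-0.1 -0.2 -0.3] w 0.166 q [ 23.  33. -26. 104.  18.  48. -15.]
d [0.016 0.035 1.033] w [-0.003 -0.122 -0.001] rows>= 4.1
```

```bash
python3 -m handwheel '[{"claw":0.1,"dx":0.016,"dy":0,"dz":1,"wx":0,"wy":-0.12,"wz":0},{"claw":0.1,"dx":0.016,"dy":0,"dz":1,"wx":0,"wy":-0.12,"wz":0},{"claw":0.1,"dx":0.016,"dy":0,"dz":1,"wx":0,"wy":-0.12,"wz":0},{"claw":0.1,"dx":0.016,"dy":0,"dz":1,"wx":0,"wy":-0.12,"wz":0},{"claw":0.1,"dx":0.016,"dy":0.1,"dz":1,"wx":0,"wy":-0.12,"wz":0}]' 25; python3 -m handwheel '[{"claw":0.1,"dx":0,"dy":0,"dz":0,"wx":0,"wy":0,"wz":0},{"claw":0.1,"dx":0,"dy":0,"dz":0,"wx":0,"wy":0,"wz":0},{"claw":0.1,"dx":0,"dy":0,"dz":0,"wx":0,"wy":0,"wz":0}]' 25; python3 go.py 562.7 121 50 10.8
```

```text
t: 30.05
tcp_pos: [565.8, 116.0, 163.1]
eef_rot: [[0.983, 0.004, -0.185], [0.185, 0.008, 0.983], [0.006, -1.0, 0.007]]
contact_force: [-0.4, 1.4, -0.6]
width: 0.169
t: 30.35
tcp_pos: [565.0, 103.6, 161.8]
eef_rot: [[0.985, -0.0, -0.171], [0.171, -0.001, 0.985], [-0.001, -1.0, -0.001]]
contact_force: [0.1, -0.7, -0.1]
width: 0.167
t 30.4 tcp [565.  103.6 161.8] F [ 0.1 -0.7 -0.1] w 0.167 q [  4.  36. -28. 102.  22.  48. -24.]
d [0.004 0.559 0.088] w [ 0.    -0.008 -0.   ] rows>= 2.3
```

```bash
python3 -m handwheel '[{"claw":0.1,"dx":0.004,"dy":0.1,"dz":0.088,"wx":0,"wy":-0.008,"wz":0},{"claw":0.1,"dx":0.004,"dy":0.35,"dz":0.088,"wx":0,"wy":-0.008,"wz":0},{"claw":0.1,"dx":0.004,"dy":0.555,"dz":0.088,"wx":0,"wy":-0.008,"wz":0},{"claw":0.1,"dx":0.004,"dy":0.555,"dz":0.088,"wx":0,"wy":-0.008,"wz":0},{"claw":0.1,"dx":0.004,"dy":0.555,"dz":0.088,"wx":0,"wy":-0.008,"wz":0}]' 25;python3 -m handwheel '[{"claw":0.24,"dx":0,"dy":0,"dz":0,"wx":0,"wy":0,"wz":0},{"claw":0.24,"dx":0,"dy":0,"dz":0,"wx":0,"wy":0,"wz":0},{"claw":0.24,"dx":0,"dy":-0.3,"dz":0,"wx":0,"wy":0,"wz":0},{"claw":0.24,"dx":0,"dy":-0.6,"dz":0,"wx":0,"wy":0,"wz":0},{"claw":0.24,"dx":0,"dy":-0.6,"dz":0,"wx":0,"wy":0,"wz":0}]' 25; python3 go.py 537.5 -299.5 175 -18.7
```

```text
t: 30.85
tcp_pos: [562.8, 122.2, 51.6]
eef_rot: [[0.982, -0.0, -0.188], [0.188, -0.001, 0.982], [-0.001, -1.0, -0.0]]
contact_force: [0.8, 0.1, -0.8]
width: 0.165
t: 31.35
tcp_pos: [565.0, 124.3, 176.9]
eef_rot: [[0.982, 0.008, -0.19], [0.19, 0.002, 0.982], [0.009, -1.0, 0.001]]
contact_force: [-0.1, 0.9, -0.0]
width: 0.24
t 31.4 tcp [565.  124.3 176.9] F [-0.1  0.9 -0. ] w 0.240 q [  3.  35. -29. 101.  22.  49. -25.]
d [-0.537  0.003 -2.055] w [-0.001  0.259  0.004] rows>= 8.5
```

```bash
python3 -m handwheel '[{"claw":0,"dx":0,"dy":-0.5,"dz":-0.5,"wx":0,"wy":0,"wz":0},{"claw":0,"dx":0,"dy":-0.5,"dz":-0.5,"wx":0,"wy":0,"wz":0},{"claw":0,"dx":0,"dy":-0.5,"dz":-0.6,"wx":0,"wy":0,"wz":0},{"claw":0,"dx":0,"dy":-0.5,"dz":-0.6,"wx":0,"wy":0,"wz":0}]' 25;python3 m.py a6; python3 -c "
from go import *;from h import *
for x in (176,):
  p=c2w((x,0,0));print(p)
  plan(p[0],p[1],275,10.8)"
```

```text
t: 31.75
tcp_pos: [588.1, -1.5, 275.6]
eef_rot: [[0.983, 0.008, -0.181], [0.181, -0.004, 0.983], [0.007, -1.0, -0.006]]
contact_force: [-0.1, -0.2, -0.0]
width: 0.007
[500.02088863 289.88255613   0.        ]
t 31.9 tcp [585.    5.4 271.9] F [ 0.5  0.2 -0. ] w 0.005 q [ 17.  30. -32.  93.  17.  62.  -9.]
d [-0.149 -0.016  1.477] w [-0.     0.001  0.001] rows>= 5.9
```

View pics/a6_t.png

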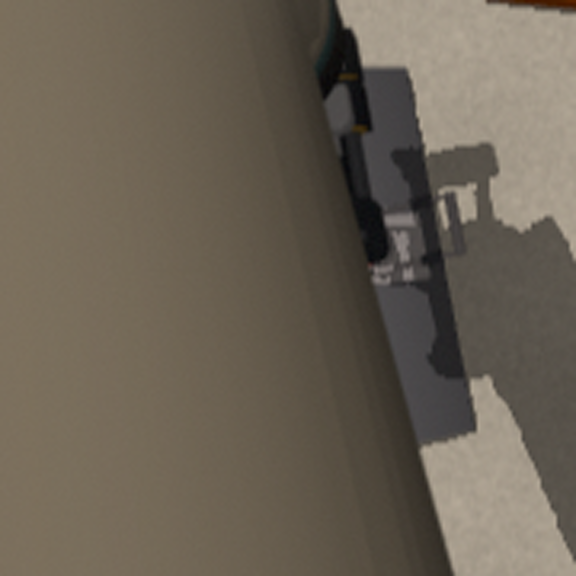

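```bash
python3 -m handwheel '[{"claw":0,"dx":-0.07,"dy":-0.02,"dz":0.75,"wx":0,"wy":0,"wz":0},{"claw":0,"dx":-0.07,"dy":-0.02,"dz":0.75,"wx":0,"wy":0,"wz":0},{"claw":0,"dx":-0.07,"dy":-0.02,"dz":0.75,"wx":0,"wy":0,"wz":0},{"claw":0,"dx":-0.07,"dy":-0.02,"dz":0.75,"wx":0,"wy":0,"wz":0}]' 25;python3 -m handwheel '[{"claw":0,"dx":-0.08,"dy":-0.01,"dz":0.73,"wx":0,"wy":0,"wz":0},{"claw":0,"dx":-0.08,"dy":-0.01,"dz":0.73,"wx":0,"wy":0,"wz":0},{"claw":0,"dx":-0.08,"dy":-0.01,"dz":0.73,"wx":0,"wy":0,"wz":0},{"claw":0,"dx":-0.08,"dy":-0.01,"dz":0.73,"wx":0,"wy":0,"wz":0},{"claw":0,"dx":-0.08,"dy":-0.01,"dz":0.73,"wx":0,"wy":0,"wz":0}]' 25;python3 -m handwheel '[{"claw":0,"dx":0,"dy":0,"dz":0,"wx":0,"wy":0,"wz":0},{"claw":0,"dx":0,"dy":0,"dz":0,"wx":0,"wy":0,"wz":0}]'; python3 m.py a7; python3 go.py 500 289.9 188 10.8
```

```text
t: 32.3
tcp_pos: [538.3, 161.1, 275.4]
eef_rot: [[0.979, -0.002, -0.205], [0.205, 0.006, 0.979], [-0.001, -1.0, 0.006]]
contact_force: [-0.3, 0.2, -1.0]
width: 0.002
t: 32.8
tcp_pos: [497.5, 292.4, 276.3]
eef_rot: [[0.981, -0.002, -0.196], [0.196, -0.0, 0.981], [-0.002, -1.0, -0.0]]
contact_force: [0.4, -0.3, -1.0]
width: 0.003
t: 33.0
tcp_pos: [500.0, 288.7, 276.5]
eef_rot: [[0.982, -0.0, -0.188], [0.188, -0.001, 0.982], [-0.001, -1.0, -0.001]]
contact_force: [-0.1, -0.5, 0.6]
width: 0.008
t 33.1 tcp [500.1 289.1 276.8] F [0.3 0.6 0.1] w 0.002 q [-12.  29. -33.  94.  17.  62. -39.]
d [0.    0.444 0.004] w [ 0.  0. -0.] rows>= 1.8
```

View pics/a7_t.png

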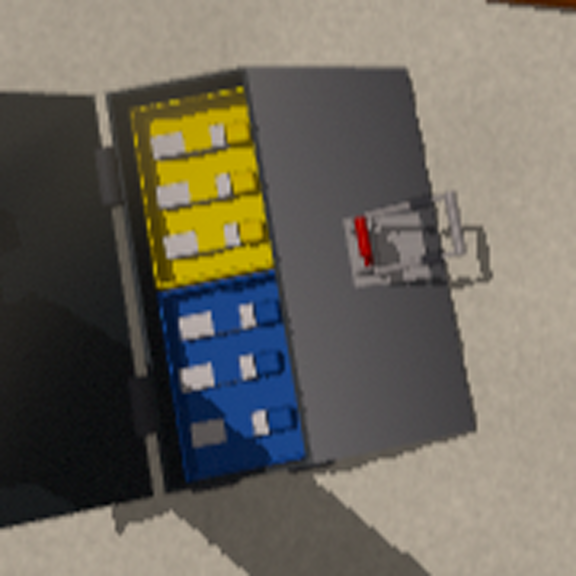

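```bash
python3 -c "
from h import *
c=grab('side');crop(c,180,0,400,220,3,'pics/a8.png')"
```

```text
(no output)
```

View pics/a8.png

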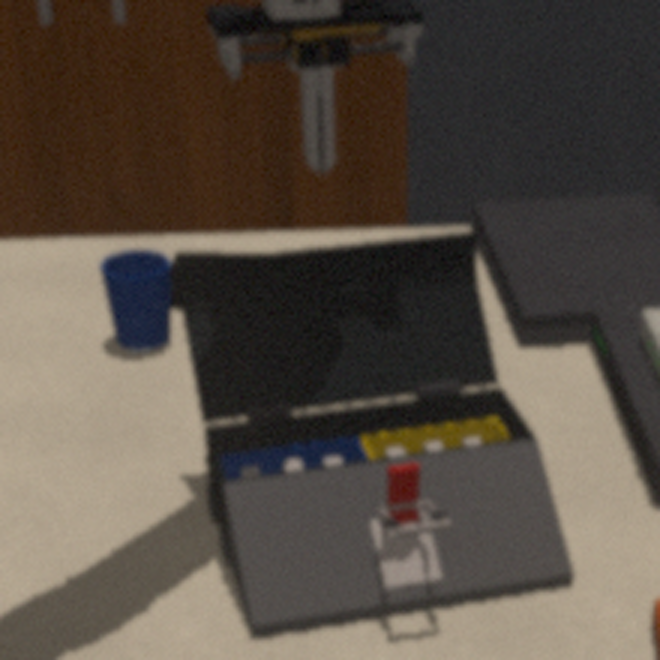

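All six are in their trays (yellow and blue rows visible). Now descending behind the lid and sweeping it forward.

```bash
python3 -m handwheel '[{"claw":0,"dx":0,"dy":0.2,"dz":0,"wx":0,"wy":0,"wz":0},{"claw":0,"dx":0,"dy":0.444,"dz":0,"wx":0,"wy":0,"wz":0},{"claw":0,"dx":0,"dy":0.444,"dz":0,"wx":0,"wy":0,"wz":0},{"claw":0,"dx":0,"dy":0.444,"dz":0,"wx":0,"wy":0,"wz":0}]' ;python3 -m handwheel '[{"claw":0,"dx":0,"dy":0,"dz":-0.06,"wx":0,"wy":0,"wz":0},{"claw":0,"dx":0,"dy":0,"dz":-0.14,"wx":0,"wy":0,"wz":0},{"claw":0,"dx":0,"dy":0,"dz":-0.22,"wx":0,"wy":0,"wz":0},{"claw":0,"dx":0,"dy":0,"dz":-0.3,"wx":0,"wy":0,"wz":0},{"claw":0,"dx":0,"dy":0,"dz":-0.3,"wx":0,"wy":0,"wz":0}]'
cat > lid.py <<'E'
from h import *
import sys
for n in("top","side"):
    c=grab(n);W=pts(c);Q=w2c(W.reshape(-1,3)).reshape(W.shape)
    o=bot.get_obs()
    m=(abs(Q[...,1])<135)&(abs(Q[...,1])>70)&(Q[...,2]>93)&(Q[...,2]<240)&(Q[...,0]>-130)&(Q[...,0]<200)
    dark=c["color"].max(-1)<75
    q=Q[m&dark]
    if len(q): print(n,len(q),"x",np.percentile(q[:,0],[2,50,98]).round(),"z",np.percentile(q[:,2],[2,50,98]).round())
    crop(c,*((130,130,330,310) if n=="top" else (200,40,400,220)),3,"pics/%s_%s.png"%(sys.argv[1],n))
print(w2c(o["tcp_pos"]).round(1),o["contact_force"].round(1),o["t"])
E
python3 lid.py l1
```

```text
t: 33.6
tcp_pos: [499.7, 290.2, 188.4]
eef_rot: [[0.982, -0.001, -0.19], [0.19, -0.0, 0.982], [-0.001, -1.0, 0.0]]
contact_force: [-0.8, -0.6, 0.7]
width: 0.009
t: 34.1
tcp_pos: [507.4, 259.2, 201.0]
eef_rot: [[0.98, 0.009, -0.201], [0.201, 0.043, 0.979], [0.017, -0.999, 0.041]]
contact_force: [-24.6, 35.6, 46.3]
width: 0.008
top 3821 x [ 54. 101. 125.] z [ 95. 147. 216.]
side 2404 x [ 56. 104. 128.] z [ 95. 148. 213.]
[[144.5  -1.5 201. ]] [-24.4  33.9  46.4] 34.2
```

View pics/l1_side.png

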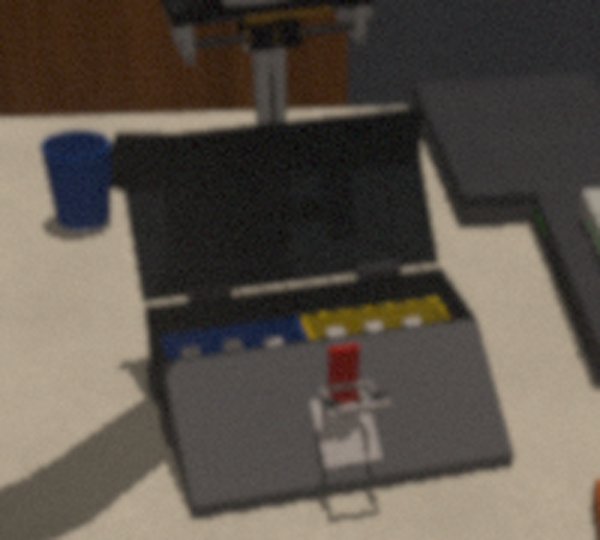

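The force is high: the finger is hooking the keeper on the outside of the flap at y=0. I'll back off and push at an offset in y instead.

```bash
python3 -m handwheel '[{"claw":0,"dx":0,"dy":0,"dz":0.1,"wx":0,"wy":0,"wz":0},{"claw":0,"dx":0,"dy":0,"dz":0.2,"wx":0,"wy":0,"wz":0},{"claw":0,"dx":0,"dy":0,"dz":0.2,"wx":0,"wy":0,"wz":0}]' ; python3 lid.py l2; python3 -c "
from go import *;from h import *
p=c2w((172,55,0));plan(p[0],p[1],180,10.8)"
```

```text
t: 34.5
tcp_pos: [503.7, 273.4, 190.8]
eef_rot: [[0.981, 0.004, -0.193], [0.193, 0.003, 0.981], [0.004, -1.0, 0.003]]
contact_force: [-0.3, -1.2, -1.1]
width: 0.003
top 4079 x [ 54. 107. 135.] z [ 95. 143. 209.]
side 2370 x [ 55. 110. 138.] z [ 95. 144. 207.]
[[157.   -0.8 189.7]] [-1.6  5.1  4.4] 34.6
t 34.6 tcp [504.3 271.4 189.7] F [-1.6  5.1  4.4] w 0.003 q [-11.  34. -31. 101.  22.  51. -41.]
d [-0.279  0.048  0.075] w [-0.001  0.001  0.002] rows>= 1.2
```

```bash
python3 -m handwheel '[{"claw":0,"dx":0,"dy":0,"dz":0.07,"wx":0,"wy":0,"wz":0},{"claw":0,"dx":0,"dy":0,"dz":0.1,"wx":0,"wy":0,"wz":0},{"claw":0,"dx":-0.14,"dy":0,"dz":0.1,"wx":0,"wy":0,"wz":0},{"claw":0,"dx":-0.28,"dy":0.02,"dz":0.1,"wx":0,"wy":0,"wz":0},{"claw":0,"dx":-0.28,"dy":0.02,"dz":0.1,"wx":0,"wy":0,"wz":0}]' ; python3 lid.py l3; python3 -c "
from go import *;from h import *
p=c2w((150,55,0));plan(p[0],p[1],186,10.8)"
```

```text
t: 35.1
tcp_pos: [440.9, 277.6, 183.2]
eef_rot: [[0.981, -0.004, -0.192], [0.192, -0.004, 0.981], [-0.005, -1.0, -0.003]]
contact_force: [0.2, 0.1, -0.1]
width: 0.008
top 4122 x [ 55. 107. 136.] z [ 95. 143. 209.]
side 2366 x [ 56. 110. 138.] z [ 95. 145. 207.]
[[175.5  56.2 183.9]] [0.5 1.2 0.3] 35.2
t 35.2 tcp [444.9 278.8 183.9] F [0.5 1.2 0.3] w 0.006 q [-14.  31. -31. 108.  21.  47. -46.]
d [ 0.006 -0.01  -0.127] w [ 0.001  0.001 -0.   ] rows>= 0.5
```

View pics/l3_side.png

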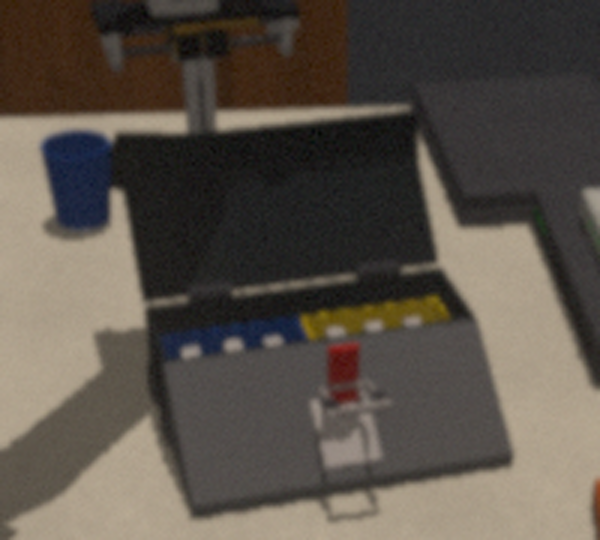

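View pics/l3_top.png

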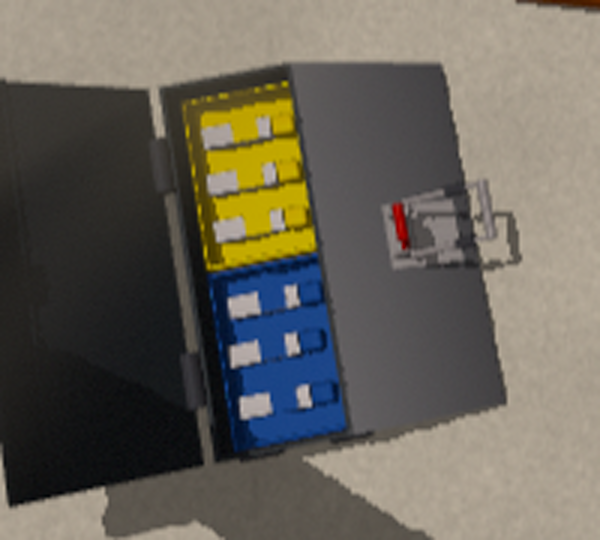

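```bash
python3 -m handwheel '[{"claw":0,"dx":0,"dy":0,"dz":-0.06,"wx":0,"wy":0,"wz":0},{"claw":0,"dx":0,"dy":0,"dz":-0.12,"wx":0,"wy":0,"wz":0},{"claw":0,"dx":0,"dy":0,"dz":-0.18,"wx":0,"wy":0,"wz":0},{"claw":0,"dx":0,"dy":0,"dz":-0.24,"wx":0,"wy":0,"wz":0}]' ; python3 lid.py l4
```

```text
t: 35.6
tcp_pos: [455.0, 234.1, 185.1]
eef_rot: [[0.982, 0.002, -0.19], [0.19, 0.005, 0.982], [0.003, -1.0, 0.004]]
contact_force: [-2.3, 7.7, 10.7]
width: 0.008
top 3623 x [ 54.  97. 117.] z [ 95. 149. 220.]
side 2434 x [ 57. 100. 119.] z [ 96. 152. 219.]
[[128.6  54.5 185.3]] [-1.2  2.9  6.7] 35.7
```

```bash
python3 -m handwheel '[{"claw":0,"dx":0,"dy":0,"dz":-0.07,"wx":0,"wy":0,"wz":0},{"claw":0,"dx":0,"dy":0,"dz":-0.14,"wx":0,"wy":0,"wz":0},{"claw":0,"dx":0,"dy":0,"dz":-0.21,"wx":0,"wy":0,"wz":0},{"claw":0,"dx":0,"dy":0,"dz":-0.28,"wx":0,"wy":0,"wz":0}]' ; python3 lid.py l5
```

```text
t: 36.1
tcp_pos: [465.6, 177.6, 184.8]
eef_rot: [[0.982, 0.002, -0.19], [0.19, 0.002, 0.982], [0.003, -1.0, 0.002]]
contact_force: [0.5, 2.5, 3.4]
width: -0.001
top 1378 x [31. 55. 60.] z [ 95. 199. 233.]
side 2029 x [27. 55. 61.] z [ 96. 160. 231.]
[[ 68.9  55.9 183.9]] [-0.3  1.3 -0. ] 36.2
```

View pics/l5_side.png

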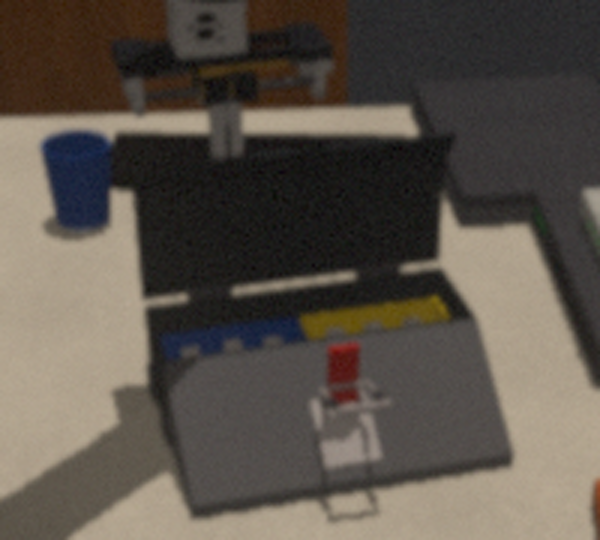

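```bash
python3 -m handwheel '[{"claw":0,"dx":0,"dy":0.0,"dz":-0.07,"wx":0,"wy":0,"wz":0},{"claw":0,"dx":0,"dy":0.025,"dz":-0.14,"wx":0,"wy":0,"wz":0},{"claw":0,"dx":0,"dy":0.055,"dz":-0.2,"wx":0,"wy":0,"wz":0},{"claw":0,"dx":0,"dy":0.085,"dz":-0.265,"wx":0,"wy":0,"wz":0},{"claw":0,"dx":0,"dy":0.155,"dz":-0.34,"wx":0,"wy":0,"wz":0}]' ; python3 lid.py l6
```

```text
t: 36.7
tcp_pos: [477.4, 109.5, 152.8]
eef_rot: [[0.982, 0.0, -0.19], [0.19, -0.0, 0.982], [0.0, -1.0, -0.0]]
contact_force: [-0.7, 3.7, 0.4]
width: 0.008
top 2824 x [-73. -29.  52.] z [101. 154. 158.]
side 544 x [-77. -57. -33.] z [145. 150. 153.]
[[  0.3  58.1 150.9]] [-0.4  0.1 -0.1] 36.8
```

View pics/l6_side.png

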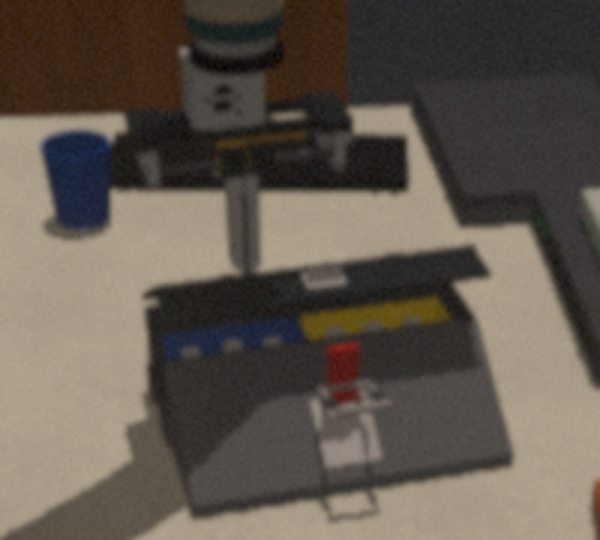

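```bash
python3 -m handwheel '[{"claw":0,"dx":0,"dy":0.05,"dz":-0.04,"wx":0,"wy":0,"wz":0},{"claw":0,"dx":0,"dy":0.1,"dz":-0.07,"wx":0,"wy":0,"wz":0},{"claw":0,"dx":0,"dy":0.15,"dz":-0.09,"wx":0,"wy":0,"wz":0},{"claw":0,"dx":0,"dy":0.2,"dz":-0.1,"wx":0,"wy":0,"wz":0},{"claw":0,"dx":0,"dy":0.22,"dz":-0.1,"wx":0,"wy":0,"wz":0}]' ; python3 lid.py l7
```

```text
t: 37.3
tcp_pos: [480.7, 90.3, 108.0]
eef_rot: [[0.982, -0.001, -0.19], [0.19, -0.001, 0.982], [-0.002, -1.0, -0.001]]
contact_force: [-3.7, -2.9, 31.2]
width: 0.004
top 2873 x [-55. -21.  53.] z [ 94.  98. 239.]
side 1358 x [-55. -18.  47.] z [ 94.  98. 239.]
[[-16.   56.1 108.6]] [-0.1 -0.1 -0.1] 37.4
```

View pics/l7_side.png

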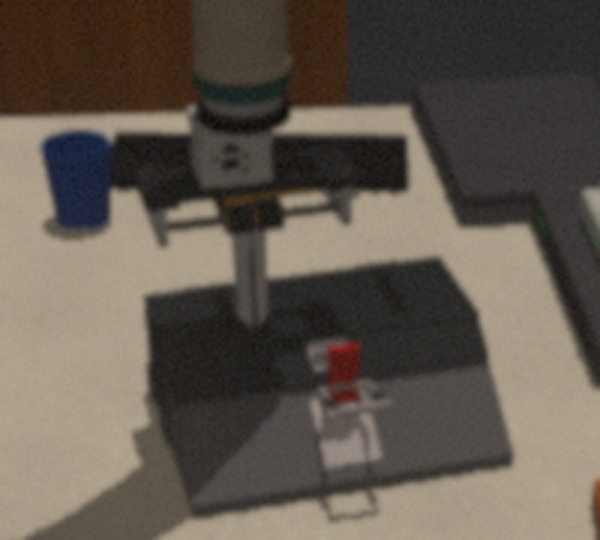

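```bash
python3 -m handwheel '[{"claw":0,"dx":0,"dy":0.01,"dz":0,"wx":0,"wy":0,"wz":0},{"claw":0,"dx":0,"dy":0.02,"dz":0,"wx":0,"wy":0,"wz":0}]';python3 -m handwheel '[{"claw":0,"dx":0,"dy":-0.2,"dz":0,"wx":0,"wy":0,"wz":0},{"claw":0,"dx":-0.1,"dy":-0.45,"dz":0.1,"wx":0,"wy":0,"wz":0},{"claw":0,"dx":-0.3,"dy":-0.6,"dz":0.3,"wx":0,"wy":0,"wz":0},{"claw":0,"dx":-0.5,"dy":-0.6,"dz":0.4,"wx":0,"wy":0,"wz":0}]'
cat > latch.py <<'E'
from h import *
import sys
T=np.tan(np.radians(35));
for n in("top","side"):
    c=grab(n);np.savez(n+"_l.npz",**c);W=pts(c);Q=w2c(W.reshape(-1,3)).reshape(W.shape)
    m=(abs(Q[...,1])<130)&(Q[...,0]>-45)&(Q[...,0]<40)&(Q[...,2]<115)&(Q[...,2]>80)
    q=Q[m]
    if len(q)>20: k=np.polyfit(q[:,0],q[:,2],1);print(n,"panel tilt",k[0].round(4),"z at -50",np.polyval(k,-50).round(1),"at 56",np.polyval(k,56).round(1))
    off=(Q[...,2]-88-(Q[...,0]+50)*T)*np.cos(np.radians(35))
    m=(abs(Q[...,1])<130)&(abs(Q[...,1])>30)&(Q[...,0]>-80)&(Q[...,0]<-58)&(Q[...,2]>40)&(abs(off)<15);print(n,"flap off",np.median(off[m]).round(1))
    # latch elements
    m=(Q[...,0]<-55)&(Q[...,0]>-200)&(abs(Q[...,1])<30)&(Q[...,2]<150)&((off>9))
    v,u=np.where(m);q=Q[m]
    hsv=cv2.cvtColor(c["color"],cv2.COLOR_BGR2HSV)[m]
    red=(hsv[:,1]>140)&((hsv[:,0]<8)|(hsv[:,0]>172))
    if red.any():
        r=q[red];print(n,"red",red.sum(),"x",np.percentile(r[:,0],[2,50,98]).round(),"y",r[:,1].mean().round(1),"z",np.percentile(r[:,2],[2,50,98]).round())
        if red.sum()>15: h=r[r[:,2]>np.percentile(r[:,2],80)];print("   tip part",h.mean(0).round(1))
    g=q[~red]
    for a in range(-200,-55,8):
        s=g[(g[:,0]>=a)&(g[:,0]<a+8)]
        if len(s)>3: print("   ",n,a,len(s),"y",s[:,1].min().round(),s[:,1].max().round(),"z",np.percentile(s[:,2],[5,50,95]).round())
    crop(c,*((225,170,325,245) if n=="top" else (270,130,360,220)),6,"pics/%s_%s.png"%(sys.argv[1],n))
E
python3 latch.py k1;python3 -c "
from h import *
print(w2c(bot.get_obs()['tcp_pos']),bot.get_obs()['t'])"
```

```text
t: 37.6
tcp_pos: [481.2, 91.0, 107.7]
eef_rot: [[0.982, 0.001, -0.19], [0.19, -0.003, 0.982], [0.001, -1.0, -0.003]]
contact_force: [-10.4, -4.1, 52.0]
width: 0.005
t: 38.0
tcp_pos: [380.9, 148.8, 225.3]
eef_rot: [[0.982, 0.006, -0.189], [0.189, 0.003, 0.982], [0.007, -1.0, 0.002]]
contact_force: [0.8, 1.0, 0.4]
width: 0.006
top panel tilt 0.0003 z at -50 97.1 at 56 97.1
top flap off 6.4
top red 49 x [-117. -113. -108.] y 2.9 z [ 70. 119. 122.]
   tip part [-113.6    3.   120.6]
    top -200 71 y -29.0 30.0 z [-2. -0.  2.]
    top -192 15 y -26.0 29.0 z [1. 2. 3.]
    top -184 31 y -22.0 21.0 z [ 97. 100. 103.]
    top -176 47 y -22.0 22.0 z [ 96. 100. 103.]
    top -168 17 y -24.0 22.0 z [91. 96. 98.]
    top -160 28 y -24.0 24.0 z [92. 94. 97.]
    top -152 22 y -24.0 24.0 z [89. 93. 95.]
    top -144 15 y -22.0 22.0 z [86. 89. 91.]
    top -136 19 y -22.0 22.0 z [84. 88. 89.]
    top -128 13 y -22.0 22.0 z [83. 85. 88.]
    top -120 53 y -22.0 21.0 z [ 78.  83. 117.]
    top -112 8 y 13.0 18.0 z [67. 69. 76.]
    top -104 4 y -17.0 16.0 z [64. 66. 66.]
    top -80 30 y -22.0 26.0 
[... 335 characters left out ...]
 [-1.  1.  3.]
    side -192 10 y -28.0 30.0 z [1. 2. 3.]
    side -184 25 y -19.0 21.0 z [ 96.  99. 102.]
    side -176 37 y -22.0 22.0 z [ 95. 100. 103.]
    side -168 6 y -21.0 24.0 z [92. 97. 99.]
    side -160 11 y -22.0 25.0 z [93. 96. 98.]
    side -152 7 y -22.0 23.0 z [91. 95. 96.]
    side -144 6 y -21.0 23.0 z [88. 90. 91.]
    side -128 6 y -19.0 22.0 z [84. 86. 88.]
    side -120 58 y -20.0 22.0 z [ 66.  82. 119.]
    side -112 38 y -16.0 19.0 z [ 63.  76. 119.]
    side -88 5 y 9.0 27.0 z [75. 77. 82.]
    side -80 15 y 6.0 25.0 z [82. 90. 94.]
    side -72 5 y 11.0 16.0 z [85. 90. 94.]
    side -64 12 y -23.0 29.0 z [91. 93. 97.]
[[ 60.24664943 149.758574   224.2573308 ]] 38.1
```

View pics/k1_top.png

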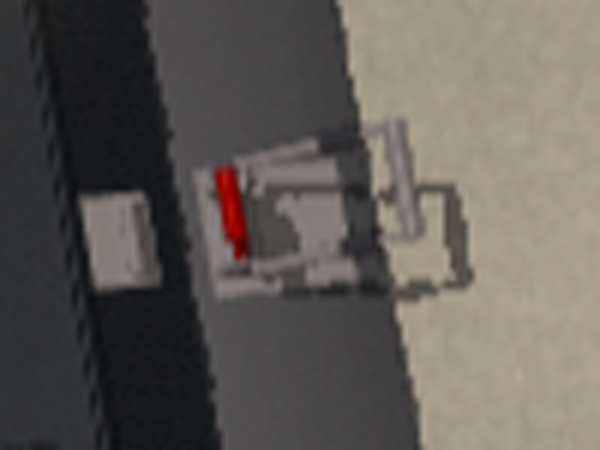

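View pics/k1_side.png

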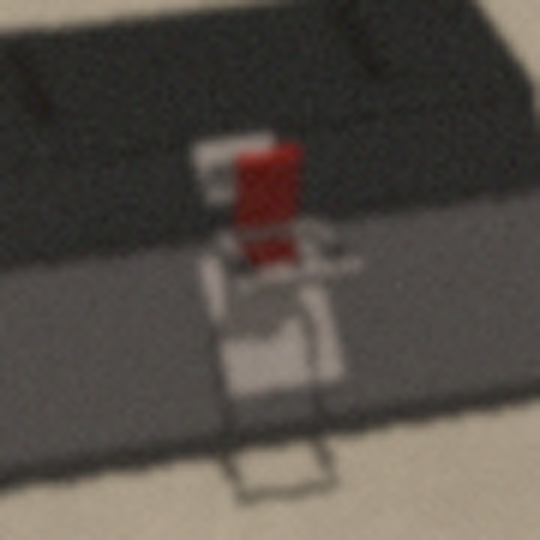

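The lid is shut: the panel is level at z 97. The bail geometry in the case x–z plane is bar (−177,98) and pin about (−117.5,82), which gives a radius of 61 as specified. The lever tip is at about (−113.5,120) and the keeper at about (−77,93). I'll pinch the bail across the bar's ends with the jaws along case y, which keeps the fingers clear of the lever and keeper.

```bash
cat > cgo.py <<'E'
import sys
from go import plan
from h import *
x,y,z=map(float,sys.argv[1:4]);p=c2w((x,y,z));o=bot.get_obs();print("case",w2c(o["tcp_pos"]).round(1));plan(p[0],p[1],p[2],10.8)
E
python3 cgo.py -177 0 200
```

```text
case [[ 60.2 149.8 224.3]]
t 38.1 tcp [374.6 148.1 224.3] F [ 1.1 -0.6  0.1] w 0.007 q [  3.  18. -37. 122.  16.  44. -32.]
d [ 0.737  0.123 -1.193] w [0.001 0.005 0.   ] rows>= 5.6
```

```bash
python3 -m handwheel '[{"claw":0.75,"dx":0.6,"dy":0.05,"dz":-0.8,"wx":0,"wy":0,"wz":0},{"claw":0.75,"dx":0.6,"dy":0.05,"dz":-0.8,"wx":0,"wy":0,"wz":0},{"claw":0.75,"dx":0.6,"dy":0.05,"dz":-0.8,"wx":0,"wy":0,"wz":0},{"claw":0.75,"dx":0.6,"dy":0.05,"dz":-0.8,"wx":0,"wy":0,"wz":0},{"claw":0.75,"dx":0.6,"dy":0.05,"dz":-0.8,"wx":0,"wy":0,"wz":0}]' 10;python3 -m handwheel '[{"claw":0.75,"dx":0,"dy":0,"dz":0,"wx":0,"wy":0,"wz":0},{"claw":0.75,"dx":0,"dy":0,"dz":0,"wx":0,"wy":0,"wz":0}]'; python3 cgo.py -177 0 150
```

```text
t: 38.6
tcp_pos: [531.7, 5.2, 211.4]
eef_rot: [[0.984, 0.002, -0.18], [0.18, -0.002, 0.984], [0.001, -1.0, -0.003]]
contact_force: [0.0, -0.6, -0.5]
width: 0.395
t: 38.8
tcp_pos: [526.4, 13.1, 212.6]
eef_rot: [[0.981, -0.001, -0.192], [0.192, 0.0, 0.981], [-0.001, -1.0, 0.001]]
contact_force: [-0.1, 0.0, 0.7]
width: 0.566
case [[-100.9   26.   212.6]]
t 38.8 tcp [526.4  13.1 212.6] F [-0.1  0.   0.7] w 0.566 q [ 18.  29. -32. 106.  20.  50. -13.]
d [ 0.129  0.313 -0.381] w [-0.     0.002 -0.001] rows>= 2.0
```

```bash
python3 -m handwheel '[{"claw":0.75,"dx":0.129,"dy":0.1,"dz":-0.38,"wx":0,"wy":0,"wz":0},{"claw":0.75,"dx":0.129,"dy":0.2,"dz":-0.38,"wx":0,"wy":0,"wz":0},{"claw":0.75,"dx":0.129,"dy":0.3,"dz":-0.38,"wx":0,"wy":0,"wz":0},{"claw":0.75,"dx":0.129,"dy":0.3,"dz":-0.38,"wx":0,"wy":0,"wz":0},{"claw":0.75,"dx":0.129,"dy":0.3,"dz":-0.38,"wx":0,"wy":0,"wz":0}]';python3 -m handwheel '[{"claw":0.75,"dx":0,"dy":0,"dz":0,"wx":0,"wy":0,"wz":0}]'; python3 latch.py k2 | grep -v flap; python3 cgo.py -177 0 100
```

```text
t: 39.3
tcp_pos: [566.6, -55.6, 153.5]
eef_rot: [[0.981, -0.0, -0.193], [0.193, 0.001, 0.981], [-0.0, -1.0, 0.001]]
contact_force: [0.6, 1.0, 0.1]
width: 0.752
t: 39.4
tcp_pos: [567.6, -55.9, 154.5]
eef_rot: [[0.981, 0.002, -0.193], [0.193, 0.0, 0.981], [0.002, -1.0, -0.0]]
contact_force: [1.4, 0.4, 1.3]
width: 0.75
top panel tilt 0.002 z at -50 97.0 at 56 97.2
side panel tilt 0.0029 z at -50 97.9 at 56 98.2
side red 137 x [-118. -113. -108.] y 0.2 z [ 68. 101. 120.]
   tip part [-1.144e+02  1.000e-01  1.173e+02]
    side -200 39 y -28.0 28.0 z [-1.  1.  3.]
    side -192 9 y -25.0 27.0 z [1. 2. 4.]
    side -184 30 y -20.0 23.0 z [ 96.  99. 102.]
    side -176 31 y -21.0 22.0 z [ 95. 100. 102.]
    side -168 6 y -21.0 22.0 z [93. 96. 97.]
    side -160 11 y -22.0 24.0 z [94. 96. 98.]
    side -152 8 y -22.0 24.0 z [91. 94. 95.]
    side -144 5 y -21.0 23.0 z [89. 91. 92.]
    side -136 5 y -20.0 22.0 z [88. 90. 90.]
    side -128 8 y -20.0 23.0 z [69. 84. 88.]
    side -120 57 y -19.0 23.0 z [ 65.  82. 114.]
    side -112 31 y -15.0 18.0 z [ 63.  75. 119.]
    side -64 7 y -30.0 29.0 z [91. 94. 96.]
case [[-177.    -1.5  154.4]]
t 39.5 tcp [567.7 -56.6 154.4] F [-0.  -0.3  0.6] w 0.747 q [ 22.  36. -29. 103.  24.  47.  -8.]
d [-0.008  0.272  0.   ] w [0.    0.002 0.001] rows>= 1.1
  return _methods._mean(a, axis=axis, dtype=dtype,
  ret = ret.dtype.type(ret / rcount)
```

View pics/k2_side.png

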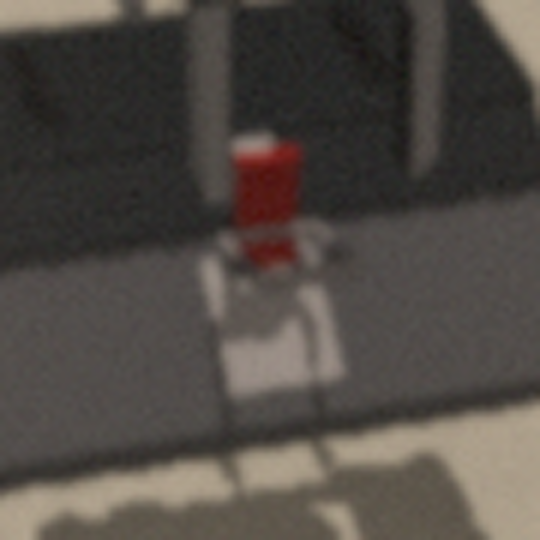

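```bash
python3 -m handwheel '[{"claw":0.75,"dx":-0.01,"dy":0.14,"dz":0,"wx":0,"wy":0,"wz":0},{"claw":0.75,"dx":-0.01,"dy":0.27,"dz":0,"wx":0,"wy":0,"wz":0},{"claw":0.75,"dx":-0.01,"dy":0.27,"dz":0,"wx":0,"wy":0,"wz":0},{"claw":0.75,"dx":-0.01,"dy":0.27,"dz":0,"wx":0,"wy":0,"wz":0}]' 8;python3 -m handwheel '[{"claw":0.4,"dx":0,"dy":0,"dz":0,"wx":0,"wy":0,"wz":0},{"claw":0.4,"dx":0,"dy":0,"dz":0,"wx":0,"wy":0,"wz":0},{"claw":0.4,"dx":0,"dy":0,"dz":0,"wx":0,"wy":0,"wz":0},{"claw":0.4,"dx":0,"dy":0,"dz":0,"wx":0,"wy":0,"wz":0}]' 8; python3 latch.py k3 2>/dev/null| grep -v flap|head -5; python3 cgo.py -177 0 100
```

```text
t: 39.9
tcp_pos: [565.5, -57.6, 99.8]
eef_rot: [[0.982, 0.001, -0.19], [0.19, 0.0, 0.982], [0.001, -1.0, 0.0]]
contact_force: [0.5, -0.2, -0.4]
width: 0.751
t: 40.3
tcp_pos: [565.8, -58.2, 99.6]
eef_rot: [[0.982, 0.002, -0.19], [0.19, -0.0, 0.982], [0.002, -1.0, -0.0]]
contact_force: [0.3, -0.3, 0.6]
width: 0.467
top panel tilt 0.0014 z at -50 97.0 at 56 97.2
    top -80 29 y -27.0 15.0 z [81. 93. 95.]
    top -72 9 y -19.0 15.0 z [86. 90. 93.]
    top -64 6 y -16.0 24.0 z [91. 91. 97.]
    top -56 4 y -10.0 30.0 z [95. 96. 97.]
case [[-178.3    0.6   99.4]]
t 40.4 tcp [565.8 -58.3  99.4] F [ 1.9 -0.7  0.1] w 0.467 q [ 20.  40. -27. 106.  27.  40. -11.]
d [ 0.003 -0.003  0.007] w [0.    0.001 0.001] rows>= 0.0
```

View pics/k3_side.png

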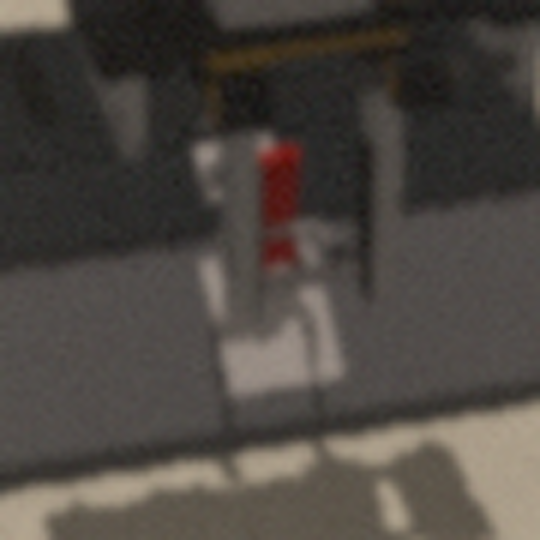

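Gripped at the bar ends: opening 0.467 is 43.9 mm, against the 44 mm bar length. Swinging it over in an arc.

```bash
python3 -m handwheel '[{"claw":0.4,"dx":0,"dy":-0.074,"dz":0.03,"wx":0,"wy":0,"wz":0},{"claw":0.4,"dx":0,"dy":-0.137,"dz":0.079,"wx":0,"wy":0,"wz":0},{"claw":0.4,"dx":0,"dy":-0.185,"dz":0.142,"wx":0,"wy":0,"wz":0},{"claw":0.4,"dx":0,"dy":-0.216,"dz":0.216,"wx":0,"wy":0,"wz":0},{"claw":0.4,"dx":0,"dy":-0.226,"dz":0.295,"wx":0,"wy":0,"wz":0}]' 12; python3 latch.py k4 2>/dev/null| grep -v flap; python3 cgo.py -117 0 144
```

```text
t: 40.9
tcp_pos: [554.2, 1.4, 145.5]
eef_rot: [[0.982, 0.002, -0.19], [0.19, -0.0, 0.982], [0.002, -1.0, -0.0]]
contact_force: [2.9, 0.1, -1.0]
width: 0.468
    top -200 74 y -29.0 29.0 z [-2. -0.  2.]
    top -192 12 y -24.0 29.0 z [0. 1. 4.]
side panel tilt 0.0013 z at -50 97.9 at 56 98.0
side red 131 x [-117. -113. -108.] y 0.4 z [ 67.  99. 119.]
   tip part [-1.154e+02 -1.000e-01  1.156e+02]
    side -200 49 y -29.0 30.0 z [-1.  1.  3.]
    side -192 16 y -28.0 30.0 z [0. 2. 4.]
    side -128 25 y -30.0 29.0 z [138. 144. 149.]
    side -120 178 y -28.0 25.0 z [ 66. 111. 146.]
    side -112 88 y -23.0 23.0 z [ 64. 108. 146.]
    side -80 5 y 7.0 14.0 z [82. 90. 95.]
    side -72 5 y 5.0 16.0 z [86. 88. 93.]
    side -64 12 y -28.0 25.0 z [92. 96. 98.]
case [[-115.2    0.8  145.1]]
t 41.0 tcp [553.8   3.7 145.1] F [ 1.5 -0.1  8. ] w 0.465 q [ 16.  36. -29. 106.  24.  44. -15.]
d [ 0.004  0.005 -0.009] w [-0.001  0.004  0.001] rows>= 0.0
```

View pics/k4_side.png

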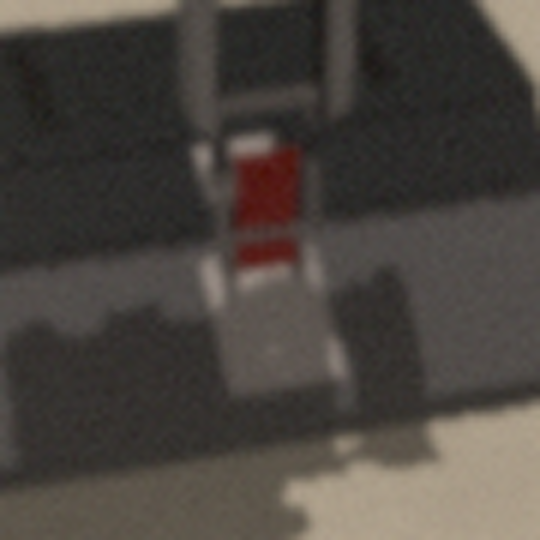

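The bail stands upright over the lever with the bar at px (265,100). Continuing over to the lid side.

```bash
python3 -m handwheel '[{"claw":0.4,"dx":0,"dy":0.01,"dz":0.075,"wx":0,"wy":0,"wz":0},{"claw":0.4,"dx":0,"dy":0.041,"dz":0.148,"wx":0,"wy":0,"wz":0},{"claw":0.4,"dx":0,"dy":0.072,"dz":0.19,"wx":0,"wy":0,"wz":0},{"claw":0.4,"dx":0,"dy":0.11,"dz":0.225,"wx":0,"wy":0,"wz":0},{"claw":0.4,"dx":0,"dy":0.11,"dz":0.225,"wx":0,"wy":0,"wz":0}]' 12; python3 latch.py k5 2>/dev/null| grep -v flap; python3 cgo.py -117 0 144
```

```text
t: 41.5
tcp_pos: [545.5, 45.5, 121.3]
eef_rot: [[0.981, 0.0, -0.192], [0.192, 0.001, 0.981], [0.0, -1.0, 0.001]]
contact_force: [3.2, 2.2, 1.9]
width: 0.466
top red 77 x [-125. -118. -107.] y 1.5 z [ 67. 115. 120.]
   tip part [-122.1    2.3  119.2]
    top -200 63 y -29.0 28.0 z [-3. -0.  2.]
    top -192 8 y -27.0 26.0 z [-0.  1.  3.]
    top -128 7 y -11.0 13.0 z [ 81. 114. 120.]
    top -120 21 y -22.0 22.0 z [80. 83. 88.]
    top -112 27 y -22.0 22.0 z [68. 89. 93.]
    top -104 20 y -22.0 21.0 z [ 66.  96. 101.]
    top -96 21 y -23.0 23.0 z [100. 104. 109.]
    top -88 6 y -22.0 -16.0 z [108. 111. 113.]
side panel tilt 0.0026 z at -50 97.8 at 56 98.1
side red 128 x [-125. -118. -110.] y 0.3 z [ 67.  99. 119.]
   tip part [-121.9   -1.1  116.7]
    side -200 45 y -30.0 29.0 z [-2.  1.  4.]
    side -192 11 y -24.0 30.0 z [1. 2. 5.]
    side -128 10 y -18.0 21.0 z [ 83. 111. 120.]
    side -120 67 y -21.0 22.0 z [64. 80. 98.]
    side -112 39 y -22.0 23.0 z [63. 85. 96.]
    side -104 9 y -21.0 24.0 z [ 92.  97. 100.]
    side -96 21 y -21.0 24.0 z [ 99. 105. 111.]
    side -88 85 y -29.0 29.0 z [105. 121. 148.]
    side -80 74 y -29.0 30.0 z [ 88. 122. 143.]
    side -72 49 y -22.0 28.0 z [ 87. 118. 125.]
    side -64 13 y -22.0 29.0 z [ 91.  95. 123.]
case [[-73.7   1.1 122. ]]
t 41.6 tcp [545.8  44.4 122. ] F [2.9 2.2 1. ] w 0.468 q [ 10.  37. -27. 108.  25.  41. -21.]
d [ 0.005 -0.11  -0.217] w [-0.     0.001  0.   ] rows>= 1.0
```

View pics/k5_side.png

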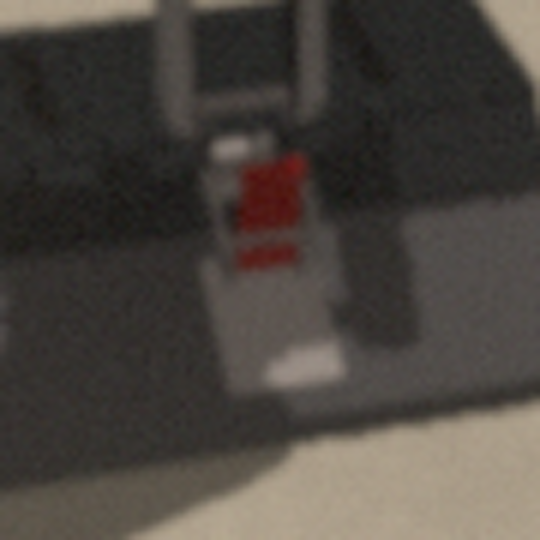

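```bash
python3 -m handwheel '[{"claw":0.68,"dx":0,"dy":0,"dz":0,"wx":0,"wy":0,"wz":0},{"claw":0.68,"dx":0,"dy":0,"dz":0,"wx":0,"wy":0,"wz":0},{"claw":0.68,"dx":0,"dy":0,"dz":0,"wx":0,"wy":0,"wz":0},{"claw":0.68,"dx":0,"dy":0,"dz":0,"wx":0,"wy":0,"wz":0}]' 12;python3 -m handwheel '[{"claw":0.68,"dx":0,"dy":-0.2,"dz":0,"wx":0,"wy":0,"wz":0},{"claw":0.68,"dx":0,"dy":-0.4,"dz":0,"wx":0,"wy":0,"wz":0},{"claw":0.68,"dx":-0.2,"dy":-0.55,"dz":0.1,"wx":0,"wy":0,"wz":0},{"claw":0.68,"dx":-0.4,"dy":-0.55,"dz":0.3,"wx":0,"wy":0,"wz":0},{"claw":0.68,"dx":-0.6,"dy":-0.55,"dz":0.5,"wx":0,"wy":0,"wz":0}]' 12; python3 latch.py k6 2>/dev/null| grep -v flap; python3 cgo.py -117 0 144
```

```text
t: 42.0
tcp_pos: [544.7, 43.2, 122.0]
eef_rot: [[0.982, -0.001, -0.189], [0.189, -0.001, 0.982], [-0.002, -1.0, -0.001]]
contact_force: [0.2, 1.2, -0.2]
width: 0.679
t: 42.5
tcp_pos: [421.0, 110.4, 232.9]
eef_rot: [[0.982, 0.002, -0.187], [0.187, -0.0, 0.982], [0.002, -1.0, -0.0]]
contact_force: [0.9, 1.2, -0.4]
width: 0.681
top panel tilt 0.0013 z at -50 97.0 at 56 97.2
top red 82 x [-126. -119. -107.] y 1.7 z [ 68. 111. 119.]
   tip part [-122.     0.9  118.8]
    top -200 78 y -29.0 30.0 z [-2. -0.  2.]
    top -192 12 y -29.0 29.0 z [1. 2. 2.]
    top -128 6 y -13.0 21.0 z [ 81. 114. 116.]
    top -120 21 y -21.0 22.0 z [74. 82. 84.]
    top -112 30 y -22.0 22.0 z [68. 82. 85.]
    top -104 18 y -22.0 22.0 z [67. 85. 90.]
    top -96 17 y -23.0 21.0 z [86. 88. 90.]
    top -88 30 y -24.0 24.0 z [81. 91. 96.]
    top -80 51 y -23.0 24.0 z [89. 93. 96.]
    top -72 22 y -22.0 22.0 z [87. 93. 96.]
    top -64 68 y -21.0 26.0 z [ 95.  98. 100.]
    top -56 12 y -29.0 30.0 z [96. 96. 97.]
side panel tilt 0.0037 z at -50 97.7 at 56 98.1
side red 109 x [-126. -119. -110.] y 0.6 z [ 67. 102. 119.]
   tip part [-122.7   -0.4  117.4]
    side -200 49 y -30.0 29.0 z [-1.  0.  2.]
    side -192 12 y -25.0 30.0 z [0. 2. 3.]
    side -128 14 y -18.0 24.0 z [ 82.  94. 119.]
    side -120 78 y -21.0 23.0 z [ 64.  80. 102.]
    side -112 31 y -21.0 24.0 z [62. 73. 87.]
    side -104 11 y -20.0 23.0 z [84. 87. 90.]
    side -96 4 y -21.0 24.0 z [88. 89. 90.]
    side -88 9 y 14.0 28.0 z [75. 90. 93.]
    side -80 35 y -23.0 24.0 z [81. 92. 96.]
    side -72 28 y -21.0 25.0 z [85. 92. 96.]
    side -64 42 y -20.0 23.0 z [ 94.  97. 101.]
case [[ 17.7 115.3 232.6]]
t 42.6 tcp [416.5 112.8 232.6] F [-0.6 -0.2  0.5] w 0.676 q [  8.  20. -35. 118.  16.  47. -25.]
d [ 0.571  0.442 -0.679] w [ 0.     0.005 -0.001] rows>= 4.0
```

View pics/k6_side.png

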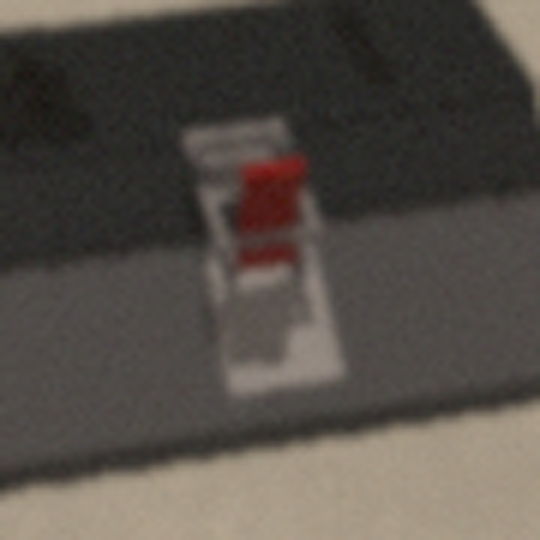

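View pics/k6_top.png

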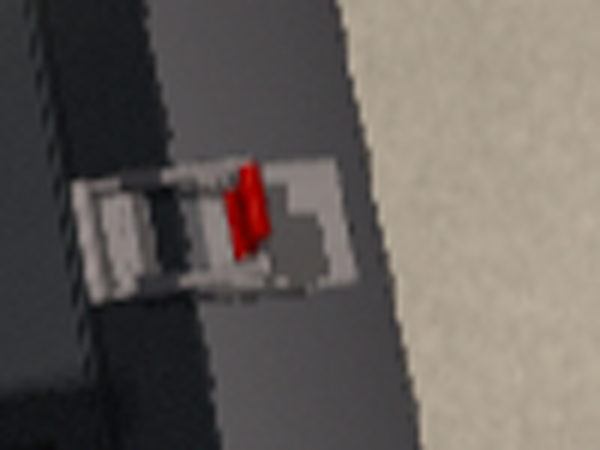

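The bar lies behind the keeper at about (−60,96), and the lever is still up at about 1.9 rad. Next I'll close the fingers and go in between the keeper and the lever.

```bash
python3 -m handwheel '[{"claw":0,"dx":0.57,"dy":0.1,"dz":-0.57,"wx":0,"wy":0,"wz":0},{"claw":0,"dx":0.57,"dy":0.1,"dz":-0.57,"wx":0,"wy":0,"wz":0},{"claw":0,"dx":0.57,"dy":0.1,"dz":-0.57,"wx":0,"wy":0,"wz":0},{"claw":0,"dx":0.57,"dy":0.1,"dz":-0.57,"wx":0,"wy":0,"wz":0},{"claw":0,"dx":0.57,"dy":0.1,"dz":-0.57,"wx":0,"wy":0,"wz":0}]' 10;python3 -m handwheel '[{"claw":0,"dx":0,"dy":0,"dz":0,"wx":0,"wy":0,"wz":0},{"claw":0,"dx":0,"dy":0,"dz":0,"wx":0,"wy":0,"wz":0},{"claw":0,"dx":0,"dy":0,"dz":0,"wx":0,"wy":0,"wz":0}]'; python3 cgo.py -98 0.5 150
```

```text
t: 43.1
tcp_pos: [556.5, 17.9, 210.9]
eef_rot: [[0.983, -0.001, -0.186], [0.186, -0.0, 0.983], [-0.001, -1.0, 0.0]]
contact_force: [-0.6, -0.9, -0.4]
width: 0.288
t: 43.4
tcp_pos: [554.7, 21.3, 212.6]
eef_rot: [[0.981, 0.0, -0.192], [0.192, -0.0, 0.981], [0.0, -1.0, -0.0]]
contact_force: [0.3, 0.2, 0.6]
width: 0.036
case [[-98.1  -3.4 212.6]]
t 43.4 tcp [554.7  21.3 212.6] F [0.3 0.2 0.6] w 0.036 q [ 16.  31. -31. 102.  20.  52. -13.]
d [-0.02   0.313  0.001] w [0.    0.002 0.   ] rows>= 1.3
```

```bash
python3 -m handwheel '[{"claw":0,"dx":-0.02,"dy":0.15,"dz":0,"wx":0,"wy":0,"wz":0},{"claw":0,"dx":-0.02,"dy":0.3,"dz":0,"wx":0,"wy":0,"wz":0},{"claw":0,"dx":-0.02,"dy":0.3,"dz":0,"wx":0,"wy":0,"wz":0},{"claw":0,"dx":-0.02,"dy":0.3,"dz":0,"wx":0,"wy":0,"wz":0}]';python3 latch.py k7 2>/dev/null|grep red; python3 cgo.py -98 0.5 115
```

```text
t: 43.8
tcp_pos: [551.5, 20.0, 152.7]
eef_rot: [[0.982, -0.0, -0.191], [0.191, 0.0, 0.982], [-0.0, -1.0, 0.0]]
contact_force: [0.5, 0.4, 0.3]
width: 0.004
top red 68 x [-126. -120. -107.] y 3.6 z [ 67. 116. 120.]
side red 108 x [-127. -119. -109.] y 0.6 z [ 67.  99. 119.]
case [[-99.   -1.2 153.7]]
t 43.9 tcp [552.7  20.  153.7] F [-0.6  0.3 -0.5] w 0.004 q [ 14.  35. -29. 106.  23.  45. -16.]
d [-0.009  0.194  0.005] w [0.    0.002 0.001] rows>= 0.8
```

View pics/k7_side.png

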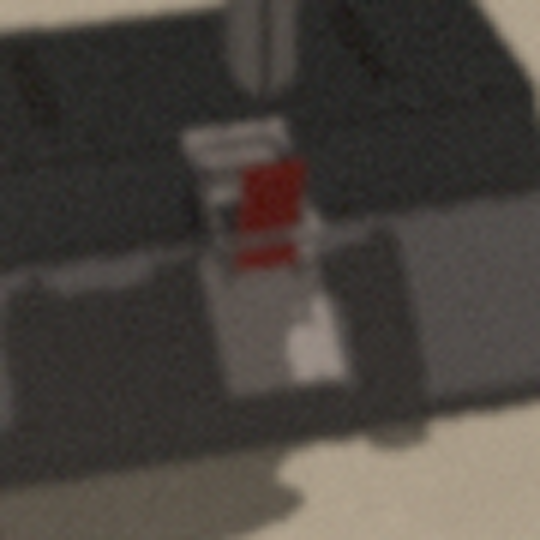

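```bash
python3 -m handwheel '[{"claw":0,"dx":-0.009,"dy":0.1,"dz":0.005,"wx":0,"wy":0,"wz":0},{"claw":0,"dx":-0.009,"dy":0.19,"dz":0.005,"wx":0,"wy":0,"wz":0},{"claw":0,"dx":-0.009,"dy":0.19,"dz":0.005,"wx":0,"wy":0,"wz":0}]'; python3 -m handwheel '[{"claw":0,"dx":0,"dy":0,"dz":-0.04,"wx":0,"wy":0,"wz":0},{"claw":0,"dx":0,"dy":0,"dz":-0.08,"wx":0,"wy":0,"wz":0},{"claw":0,"dx":0,"dy":0,"dz":-0.12,"wx":0,"wy":0,"wz":0},{"claw":0,"dx":0,"dy":0,"dz":-0.15,"wx":0,"wy":0,"wz":0}]';python3 latch.py k8 2>/dev/null|grep -v flap; python3 cgo.py -138 0.5 103.7
```

```text
t: 44.2
tcp_pos: [549.2, 19.8, 113.8]
eef_rot: [[0.982, -0.001, -0.19], [0.19, -0.0, 0.982], [-0.001, -1.0, -0.0]]
contact_force: [0.6, -0.4, -0.7]
width: 0.009
t: 44.6
tcp_pos: [556.1, -10.6, 114.8]
eef_rot: [[0.982, 0.001, -0.189], [0.189, -0.0, 0.982], [0.001, -1.0, -0.0]]
contact_force: [0.5, 1.9, -0.1]
width: 0.007
top panel tilt -0.012 z at -50 98.0 at 56 96.7
    top -200 72 y -29.0 30.0 z [-2. -0.  3.]
    top -192 12 y -27.0 26.0 z [0. 1. 3.]
side panel tilt 0.0026 z at -50 97.7 at 56 98.0
side red 49 x [-148. -142. -127.] y 2.3 z [ 85. 103. 109.]
   tip part [-145.2    2.4  108. ]
    side -200 43 y -27.0 30.0 z [-1.  1.  3.]
    side -192 8 y -24.0 22.0 z [0. 2. 2.]
    side -144 144 y -12.0 15.0 z [109. 129. 148.]
    side -136 26 y -11.0 15.0 z [ 89. 127. 147.]
    side -128 46 y -20.0 22.0 z [ 73.  78. 139.]
    side -120 32 y -22.0 23.0 z [64. 76. 81.]
    side -112 14 y -21.0 23.0 z [59. 71. 83.]
    side -104 5 y 18.0 23.0 z [81. 83. 85.]
    side -96 8 y 18.0 24.0 z [73. 85. 87.]
    side -88 13 y 9.0 26.0 z [75. 87. 90.]
    side -80 18 y 3.0 24.0 z [86. 92. 96.]
    side -72 20 y 4.0 24.0 z [86. 93. 96.]
    side -64 13 y -1.0 26.0 z [94. 94. 97.]
case [[-130.3    1.5  114.4]]
t 44.7 tcp [555.9 -11.3 114.4] F [ 0.1 -0.1 -0.1] w 0.009 q [ 16.  38. -27. 107.  26.  41. -16.]
d [ 0.005  0.054 -0.038] w [0.001 0.    0.   ] rows>= 0.3
```

View pics/k8_side.png

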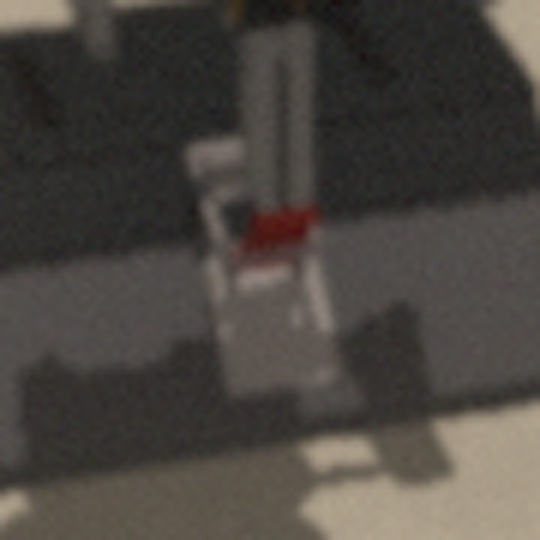

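```bash
python3 -m handwheel '[{"claw":0,"dx":0.005,"dy":0.054,"dz":-0.04,"wx":0,"wy":0,"wz":0},{"claw":0,"dx":0.005,"dy":0.09,"dz":-0.06,"wx":0,"wy":0,"wz":0},{"claw":0,"dx":0.005,"dy":0.125,"dz":-0.075,"wx":0,"wy":0,"wz":0}]';python3 latch.py k9 2>/dev/null|grep -v flap|grep side; python3 cgo.py -150 0.5 78
```

```text
t: 45.0
tcp_pos: [560.2, -24.5, 88.6]
eef_rot: [[0.982, 0.002, -0.19], [0.19, 0.0, 0.982], [0.002, -1.0, -0.0]]
contact_force: [2.1, 0.4, 3.8]
width: 0.005
side panel tilt 0.0034 z at -50 97.6 at 56 98.0
side red 36 x [-162. -156. -113.] y 7.1 z [69. 77. 84.]
    side -200 47 y -29.0 29.0 z [-1.  0.  3.]
    side -192 14 y -28.0 25.0 z [1. 2. 5.]
    side -168 9 y -11.0 12.0 z [76. 78. 81.]
    side -160 122 y -12.0 14.0 z [ 82. 113. 146.]
    side -152 153 y -13.0 14.0 z [ 82. 115. 147.]
    side -144 23 y -1.0 14.0 z [ 72. 112. 145.]
    side -136 6 y -18.0 23.0 z [ 67.  71. 102.]
    side -128 9 y -23.0 22.0 z [63. 66. 70.]
    side -120 10 y 14.0 23.0 z [66. 71. 75.]
    side -112 13 y 8.0 23.0 z [68. 72. 76.]
    side -104 9 y 14.0 24.0 z [72. 77. 82.]
    side -96 6 y 18.0 24.0 z [79. 83. 85.]
    side -88 14 y 0.0 25.0 z [75. 84. 88.]
    side -80 22 y -2.0 22.0 z [82. 88. 94.]
    side -72 31 y -4.0 23.0 z [86. 93. 95.]
    side -64 7 y -6.0 7.0 z [93. 94. 95.]
case [[-144.     0.8   88. ]]
t 45.1 tcp [559.2 -24.6  88. ] F [0.8 0.8 1.6] w 0.007 q [ 16.  41. -26. 108.  28.  38. -15.]
d [ 0.001  0.05  -0.03 ] w [-0.     0.001 -0.   ] rows>= 0.2
```

View pics/k9_side.png

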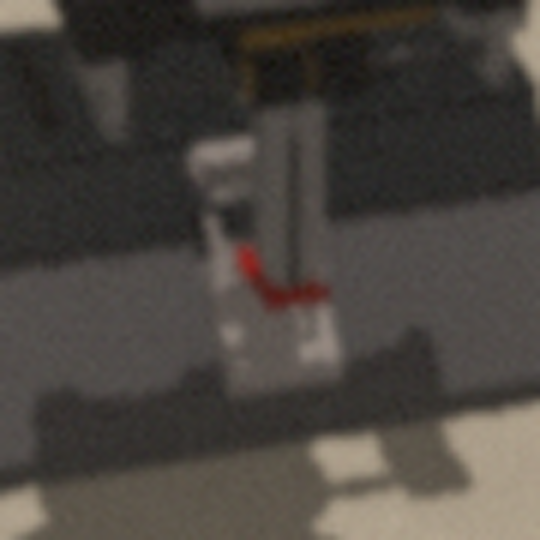

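```bash
python3 -m handwheel '[{"claw":0,"dx":0,"dy":0.05,"dz":-0.03,"wx":0,"wy":0,"wz":0},{"claw":0,"dx":0,"dy":0.095,"dz":-0.05,"wx":0,"wy":0,"wz":0},{"claw":0,"dx":0,"dy":0.13,"dz":-0.045,"wx":0,"wy":0,"wz":0},{"claw":0,"dx":0,"dy":0.155,"dz":-0.04,"wx":0,"wy":0,"wz":0},{"claw":0,"dx":0,"dy":0.155,"dz":-0.04,"wx":0,"wy":0,"wz":0}]';python3 latch.py k10 2>/dev/null|grep -v flap|grep side; python3 cgo.py -150 0.5 78
```

```text
t: 45.6
tcp_pos: [559.8, -32.1, 57.0]
eef_rot: [[0.982, -0.002, -0.19], [0.19, -0.0, 0.982], [-0.002, -1.0, 0.0]]
contact_force: [-1.3, 0.3, 0.4]
width: 0.001
side panel tilt 0.0042 z at -50 97.9 at 56 98.4
side red 35 x [-156. -121. -109.] y 9.2 z [40. 60. 86.]
    side -200 48 y -29.0 28.0 z [-1.  0.  3.]
    side -192 12 y -22.0 25.0 z [1. 2. 3.]
    side -184 8 y -19.0 24.0 z [148. 149. 150.]
    side -168 99 y -11.0 25.0 z [ 58.  99. 132.]
    side -160 215 y -12.0 15.0 z [ 42.  89. 130.]
    side -152 35 y -12.0 24.0 z [ 40.  78. 125.]
    side -144 18 y 9.0 24.0 z [ 43.  90. 119.]
    side -136 5 y 11.0 13.0 z [52. 54. 55.]
    side -128 4 y 14.0 21.0 z [54. 57. 57.]
    side -120 17 y 13.0 23.0 z [52. 61. 70.]
    side -112 18 y 11.0 23.0 z [59. 68. 74.]
    side -104 8 y 19.0 23.0 z [65. 69. 76.]
    side -96 7 y 18.0 23.0 z [70. 76. 79.]
    side -88 15 y 17.0 25.0 z [75. 81. 87.]
    side -80 10 y 6.0 22.0 z [85. 86. 89.]
    side -72 4 y 2.0 13.0 z [86. 86. 88.]
    side -64 5 y 7.0 28.0 z [94. 97. 97.]
case [[-151.4    0.8   57.9]]
t 45.7 tcp [560.6 -31.8  57.9] F [ 0.3 -0.2  0.1] w 0.008 q [ 16.  43. -24. 108.  30.  35. -16.]
d [ 0.002 -0.101  0.007] w [ 0.     0.001 -0.   ] rows>= 0.4
```

View pics/k10_side.png

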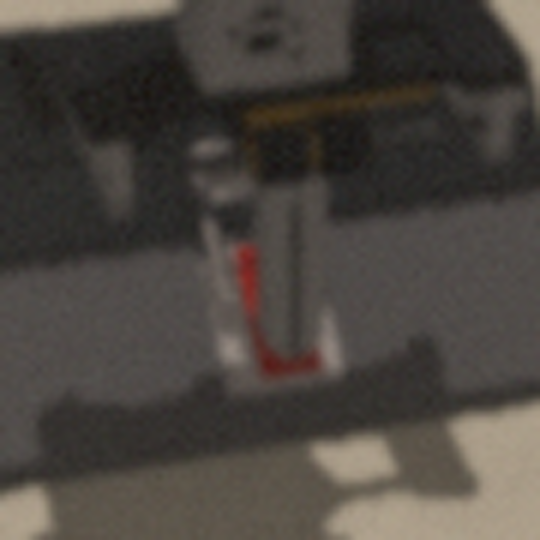

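The lever has gone down onto the slope. Retreating straight up to look.

```bash
python3 -m handwheel '[{"claw":0,"dx":0,"dy":-0.2,"dz":0,"wx":0,"wy":0,"wz":0},{"claw":0,"dx":0,"dy":-0.45,"dz":0,"wx":0,"wy":0,"wz":0},{"claw":0,"dx":0,"dy":-0.7,"dz":0,"wx":0,"wy":0,"wz":0},{"claw":0,"dx":-0.25,"dy":-0.85,"dz":-0.1,"wx":0,"wy":0,"wz":0},{"claw":0,"dx":-0.5,"dy":-0.9,"dz":-0.3,"wx":0,"wy":0,"wz":0}]';python3 -m handwheel '[{"claw":0,"dx":-0.4,"dy":0,"dz":-0.4,"wx":0,"wy":0,"wz":0},{"claw":0,"dx":-0.4,"dy":0,"dz":-0.4,"wx":0,"wy":0,"wz":0},{"claw":0,"dx":-0.4,"dy":0,"dz":-0.4,"wx":0,"wy":0,"wz":0},{"claw":0,"dx":-0.4,"dy":0,"dz":-0.4,"wx":0,"wy":0,"wz":0}]';python3 latch.py k11 2>/dev/null;python3 -c "
from h import *
for n in('top','side'): cv2.imwrite('pics/end_%s.png'%n,grab(n)['color'])"
```

```text
t: 46.2
tcp_pos: [492.1, -89.6, 236.0]
eef_rot: [[0.981, 0.006, -0.195], [0.195, -0.0, 0.981], [0.006, -1.0, -0.001]]
contact_force: [1.4, -1.6, -0.2]
width: 0.001
t: 46.6
tcp_pos: [426.2, -187.3, 233.1]
eef_rot: [[0.983, -0.0, -0.185], [0.185, -0.001, 0.983], [-0.001, -1.0, -0.001]]
contact_force: [-0.0, 0.7, 0.7]
width: 0.006
top panel tilt 0.0003 z at -50 97.0 at 56 97.1
top flap off 6.3
top red 247 x [-155. -130. -107.] y 0.8 z [39. 54. 71.]
   tip part [-111.3    1.1   69.2]
    top -200 71 y -29.0 30.0 z [-2.  0.  3.]
    top -192 14 y -29.0 29.0 z [0. 2. 3.]
    top -144 4 y -13.0 -12.0 z [47. 49. 49.]
    top -128 15 y -22.0 21.0 z [52. 56. 57.]
    top -120 31 y -23.0 22.0 z [55. 63. 71.]
    top -112 29 y -21.0 22.0 z [62. 68. 76.]
    top -104 20 y -22.0 22.0 z [64. 69. 75.]
    top -96 23 y -22.0 24.0 z [72. 77. 80.]
    top -88 31 y -23.0 23.0 z [78. 82. 86.]
    top -80 43 y -24.0 24.0 z [80. 89. 95.]
    top -72 75 y -22.0 29.0 z [90. 93. 95.]
    top -64 8 y -16.0 26.0 z [90. 91. 95.]
    top -56 8 y -24.0 30.0 z [95. 96. 97.]
side panel tilt 0.0044 z at -50 97.7 at 56 98.2
side flap off 5.6
side red 205 x [-155. -130. -109.] y 1.1 z [39. 54. 72.]
   tip part [-113.3   -0.    67.8]
    side -200 49 y -29.0 29.0 z [-2.  1.  3.]
    side -192 9 y -24.0 22.0 z [0. 2. 3.]
    side -160 5 y -12.0 9.0 z [36. 38. 41.]
    side -152 4 y -13.0 13.0 z [35. 36. 41.]
    side -144 4 y -12.0 14.0 z [42. 43. 46.]
    side -128 12 y -18.0 22.0 z [53. 57. 65.]
    side -120 26 y -22.0 23.0 z [55. 62. 71.]
    side -112 30 y -22.0 23.0 z [60. 68. 75.]
    side -104 12 y -21.0 24.0 z [65. 71. 75.]
    side -96 21 y -22.0 23.0 z [72. 77. 81.]
    side -88 26 y -28.0 29.0 z [75. 80. 85.]
    side -80 36 y -22.0 23.0 z [82. 88. 95.]
    side -72 47 y -22.0 25.0 z [86. 93. 96.]
    side -64 13 y -28.0 22.0 z [92. 93. 97.]
    side -56 5 y -20.0 -4.0 z [96. 97. 98.]
```

View pics/k11_side.png

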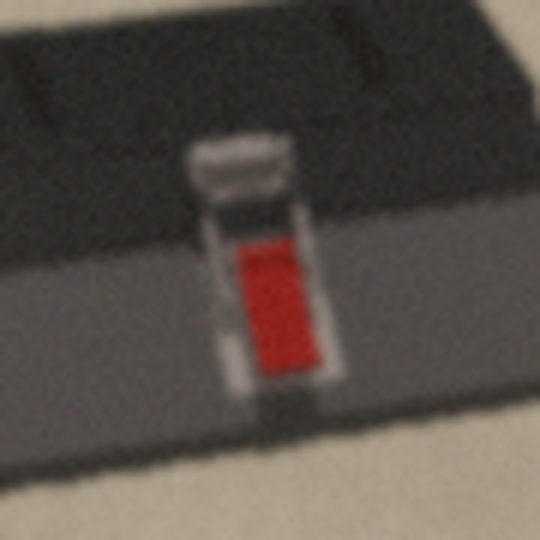

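View pics/k11_top.png

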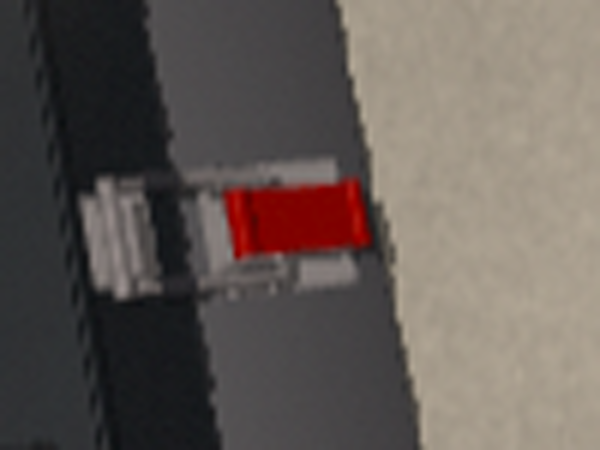

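View pics/end_top.png

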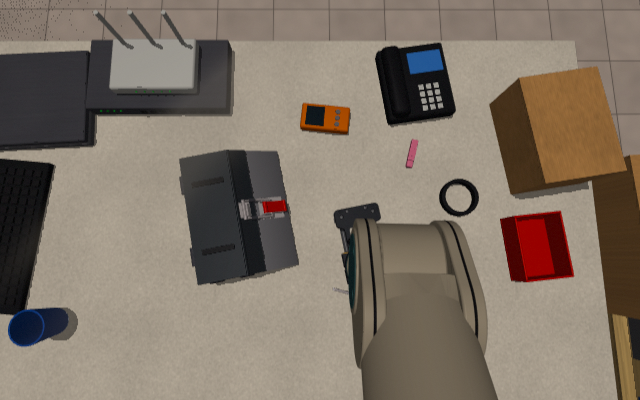

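```bash
python3 -c "
from h import *
for n in('top','side'):
    c=load(n+'_l.npz');Q=w2c(pts(c).reshape(-1,3)).reshape(400,640,3);h=cv2.cvtColor(c['color'],cv2.COLOR_BGR2HSV)
    m=(h[...,1]>140)&((h[...,0]<8)|(h[...,0]>172))&(Q[...,0]>-152)&(Q[...,0]<-118)&(abs(Q[...,1])<9)
    q=Q[m];k=np.polyfit(q[:,0],q[:,2],1);print(n,len(q),np.degrees(np.arctan(k[0])))
    off=(Q[...,2]-88-(Q[...,0]+50)*.7)*.819
    s=(abs(Q[...,1])>30)&(abs(Q[...,1])<100)&(Q[...,0]>-150)&(Q[...,0]<-95)&(abs(off)<6);q=Q[s];k=np.polyfit(q[:,0],q[:,2],1);print(' slope',np.degrees(np.arctan(k[0])))
"
python3 -m handwheel '[{"claw":0,"dx":0,"dy":0,"dz":0,"wx":0,"wy":0,"wz":0},{"claw":0,"dx":0,"dy":0,"dz":0,"wx":0,"wy":0,"wz":0}]'
```

```text
top 117 34.84139649114047
 slope 34.91339834251598
side 109 34.31029251413696
 slope 35.169488453773404
t: 47.0
tcp_pos: [428.2, -184.0, 232.8]
eef_rot: [[0.981, 0.0, -0.192], [0.192, 0.0, 0.981], [0.0, -1.0, 0.0]]
contact_force: [-0.3, 0.1, -0.1]
width: 0.005
```

The lever lies flat, within about 1° of the slope. The bar is drawn against the keeper, the lid is shut and the arm is clear. Handing in.

```bash
python3 -c "
from cell import ticket
print(ticket.job_done())"
```

```text
the job is handed in; nothing more can be done
None
```

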